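# Load the chocolate melting pot and start it

## Robot

A 7-joint arm with a two-finger parallel gripper is mounted at the origin on the work surface. World frame = base frame: x ahead of the robot, y to its left, z up, the work surface at z = 0. Lengths are in m, angles in degrees, forces in N, time in s.
With the tool pointing down it reaches from about 0.4 to 0.9 m from the base axis. Payload 5.5 kg.
Tool frame: the origin (TCP) lies midway between the tips of the shut fingers; the grasp point (between the pads) lies 19 mm behind it; y points along the fingers, x is the direction in which the jaws open and shut, and the axes are right-handed (so a half turn about y gives the same grasp; the last joint's range is limited). The gripper opens to 85 mm and grips with 20 to 120 N. Pads are 22 mm wide; open, the fingers measure 114 mm over their backs; the gripper's body (76 mm by 85 mm) begins 54 mm behind the grasp point. The pads swing forward as they close: fully open they stand 13 mm farther back than shut.
Start: joints at [91.341, 28.699, -24.465, 88.831, 12.651, 65.22, -12.049], TCP at [0.154, -0.631, 0.231] pointing down, gripper open.
Joint ranges: [-164.97, 164.97], [-17.58, 116.51], [-87.97, 89.64], [11.32, 138.91], [-80.73, 260.73], [10.89, 115.49], [-147.41, 147.41]. Speed limits (degrees/s): [147.25, 147.25, 180, 180, 180, 180, 180].

## Interface

Orientations are given as a 3x3 rotation matrix whose columns are the frame's x, y, z axes.
In Python, from rig import status, eyes, job, models gives the robot as it stands. The module is installed in compiled form; this text tells all that it offers.
- The arm moves only by the shell command python3 -m inch 'ROWS' [OPENING]. ROWS is JSON, a list of rows, each a list of 6 numbers: the shift along the tool's x, y, z each as a share of 2.5 cm, from -1 to 1, then the turn, a rotation vector about the tool's x, y, z each as a share of 0.08 rad, from -1 to 1. A call has 1 to 8 rows; each row shifts and turns the pose as measured when the row begins, along the tool's axes as they then stand; what a row does not reach is not made up. A row lasts 1/10 s, in which the tool goes at most 50 mm and 8.59 degrees, less where a joint would pass 70% of its speed; a pose out of reach is approached as far as the arm can. A call with a number of a shift or a turn outside -1 to 1 is refused whole. A call with a gripper value outside its range is refused whole. OPENING is the gripper command: -1 is shut, 1 is fully open, values between are in proportion, set as the call begins (- or left out, the last holds). The fingers move at their own pace and stop on an object; the grip force is fixed at half the most. Time passes only in rows, so rows that do not move let the fingers close. It gives the time, the measured TCP pose, the force and the opening at its end, in the units of the state.
- status.sense(): the state, without advancing time (a new reading comes with each control period).
- eyes.capture(name): name is "scene" or "side" or "wrist"; returns (picture, depth): 384x512x3 uint8, red, green, blue; 384x512 float32, m along the optical axis (not along the pixel's ray), 0 where there is no reading.
- eyes.camera_model(name): a dict with "intrinsics" (3x3 intrinsics, pixels), "rvec" (rotation vector, rad) and "tvec" (3), from world to camera coordinates, as OpenCV has them. Camera axes: x right, y down, z forward; pixel columns grow to the right and rows downward; lengths in m; the calibration is good to about 2 mm. A picture is of the moment at which its call begins: read the wrist's pose just before it. camera_model takes no time and is no camera call; for the wrist camera it gives the pose at the moment of the call.
- job.sign_off(): hands the job in, once; it reports no verdict.
Trained networks look in the newest picture that a camera, given by its name, has taken for a name from the list of things; names that differ only in an ending like _2 or _b are one class to them, and where a whole thing is asked for, a point or a joint stands for the part that bears it (a point fixed in the world has none). Each returns a list of dicts, best first, with "confidence" (0 to 1); they miss things now and then, are a little off and sometimes report something else, mostly with a low value. They report only what shows in the picture. A call takes as long as a camera call. They do not tell look-alikes from the thing itself.
- models.outline_of(label, camera): "pixels" (384x512 bool, what is visible of it) and "rect" ([centre column, centre row, width, height] in pixels, round what is visible of it).
- models.spot_point(label, camera): "centre" ([column, row] in pixels: a listed point, or the origin of a listed thing).
The state is a dict: "time": time; "joint_pos": joint angles; "dq": joint speeds; "tau": joint torques, N m; "tcp_pos": TCP position; "orientation": TCP orientation; "force": force on the tool from outside, world axes, zero at the start; "torque": the same for the moment, N m; "opening": opening from 0.0 (shut) to 1.0 (fully open).
Only numpy, scipy, OpenCV 4.12 (cv2) and the standard library are available. Lean on these libraries where they do the work, as an engineer would, in place of code of your own. Each camera call takes 0.05 s, during which the arm holds its last target.

## Task

Get the chocolate melting for game night: take the lid off the melting pot and lay it aside, tip all the chocolate from the steel tumbler into the pot together with every loose chunk from the chopping board, stand the empty tumbler upright back on its coaster, and set the lid gently and squarely back on so that it sits fully home. Then, with the lid on, press the keys fully down one at a time: power (first from the left as you face the console), melt (second), start (fourth); leave the keep-warm key alone and do not disturb the fruit bowl, mug or chalk.

Things in the scene. Friction and masses are not known exactly. Their poses are not given: they have to be found in the camera images.
- melter: Electric chocolate melting pot, fixed: black round housing 188 mm in diameter, 116 mm high, a metal pot rising out of it, a lug each side (y = 92 to 114 mm, 93 to 107 mm up), at the front a low sloping console 158 mm wide (x = -92 to -170 mm) with four keys in a row. Origin: centre of the underside, on the worktop; z up; its -x is the front, its +y the left of an operator facing the console.
- pot_rim (a point): Centre of the pot's mouth, level with its rim, 130 mm above the worktop. The pot is round inside, 140 mm in diameter and 85 mm deep with a flat floor 45 mm above the worktop; wall 10 mm.
- lid: Loose round lid, 0.28 kg, glass with steel edge, 154 mm across; below it a 130 mm step, 8 mm deep, fits in the pot's mouth (5 mm play). On top a knob: round cap 34 mm across, 28 to 52 mm above the origin, on a 20 mm stem. Starts on the pot. Origin: centre of the step's underside; z up. Seated, its edge rests on the rim and the origin is 8 mm below the rim. Glass top 18 to 22 mm above the origin.
- coaster: Round cork coaster, 112 mm in diameter, 6 mm thick, fixed. Origin: centre of its underside, on the worktop. The cup starts on it.
- cup: The steel tumbler holding chocolate chunks, 0.10 kg: 105 mm high, outer diameter 65 mm at the foot widening evenly to 69.6 mm at the rim, wall 3 mm, floor 5 mm. Loose. Origin: centre of its underside; z towards its mouth. Round, so its yaw means nothing.
- board: Small wooden chopping board, 240 mm (its x) by 150 mm (its y), 14 mm thick, fixed flat on the worktop. Origin: centre of its underside. The loose chunks start on it.
- chunk0: One chunk of dark chocolate, a rounded block 24 mm (its x) by 20 mm (its y) by 16 mm (its z), 11 g; origin: centre of its 24 x 20 mm underside. Starts in the tumbler.
- chunk1: One chunk of dark chocolate, a rounded block 24 mm (its x) by 20 mm (its y) by 16 mm (its z), 11 g; origin: centre of its 24 x 20 mm underside. Starts in the tumbler.
- chunk2: One chunk of dark chocolate, a rounded block 24 mm (its x) by 20 mm (its y) by 16 mm (its z), 11 g; origin: centre of its 24 x 20 mm underside. Starts in the tumbler.
- chunk3: One chunk of dark chocolate, a rounded block 24 mm (its x) by 20 mm (its y) by 16 mm (its z), 11 g; origin: centre of its 24 x 20 mm underside. Starts in the tumbler.
- chunk4: One chunk of dark chocolate, a rounded block 24 mm (its x) by 20 mm (its y) by 16 mm (its z), 11 g; origin: centre of its 24 x 20 mm underside. Starts in the tumbler; may be absent.
- chunk5: One chunk of dark chocolate, a rounded block 24 mm (its x) by 20 mm (its y) by 16 mm (its z), 11 g; origin: centre of its 24 x 20 mm underside. Starts in the tumbler; may be absent.
- chunk6: One chunk of dark chocolate, a rounded block 24 mm (its x) by 20 mm (its y) by 16 mm (its z), 11 g; origin: centre of its 24 x 20 mm underside. Starts lying flat on the chopping board; may be absent.
- chunk7: One chunk of dark chocolate, a rounded block 24 mm (its x) by 20 mm (its y) by 16 mm (its z), 11 g; origin: centre of its 24 x 20 mm underside. Starts lying flat on the chopping board; may be absent.
- chunk8: One chunk of dark chocolate, a rounded block 24 mm (its x) by 20 mm (its y) by 16 mm (its z), 11 g; origin: centre of its 24 x 20 mm underside. Starts lying flat on the chopping board; may be absent.
- key_power (a joint): Depth of the power key, the first from the left, marked with a ring and a stroke: 0 up, 0.004 m fully down; springs back by itself; moves from about 1.2 N, fully down at about 4 N. A round grey cap 20 mm across, 8 mm proud of the console face; centre of its top, when up, at x = -138, y = 54, z = 58 mm in the melter's frame; neighbours are 36 mm apart.
- key_melt (a joint): Depth of the melt key, the second from the left, marked with three bars side by side: 0 up, 0.004 m fully down; springs back by itself; moves from about 1.2 N, fully down at about 4 N. A round grey cap 20 mm across, 8 mm proud of the console face; centre of its top, when up, at x = -138, y = 18, z = 58 mm in the melter's frame; neighbours are 36 mm apart.
- key_warm (a joint): Depth of the keep-warm key, the third from the left, marked with two lines: 0 up, 0.004 m fully down; springs back by itself; moves from about 1.2 N, fully down at about 4 N. A round grey cap 20 mm across, 8 mm proud of the console face; centre of its top, when up, at x = -138, y = -18, z = 58 mm in the melter's frame; neighbours are 36 mm apart.
- key_start (a joint): Depth of the start key, the fourth from the left, marked with a triangle: 0 up, 0.004 m fully down; springs back by itself; moves from about 1.2 N, fully down at about 4 N. A round grey cap 20 mm across, 8 mm proud of the console face; centre of its top, when up, at x = -138, y = -54, z = 58 mm in the melter's frame; neighbours are 36 mm apart.
- key_power_top (a point): Centre of the top face of the power key. Its z is the outward normal of the console face and of all four keys: 0.26 rad from vertical, leaning to the melter's -x; a key is pressed along -z.
- fruit_bowl: Bystander: white bowl of strawberries, 124 mm in diameter, about 70 mm high. Origin: centre of the underside.
- mug: Bystander: blue mug, 80 mm in diameter, 95 mm high, handle at its +y. Origin: centre of the underside.
- chalk: Bystander: cube of billiard chalk, 23 mm. Origin: centre of the underside.
Things that resemble listed ones, but are neither listed nor needed, are in the scene too. Leave any green or purple look-alike of the coaster alone.

How it is judged:
By the outcome, as a careful person would: the job done as asked, in the order asked, and still so for the second after the job is handed in, with the robot touching nothing.
Of chunk4, chunk5 only 1 to 2 are there at a start; the rules pass over those that are not, and their reading is None.
Of chunk6, chunk7, chunk8 only 2 to 3 are there at a start; the rules pass over those that are not, and their reading is None.
At some moment in a run one of cup, lid may be knocked a few centimetres aside while the robot is not near it.
It also fails if it takes over 210 s, if anything falls off the work surface, if the arm or the gripper's body presses on something with over 40 N, if the wrist force passes 120 N, or if a joint passes its speed limit or range.

## Working session

There is one attempt and no reset: what is moved stays moved. The work goes in short steps, Python scripts to look and compute and a shell command to move; the robot and the scene stay as the last step left them, time stands still between calls to the robot, and variables do not carry over. Pictures are saved under pics/ and viewed, and the job is handed in when it is done.

```bash
ls; mkdir -p pics
cat > h.py <<'E'
import numpy as np, cv2
from rig import status, eyes, job, models
def snap(cam,name=None):
    p,d=eyes.capture(cam)
    m=eyes.camera_model(cam)
    if name: cv2.imwrite(f'pics/{name}.png',cv2.cvtColor(p,cv2.COLOR_RGB2BGR))
    return p,d,m
def world(d,m):
    K=np.array(m['intrinsics']);R=cv2.Rodrigues(np.array(m['rvec'],float))[0];t=np.array(m['tvec'],float).ravel()
    v,u=np.mgrid[0:d.shape[0],0:d.shape[1]]
    c=np.stack([(u-K[0,2])/K[0,0]*d,(v-K[1,2])/K[1,1]*d,d],-1)
    W=(c-t)@R
    W[d<=0]=np.nan
    return W
def ray(m,px,z):
    K=np.array(m['intrinsics']);R=cv2.Rodrigues(np.array(m['rvec'],float))[0];t=np.array(m['tvec'],float).ravel()
    c=np.array([(px[0]-K[0,2])/K[0,0],(px[1]-K[1,2])/K[1,1],1])
    o=-R.T@t; r=R.T@c
    return o+r*(z-o[2])/r[2]
def proj(m,P):
    K=np.array(m['intrinsics'])
    return cv2.projectPoints(np.array(P,float).reshape(-1,1,3),np.array(m['rvec'],float),np.array(m['tvec'],float),K,None)[0].reshape(-1,2)
def st():
    s=status.sense()
    print('t',s['time'],'tcp',np.round(s['tcp_pos'],4),'F',np.round(s['force'],1),'op',np.round(s['opening'],3));print(np.round(s['orientation'],3)); print('q',np.round(s['joint_pos'],1))
    return s
def circ(P):
    A=np.c_[2*P[:,:2],np.ones(len(P))];b=(P[:,:2]**2).sum(1)
    x=np.linalg.lstsq(A,b,rcond=None)[0];return x[:2],np.sqrt(x[2]+x[0]**2+x[1]**2)
E
python3 - <<'E'
from h import *
st()
for c in ['scene','side','wrist']:
    p,d,m=snap(c,c+'0'); R=cv2.Rodrigues(np.array(m['rvec'],float))[0]
    print(c,-R.T@np.array(m['tvec']).ravel(),R[2])
    np.savez(f'{c}0.npz',p=p,d=d,W=world(d,m))
E
```

```text
pics
t 0.0 tcp [ 0.1542 -0.6307  0.2302] F [ 0.5 -0.5 -0.3] op 1.003
[[ 0.238 -0.     0.971]
 [-0.971  0.002  0.238]
 [-0.002 -1.     0.   ]]
q [ 91.3  28.8 -24.5  88.9  12.7  65.2 -12. ]
scene [ 0.97554337 -0.5444814   1.19686512] [-0.35148243  0.36894946 -0.86042803]
side [0.19095103 0.72535076 0.58470041] [ 0.33764769 -0.80168408 -0.49325113]
wrist [ 0.2199489  -0.61596136  0.37330723] [-0.26153445 -0.06257281 -0.96316373]
```

View images.

View pics/scene0.png

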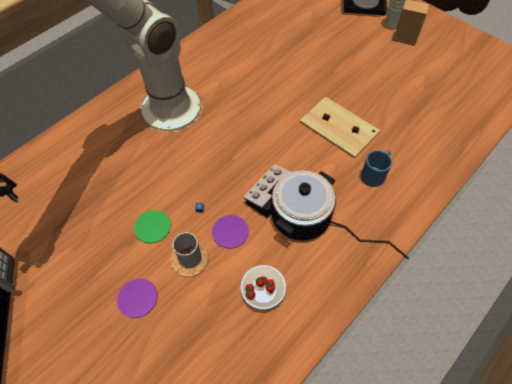

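View pics/side0.png

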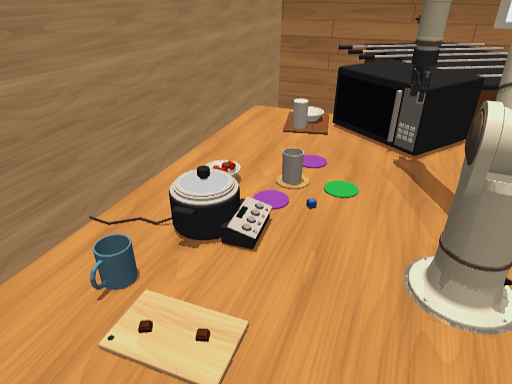

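View pics/wrist0.png

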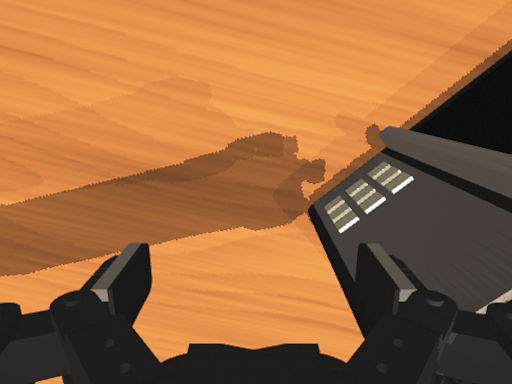

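Run:
```python
from h import *
for c in ['scene','side']:
    p,d,m=snap(c)
    W=world(d,m)
    for l in ['melter','pot_rim','lid','coaster','cup','board','chunk6','key_power_top','fruit_bowl','mug','chalk']:
        try:
            o=models.outline_of(l,c)
        except Exception as e: o=[];print(l,e)
        s=models.spot_point(l,c)
        print(c,l)
        for x in o[:4]:
            P=W[x['pixels']];P=P[~np.isnan(P[:,0])]
            print('   out %.2f'%x['confidence'],np.round(x['rect']),'med',np.round(np.median(P,0),3),'zmax',np.round(np.percentile(P[:,2],98),3), 'x',np.round(np.percentile(P[:,0],[1,99]),3),'y',np.round(np.percentile(P[:,1],[1,99]),3))
        for x in s[:4]:
            print('   spot %.2f'%x['confidence'],np.round(x['centre'],1))
p=cv2.imread('pics/scene0.png')
a=cv2.resize(p[80:180,280:400],None,fx=6,fy=5,interpolation=cv2.INTER_CUBIC)
cv2.imwrite('pics/crop_board.png',a)
a=cv2.resize(p[180:320,120:260],None,fx=4,fy=4,interpolation=cv2.INTER_CUBIC)
cv2.imwrite('pics/crop_cup.png',a)
```

```text
scene melter
   out 0.57 [325. 210. 162.  92.] med [ 0.629 -0.068  0.064] zmax 0.13 x [0.471 0.768] y [-0.125  0.092]
   spot 0.83 [301.8 212.8]
scene pot_rim
   out 0.72 [327. 211. 158.  91.] med [ 0.637 -0.061  0.062] zmax 0.131 x [0.471 0.917] y [-0.125  0.096]
scene lid
   out 0.68 [304. 194.  55.  48.] med [ 0.642 -0.024  0.14 ] zmax 0.175 x [0.563 0.709] y [-0.088  0.06 ]
   spot 0.90 [304.9 193.8]
scene coaster
   out 0.97 [190. 263.  40.  36.] med [ 0.512 -0.373  0.006] zmax 0.024 x [0.442 0.544] y [-0.402 -0.297]
   out 0.71 [138. 298.  42.  38.] med [ 0.471 -0.527  0.006] zmax 0.011 x [0.418 0.521] y [-0.578 -0.476]
   out 0.68 [151. 227.  35.  32.] med [ 0.328 -0.354  0.006] zmax 0.011 x [0.275 0.381] y [-0.405 -0.302]
   out 0.67 [230. 229.  41.  36.] med [ 0.515 -0.204  0.006] zmax 0.011 x [0.461 0.567] y [-0.257 -0.151]
   spot 0.89 [137.8 297.6]
   spot 0.80 [186.5 258.6]
   spot 0.67 [228.5 228.9]
   spot 0.67 [152.6 227.2]
scene cup
   out 0.98 [189. 250.  32.  38.] med [ 0.492 -0.345  0.07 ] zmax 0.113 x [0.449 0.526] y [-0.378 -0.312]
   spot 0.78 [191.9 259.3]
sce
[... 2648 characters left out ...]
spot 0.42 [147.7 328.2]
side key_power_top
   out 0.48 [246. 228.   8.   5.] med [0.493 0.03  0.057] zmax 0.06 x [0.484 0.503] y [0.018 0.037]
   spot 0.40 [248.5 227.3]
side fruit_bowl
   out 0.86 [225. 169.  33.  18.] med [ 0.697 -0.294  0.044] zmax 0.066 x [0.652 0.768] y [-0.331 -0.232]
   spot 0.55 [222.6 173.7]
side mug
   out 0.69 [116. 262.  50.  55.] med [0.704 0.27  0.062] zmax 0.095 x [0.674 0.753] y [0.216 0.326]
   spot 0.88 [119.1 278. ]
side chalk
   out 0.60 [312. 204.  10.  11.] med [ 0.385 -0.208  0.017] zmax 0.025 x [0.374 0.398] y [-0.221 -0.197]
   out 0.15 [203. 335.  15.  16.] med [0.448 0.338 0.026] zmax 0.031 x [0.438 0.459] y [0.326 0.345]
   spot 0.66 [312.2 207.2]
```

View pics/crop_board.png

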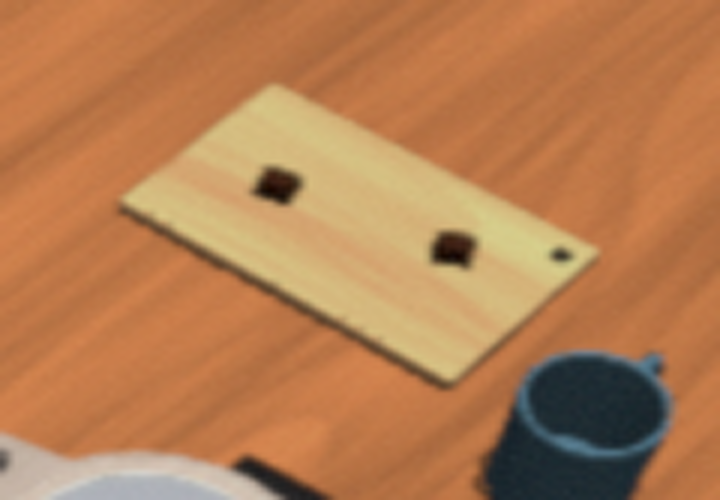

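View pics/crop_cup.png

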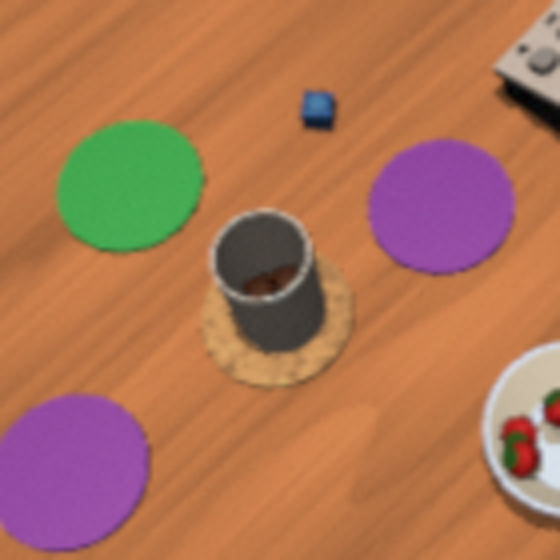

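Run:
```python
from h import *
Z=np.load('scene0.npz');W=Z['W'];p=Z['p'].astype(int)
Zs=np.load('side0.npz');Ws=Zs['W']
def sel(W,x0,x1,y0,y1,z0,z1):
    return (W[...,0]>x0)&(W[...,0]<x1)&(W[...,1]>y0)&(W[...,1]<y1)&(W[...,2]>z0)&(W[...,2]<z1)
for n,W in [('scene',W),('side',Ws)]:
    k=sel(W,.55,.72,-.1,.07,.160,.19); P=W[k];print(n,'knob',len(P),P.mean(0),P.min(0),P.max(0))
    k=sel(W,.55,.73,-.1,.07,.136,.15); P=W[k];
    print('lid top',len(P),P.min(0),P.max(0))
    k=sel(W,.42,.56,-.42,-.25,.103,.13); P=W[k];print('cup rim',len(P),circ(P),P[:,2].mean())
    k=sel(W,.38,.64,.26,.42,.022,.05); P=W[k]
    print('chunks',np.round(P[P[:,0]<.5].mean(0),4),np.round(P[P[:,0]>.5].mean(0),4))
    k=sel(W,.43,.56,-.015-.1,.1,.05,.065); P=W[k]; print('keys',len(P),np.round([P.min(0),P.max(0)],3))
```

```text
scene knob 127 [ 0.63742363 -0.01840356  0.1723621 ] [ 0.61958004 -0.03301797  0.16075508] [ 0.65221132 -0.00079432  0.17968963]
lid top 1481 [ 0.56231157 -0.09201196  0.13600121] [0.71184848 0.06032953 0.14940613]
cup rim 131 (array([ 0.49210307, -0.34463496]), np.float64(0.033030798672261476)) 0.10967668034488616
chunks [0.4573 0.3334 0.0286] [0.5616 0.3554 0.0278]
keys 618 [[ 0.477 -0.104  0.05 ]
 [ 0.56   0.056  0.065]]
side knob 115 [ 0.63033292 -0.01129859  0.1697438 ] [ 0.61602668 -0.03236602  0.16001663] [6.48667706e-01 3.73657053e-04 1.75374886e-01]
lid top 812 [ 0.55935102 -0.08499851  0.13600271] [0.69908589 0.05309738 0.1488514 ]
cup rim 120 (array([ 0.48907082, -0.34571205]), np.float64(0.03309893137780636)) 0.10797948266953619
chunks [0.4499 0.3352 0.0274] [0.5591 0.36   0.0272]
keys 857 [[ 0.483 -0.106  0.05 ]
 [ 0.56   0.056  0.065]]
```

```bash
python3 -m inch '[[-0.6,-0.8,0.77,0,0,0],[-0.6,-0.8,0.77,0,0,0],[-0.6,0,0.77,0,0,0],[-0.6,0,0.77,0,0,0],[-0.6,0,0.77,0,0,0],[-0.6,0,0.77,0,0,0],[-0.6,0,0.77,0,0,0],[-0.6,0,0.77,0,0,0]]' 1; python3 -c "
from h import *;st()"
```

```text
time: 3.25
tcp_pos: [0.2759, -0.4766, 0.2725]
orientation: [[0.229, -0.001, 0.973], [-0.973, -0.002, 0.229], [0.002, -1.0, -0.001]]
force: [0.5, 0.3, -0.1]
opening: 1.0
t 3.25 tcp [ 0.2759 -0.4766  0.2725] F [ 0.5  0.3 -0.1] op 1.0
[[ 0.229 -0.001  0.973]
 [-0.973 -0.002  0.229]
 [ 0.002 -1.    -0.001]]
q [ 81.8  16.7 -29.9 100.5   9.2  65.1 -27.7]
```

```bash
R='[[-0.6,0,0.77,0,0,0],[-0.6,0,0.77,0,0,0],[-0.6,0,0.77,0,0,0],[-0.6,0,0.77,0,0,0],[-0.6,0,0.77,0,0,0],[-0.6,0,0.77,0,0,0],[-0.6,0,0.77,0,0,0],[-0.6,0,0.77,0,0,0]]'; echo; python3 -m inch '[[-0.6,0,0.77,0,0,0],[-0.6,0,0.77,0,0,0],[-0.6,0,0.77,0,0,0],[-0.6,0,0.77,0,0,0],[-0.6,0,0.77,0,0,0],[-0.6,0,0.77,0,0,0],[-0.6,0,0.77,0,0,0],[-0.6,0,0.77,0,0,0]]'
```

```text
time: 4.05
tcp_pos: [0.4032, -0.3179, 0.2736]
orientation: [[0.229, 0.0, 0.973], [-0.973, -0.006, 0.229], [0.006, -1.0, -0.001]]
force: [0.2, -0.3, 0.4]
opening: 1.003
```

```bash
python3 -m inch '[[-0.6,0,0.77,0,0,0],[-0.6,0,0.77,0,0,0],[-0.6,0,0.77,0,0,0],[-0.6,0,0.77,0,0,0],[-0.6,0,0.77,0,0,0],[-0.6,0,0.77,0,0,0],[-0.6,0,0.77,0,0,0],[-0.6,0,0.77,0,0,0]]'
```

```text
time: 4.85
tcp_pos: [0.5304, -0.1594, 0.2743]
orientation: [[0.228, 0.003, 0.974], [-0.973, -0.01, 0.228], [0.01, -1.0, 0.0]]
force: [0.2, 0.0, 0.5]
opening: 1.002
```

```bash
python3 -m inch '[[-0.6,0,0.77,0,0,0],[-0.6,0,0.77,0,0,0],[-0.6,0,0.77,0,0,0],[-0.5,0,0.6,0,0,0],[0,0,0,0,0,0]]'
python3 - <<'E'
from h import *
for c in ['wrist','scene']:
    p,d,m=snap(c,c+'1')
    print(models.spot_point('lid',c)[:2])
    W=world(d,m)
    k=(W[...,2]>.163)&(W[...,2]<.18)&(abs(W[...,0]-.637)<.04)&(abs(W[...,1]+.015)<.05);P=W[k];print(c,len(P),P.mean(0),P.min(0),P.max(0))
    for x in models.outline_of('lid',c)[:2]:
        P=W[x['pixels']];print(x['confidence'],np.nanpercentile(P,[1,99],axis=0))
E
```

```text
time: 5.35
tcp_pos: [0.5921, -0.0796, 0.2745]
orientation: [[0.233, 0.005, 0.972], [-0.972, -0.008, 0.233], [0.009, -1.0, 0.003]]
force: [-0.5, -0.2, 0.8]
opening: 1.001
[{'centre': [191.1, 108.1], 'confidence': 0.81}]
wrist 1890 [ 0.63521391 -0.02067749  0.17328236] [ 0.61816375 -0.03667793  0.16300131] [ 0.65129209 -0.00323769  0.17584521]
0.8 [[ 0.56428451 -0.09099822  0.13349292]
 [ 0.70650678  0.05160416  0.17436962]]
[{'centre': [303.1, 195.6], 'confidence': 0.9}]
scene 121 [ 0.63727243 -0.01792292  0.17301731] [ 0.61911254 -0.03271656  0.16304967] [0.65263691 0.00082832 0.17988866]
0.95 [[ 0.56457998 -0.08672607  0.13120835]
 [ 0.70787978  0.05587359  0.17652081]]
```

View pics/wrist1.png

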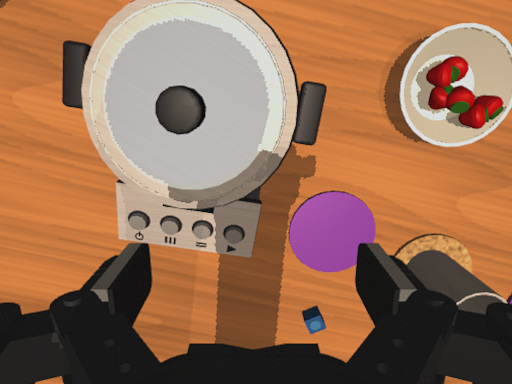

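Run:
```python
from h import *
p,d,m=snap('wrist');W=world(d,m)
for px in [(139,220),(170,226),(202,231),(233,234)]:
    print(px,W[px[1],px[0]].round(4), ray(m,px,.058).round(4))
print('lugs',[ray(m,q,.107).round(4) for q in [(76,74),(312,113)]])
k=(W[...,2]>.127)&(W[...,2]<.145)&(np.hypot(W[...,0]-.636,W[...,1]+.018)<.1)
P=W[k]; print(P.min(0),P.max(0))
# hull circle
h=cv2.convexHull(P[:,:2].astype(np.float32))[:,0]; print(cv2.minEnclosingCircle(h))
s=st()
R=np.array(s['orientation']);print('rows total', (R.T@(np.array([.636,-.0185,.2745])-s['tcp_pos'])/.025).round(3))
```

```text
(139, 220) [0.497  0.0194 0.0595] [0.4963 0.0197 0.058 ]
(170, 226) [ 0.4975 -0.015   0.0594] [ 0.4969 -0.0148  0.058 ]
(202, 231) [ 0.499  -0.0506  0.0584] [ 0.4989 -0.0506  0.058 ]
(233, 234) [ 0.5031 -0.0852  0.0583] [ 0.503  -0.0852  0.058 ]
lugs [array([0.6377, 0.0782, 0.107 ]), array([ 0.6518, -0.1267,  0.107 ])]
[ 0.55610509 -0.09646677  0.12704776] [0.71442354 0.06255343 0.14498603]
((0.6353359222412109, -0.01680150255560875), 0.08002567291259766)
t 5.7 tcp [ 0.5903 -0.0846  0.2743] F [-0.6  0.2  0.1] op 1.001
[[ 0.227  0.004  0.974]
 [-0.974 -0.011  0.227]
 [ 0.012 -1.     0.001]]
q [ 37.   24.  -41.9  94.   17.7  68.5 -85.9]
rows total [-2.161 -0.031  2.379]
```

```bash
python3 -m inch '[[-0.7,0,0.8,0,0,0],[-0.7,0,0.8,0,0,0],[-0.7,0,0.75,0,0,0]]'; python3 -m inch '[[0,0,0,0,0,0],[0,0,0,0,0,0]]';python3 -m inch '[[0,0,0,0,0,0],[0,0,0,0,0,0]]'
```

```text
time: 6.0
tcp_pos: [0.6351, -0.0283, 0.2737]
orientation: [[0.213, 0.002, 0.977], [-0.977, -0.017, 0.213], [0.017, -1.0, -0.001]]
force: [1.0, 0.1, -0.6]
opening: 0.999
time: 6.2
tcp_pos: [0.6358, -0.0257, 0.2737]
orientation: [[0.217, 0.003, 0.976], [-0.976, -0.015, 0.217], [0.015, -1.0, -0.0]]
force: [-0.0, -0.2, 1.0]
opening: 1.002
time: 6.4
tcp_pos: [0.635, -0.028, 0.2736]
orientation: [[0.214, 0.002, 0.977], [-0.977, -0.016, 0.214], [0.016, -1.0, -0.001]]
force: [-0.4, -0.3, -0.0]
opening: 1.0
```

```bash
python3 -m inch '[[-0.3,0,0.07,0.04,0,0.2],[0,1,0,0,0,0],[0,1,0,0,0,0],[0,1,0,0,0,0],[0,1,0,0,0,0],[0,0,0,0,0,0]]' 0.2
python3 - <<'E'
from h import *
p,d,m=snap('wrist','wrist2');st();st()
E
```

```text
time: 7.0
tcp_pos: [0.6355, -0.0235, 0.1727]
orientation: [[0.207, 0.006, 0.978], [-0.978, 0.002, 0.207], [-0.001, -1.0, 0.006]]
force: [-0.7, -0.0, -0.6]
opening: 0.603
t 7.05 tcp [ 0.6368 -0.0234  0.1747] F [ 0.1 -1.1  0.1] op 0.601
[[ 0.207  0.008  0.978]
 [-0.978  0.002  0.207]
 [-0.    -1.     0.009]]
q [ 27.6  33.8 -39.1  93.9  23.7  60.4 -96.6]
t 7.05 tcp [ 0.6368 -0.0234  0.1747] F [ 0.1 -1.1  0.1] op 0.601
[[ 0.207  0.008  0.978]
 [-0.978  0.002  0.207]
 [-0.    -1.     0.009]]
q [ 27.6  33.8 -39.1  93.9  23.7  60.4 -96.6]
```

View pics/wrist2.png

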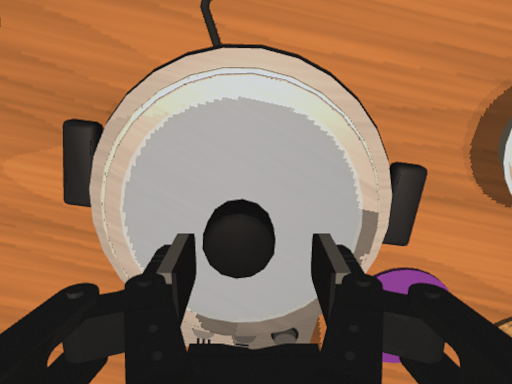

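```bash
python3 -m inch '[[-0.2,0.5,0.0,0,0,0],[0,0.5,0,0,0,0],[0,0,0,0,0,0]]' 0.2; python3 -m inch '[[0,0,0,0,0,0],[0,0,0,0,0,0],[0,0,0,0,0,0],[0,0,0,0,0,0],[0,0,0,0,0,0],[0,0,0,0,0,0]]' -1
python3 - <<'E'
from h import *
p,d,m=snap('wrist','wrist3');st()
E
```

```text
time: 7.35
tcp_pos: [0.6382, -0.018, 0.1517]
orientation: [[0.206, 0.014, 0.979], [-0.979, 0.002, 0.206], [0.001, -1.0, 0.014]]
force: [-0.6, 0.0, 0.2]
opening: 0.602
time: 7.95
tcp_pos: [0.6385, -0.0176, 0.1526]
orientation: [[0.206, 0.015, 0.978], [-0.979, 0.002, 0.206], [0.001, -1.0, 0.015]]
force: [-0.2, -0.1, -2.0]
opening: 0.373
t 8.0 tcp [ 0.6384 -0.0176  0.1525] F [ 0.3 -0.5 -2.9] op 0.379
[[ 0.206  0.015  0.978]
 [-0.979  0.002  0.206]
 [ 0.001 -1.     0.015]]
q [ 26.6  35.1 -38.4  94.9  24.9  57.9 -98. ]
```

View pics/wrist3.png

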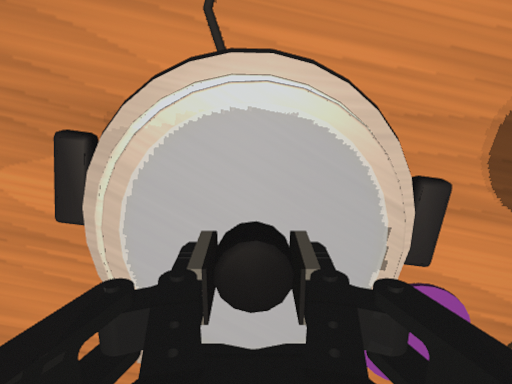

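```bash
python3 -m inch '[[0,-0.3,0,0,0,0],[0,-0.6,0,0,0,0],[0,-1,0,0,0,0],[0,-1,0,0,0,0],[0,-0.6,0,0,0,0]]'
python3 - <<'E'
from h import *
p,d,m=snap('side','side3');s=st()
R=np.array(s['orientation']);print('rows total', (R.T@(np.array([.42,.15,.23])-s['tcp_pos'])/.025).round(3))
E
```

```text
time: 8.5
tcp_pos: [0.6348, -0.0182, 0.2429]
orientation: [[0.206, 0.009, 0.978], [-0.978, 0.003, 0.206], [-0.001, -1.0, 0.009]]
force: [0.1, 0.6, -2.9]
opening: 0.376
t 8.55 tcp [ 0.6361 -0.018   0.2454] F [ 0.8  0.8 -0.2] op 0.375
[[ 0.206  0.012  0.978]
 [-0.978  0.002  0.206]
 [ 0.    -1.     0.012]]
q [ 28.6  29.6 -41.1  90.3  20.7  67.1 -94.8]
rows total [-8.361  0.524 -7.079]
```

View pics/side3.png

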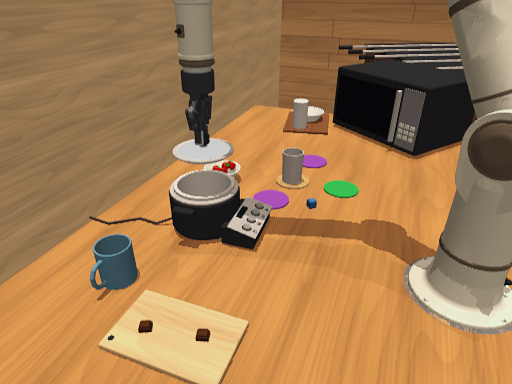

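```bash
python3 -m inch '[[-0.5,0,-0.43,0,0,0],[-0.9,0,-0.75,0,0,0],[-0.9,0,-0.75,0,0,0],[-0.9,0,-0.75,0,0,0],[-0.9,0,-0.75,0,0,0],[-0.9,0,-0.75,0,0,0],[-0.9,0,-0.75,0,0,0],[-0.9,0,-0.75,0,0,0]]'; python3 -m inch '[[-0.9,0,-0.75,0,0,0],[-0.5,0,-0.4,0,0,0],[0,0,0,0,0,0]]'
```

```text
time: 9.35
tcp_pos: [0.4505, 0.1228, 0.2392]
orientation: [[0.202, 0.007, 0.979], [-0.979, -0.001, 0.202], [0.002, -1.0, 0.007]]
force: [0.7, 1.0, -3.5]
opening: 0.378
time: 9.65
tcp_pos: [0.4068, 0.1548, 0.2371]
orientation: [[0.209, 0.004, 0.978], [-0.978, -0.004, 0.209], [0.005, -1.0, 0.003]]
force: [0.3, -1.0, -2.6]
opening: 0.378
```

```bash
python3 -m inch '[[0,0.6,0,0,0,0],[0,1,0,0,0,0],[0,1,0,0,0,0],[0,1,0,0,0,0],[0,1,0,0,0,0],[0,1,0,0,0,0],[0,1,0,0,0,0],[0,0.4,0,0,0,0]]'
```

```text
time: 10.45
tcp_pos: [0.4173, 0.1485, 0.0562]
orientation: [[0.2, 0.014, 0.98], [-0.98, -0.006, 0.2], [0.009, -1.0, 0.012]]
force: [1.0, -0.5, -3.1]
opening: 0.377
```

```bash
python3 -m inch '[[0,0.4,0,0,0,0],[0,0.3,0,0,0,0],[0,0,0,0,0,0]]';python3 -m inch '[[0,0.15,0,0,0,0],[0,0,0,0,0,0]]'
```

```text
time: 10.75
tcp_pos: [0.4187, 0.1475, 0.0369]
orientation: [[0.198, 0.013, 0.98], [-0.98, -0.007, 0.198], [0.009, -1.0, 0.011]]
force: [0.4, -0.5, -2.6]
opening: 0.373
time: 10.95
tcp_pos: [0.4201, 0.1478, 0.034]
orientation: [[0.198, 0.015, 0.98], [-0.98, -0.006, 0.198], [0.009, -1.0, 0.014]]
force: [0.7, -0.1, -4.0]
opening: 0.38
```

```bash
python3 -m inch '[[0,0.15,0,0,0,0],[0,0,0,0,0,0]]';python3 -m inch '[[0,0.1,0,0,0,0],[0,0,0,0,0,0]]'
```

```text
time: 11.15
tcp_pos: [0.4215, 0.1481, 0.0312]
orientation: [[0.197, 0.018, 0.98], [-0.98, -0.005, 0.198], [0.009, -1.0, 0.017]]
force: [-0.6, 0.1, -3.1]
opening: 0.374
time: 11.35
tcp_pos: [0.4225, 0.1479, 0.0307]
orientation: [[0.197, 0.021, 0.98], [-0.98, -0.008, 0.197], [0.012, -1.0, 0.019]]
force: [-0.9, 0.2, -3.3]
opening: 0.377
```

```bash
python3 -m inch '[[0,0.03,0,0,0,0],[0,0,0,0,0,0],[0,0,0,0,0,0]]' 0.2;python3 -m inch '[[0,-0.5,0,0,0,0],[0,-1,0,0,0,0],[0,-1,0,0,0,0],[0,-1,0,0,0,0],[0,-1,0,0,0,0],[0,-1,0,0,0,0],[0,0,0,0,0,0]]' 0.2
python3 - <<'E'
from h import *
p,d,m=snap('side','side4');s=st()
p,d,m=snap('scene','scene4')
W=world(d,m)
k=(W[...,0]>.42)&(W[...,0]<.56)&(W[...,1]>-.42)&(W[...,1]<-.25)&(W[...,2]>.103)&(W[...,2]<.13);P=W[k];print('cup rim',len(P),circ(P))
E
```

```text
time: 11.65
tcp_pos: [0.4237, 0.1485, 0.0307]
orientation: [[0.198, 0.024, 0.98], [-0.98, -0.007, 0.198], [0.011, -1.0, 0.022]]
force: [-0.2, 0.1, -0.1]
opening: 0.604
time: 12.35
tcp_pos: [0.419, 0.1513, 0.1767]
orientation: [[0.202, 0.022, 0.979], [-0.979, -0.006, 0.202], [0.01, -1.0, 0.02]]
force: [0.4, 0.1, 0.5]
opening: 0.6
t 12.4 tcp [0.4183 0.1506 0.1753] F [-0.4  0.1  0.8] op 0.601
[[ 0.201  0.02   0.979]
 [-0.979 -0.007  0.202]
 [ 0.01  -1.     0.018]]
q [  20.8   15.1  -50.1  120.4   16.3   50.1 -117.1]
cup rim 136 (array([ 0.49189907, -0.34469862]), np.float64(0.03280576671652713))
```

View pics/side4.png

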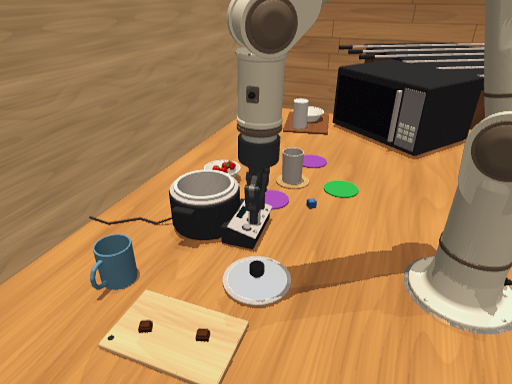

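```bash
python3 -m inch '[[-0.8,-0.3,0.3,0,-1,0],[-0.8,-0.3,0.2,0,-1,0],[-0.8,-0.3,0.3,0,-1,0],[-0.8,-0.3,0.3,0,-1,0],[-0.8,0,0.4,0,-1,0],[-0.8,0,0.4,0,-1,0],[-0.7,0,0.5,0,-1,0],[-0.7,0,0.5,0,-1,0]]' 0.2
python3 - <<'E'
from h import *
p,d,m=snap('wrist','wrist5');s=st()
W=world(d,m)
P=W[(W[...,2]>.024)&(W[...,2]<.04)&(W[...,0]>.39)&(W[...,0]<.62)&(W[...,1]>.27)&(W[...,1]<.42)]
for c in [(.454,.334),(.56,.357)]:
    Q=P[np.hypot(P[:,0]-c[0],P[:,1]-c[1])<.03]
    if len(Q)>5: print(len(Q),Q.mean(0),cv2.minAreaRect(Q[:,:2].astype(np.float32)*1000))
E
```

```text
time: 13.25
tcp_pos: [0.4023, 0.3196, 0.1945]
orientation: [[0.758, 0.002, 0.652], [-0.652, -0.016, 0.758], [0.012, -1.0, -0.011]]
force: [0.1, -0.1, 0.1]
opening: 0.602
t 13.3 tcp [0.4007 0.3237 0.1949] F [-0.5  2.3  0.8] op 0.594
[[ 0.763  0.002  0.646]
 [-0.646 -0.012  0.763]
 [ 0.009 -1.    -0.008]]
q [   3.9   26.   -57.6  109.1   26.    59.5 -105.3]
532 [0.45055912 0.33858668 0.0289669 ] ((450.6902770996094, 338.220458984375), (23.653745651245117, 19.78131866455078), 19.177806854248047)
506 [0.55704857 0.36180287 0.02905714] ((559.056640625, 362.6210021972656), (20.605880737304688, 19.43291664123535), 28.021141052246094)
```

View pics/wrist5.png

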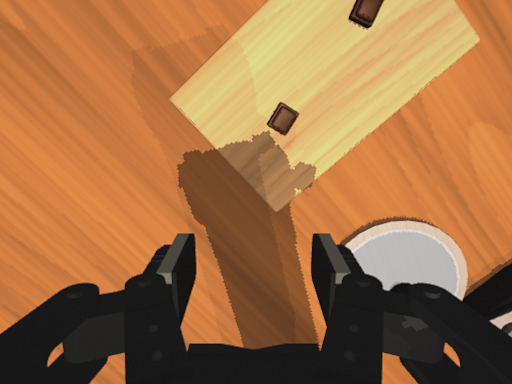

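```bash
python3 -m inch '[[0.3,0,0.2,0,-1,0],[0.3,0,0.2,0,-1,0],[0.3,0,0.2,0,-1,0],[0.2,0,0.2,0,-1,0],[0.2,0,0,0,-1,0],[0,0,0,0,-1,0],[0,0,0,0,-1,0],[0,0,0,0,-1,0]]' 0; python3 -m inch '[[0,0,0,0,-1,0],[0,0,0,0,-1,0],[0,0,0,0,-1,0],[0,0,0,0,-1,0],[0,0,0,0,-1,0],[0,0,0,0,0,0]]'
cat > look.py <<'E'
from h import *
import sys
cs=[(float(a.split(',')[0]),float(a.split(',')[1])) for a in sys.argv[2:]]
p,d,m=snap('wrist',sys.argv[1]);s=st()
W=world(d,m)
P=W[(W[...,2]>.024)&(W[...,2]<.04)&(W[...,0]>.39)&(W[...,0]<.62)&(W[...,1]>.27)&(W[...,1]<.42)]
R=np.array(s['orientation']);print('x ang',np.degrees(np.arctan2(R[1,0],R[0,0])),'tilt',R[:,1])
for c in cs:
    Q=P[np.hypot(P[:,0]-c[0],P[:,1]-c[1])<.03]
    if len(Q)>5:
        r=cv2.minAreaRect(Q[:,:2].astype(np.float32)*1000);print(len(Q),r)
        print('rows',R.T@(np.array([r[0][0]/1000,r[0][1]/1000,.018])-s['tcp_pos'])/.025)
E
python3 look.py wrist6 .451,.338 .558,.36
```

```text
time: 14.1
tcp_pos: [0.4325, 0.3219, 0.1842]
orientation: [[0.999, -0.017, 0.03], [-0.03, -0.019, 0.999], [-0.016, -1.0, -0.02]]
force: [-0.5, -0.5, -0.2]
opening: 0.498
time: 14.7
tcp_pos: [0.4277, 0.3182, 0.1762]
orientation: [[0.925, -0.031, -0.379], [0.378, -0.025, 0.925], [-0.038, -0.999, -0.012]]
force: [-0.2, 0.4, 0.0]
opening: 0.499
t 14.75 tcp [0.4277 0.3181 0.1761] F [ 0.6 -0.5 -0.3] op 0.499
[[ 0.926 -0.031 -0.377]
 [ 0.376 -0.026  0.926]
 [-0.038 -0.999 -0.012]]
q [ 10.8  38.3 -69.  105.9  38.4  66.6 -50.1]
x ang 22.11809689364171 tilt [-0.03073672 -0.0255862  -0.99919998]
504 ((452.14154052734375, 333.1850280761719), (23.315093994140625, 19.239356994628906), 18.178123474121094)
rows [1.37297239 6.27415074 0.26645797]
516 ((561.3109130859375, 357.2738342285156), (22.43986701965332, 19.318607330322266), 25.135135650634766)
rows [ 5.77798639  6.11527677 -0.48704498]
```

View pics/wrist6.png

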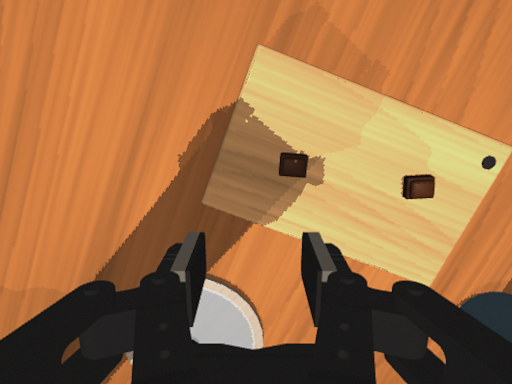

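```bash
cat >> h.py <<'E'
def go(target,verbose=True):
    s=status.sense();R=np.array(s['orientation'])
    y=R[:,1];w=np.cross(y,[0,0,-1.])
    print('tcp',np.round(s['tcp_pos'],4),'t',s['time'],'rows',(R.T@(np.array(target)-s['tcp_pos'])/.025).round(2),'level turn',(R.T@w/.08).round(2),'xang',np.degrees(np.arctan2(R[1,0],R[0,0])).round(1),'F',np.round(s['force'],1),'op',round(float(s['opening']),3))
E
python3 -m inch '[[0.7,0.5,0.15,0.15,0,-0.48],[0.6,1,0,0,0,0],[0,1,0,0,0,0],[0,0.5,0,0,0,0],[0,0,0,0,0,0]]'; python3 -c "
from h import *
snap('wrist','wrist7');go([.4521,.3332,.018]);st()"
```

```text
time: 15.25
tcp_pos: [0.4561, 0.3334, 0.0963]
orientation: [[0.93, -0.0, -0.367], [0.367, -0.0, 0.93], [-0.001, -1.0, -0.0]]
force: [0.4, 0.4, 0.4]
opening: 0.497
tcp [0.4562 0.3338 0.0971] t 15.3 rows [-0.16  3.16  0.04] level turn [-0.  0.  0.] xang 21.6 F [ 0.2 -0.9 -0. ] op 0.497
t 15.3 tcp [0.4562 0.3338 0.0971] F [ 0.2 -0.9 -0. ] op 0.497
[[ 0.93   0.    -0.368]
 [ 0.368  0.     0.93 ]
 [ 0.    -1.     0.   ]]
q [  5.8  44.5 -62.  106.4  46.3  58.8 -54.3]
```

View pics/wrist7.png

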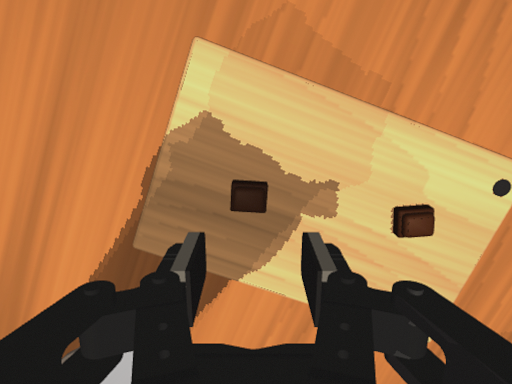

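```bash
python3 -m inch '[[-0.15,0.8,0,0,0,0],[0,0.8,0,0,0,0],[0,0.8,0,0,0,0],[0,0.6,0,0,0,0],[0,0,0,0,0,0]]'; python3 -c "
from h import *
go([.4521,.3332,.017])"
```

```text
time: 15.8
tcp_pos: [0.4553, 0.335, 0.0231]
orientation: [[0.931, 0.006, -0.365], [0.365, 0.004, 0.931], [0.007, -1.0, 0.002]]
force: [-0.2, 0.1, -0.4]
opening: 0.504
tcp [0.4553 0.335  0.0231] t 15.8 rows [-0.15  0.24 -0.02] level turn [-0.02  0.    0.09] xang 21.4 F [-0.2  0.1 -0.4] op 0.504
```

```bash
python3 -m inch '[[-0.15,0.2,0,0,0,0],[0,0,0,0,0,0]]'; python3 -m inch '[[0,0,0,0,0,0],[0,0,0,0,0,0],[0,0,0,0,0,0],[0,0,0,0,0,0],[0,0,0,0,0,0]]' -1; python3 -m inch '[[0,-0.8,0,0,0,0],[0,-1,0,0,0,0],[0,-1,0,0,0,0],[0,-1,0,0,0,0],[0,-1,0,0,0,0],[0,-1,0,0,0,0],[0,-1,0,0,0,0],[0,-0.7,0,0,0,0]]'; python3 -c "
from h import *
snap('wrist','wrist8');go([.637,-.0175,.19])"
```

```text
time: 16.0
tcp_pos: [0.4519, 0.3343, 0.0185]
orientation: [[0.931, 0.007, -0.365], [0.365, 0.005, 0.931], [0.008, -1.0, 0.002]]
force: [-0.4, -0.0, -0.4]
opening: 0.497
time: 16.5
tcp_pos: [0.4533, 0.3355, 0.0211]
orientation: [[0.931, 0.01, -0.365], [0.365, 0.007, 0.931], [0.012, -1.0, 0.003]]
force: [-0.2, -0.5, 0.0]
opening: 0.258
time: 17.3
tcp_pos: [0.4495, 0.3322, 0.2123]
orientation: [[0.93, 0.004, -0.366], [0.366, 0.003, 0.931], [0.005, -1.0, 0.001]]
force: [0.2, 0.5, 0.1]
opening: 0.264
tcp [0.4503 0.3334 0.2147] t 17.35 rows [  1.8    0.97 -15.8 ] level turn [-0.03  0.    0.1 ] xang 21.5 F [-0.8  0.9  1.8] op 0.262
```

View pics/wrist8.png

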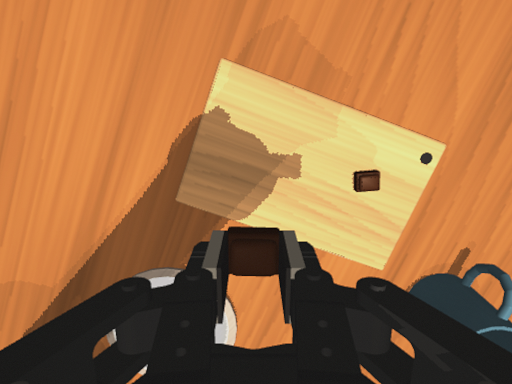

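```bash
python3 -m inch '[[0.11,0,-0.6,0,0,0],[0.11,0,-1,0,0,0],[0.11,0,-1,0,0,0],[0.11,0,-1,0,0,0],[0.11,0,-1,0,0,0],[0.11,0,-1,0,0,0],[0.11,0,-1,0,0,0],[0.11,0,-1,0,0,0]]'; python3 -m inch '[[0.11,0,-1,0,0,0],[0.11,0,-1,0,0,0],[0.11,0,-1,0,0,0],[0.11,0,-1,0,0,0],[0.11,0,-1,0,0,0],[0.11,0,-1,0,0,0],[0.11,0,-1,0,0,0],[0.11,0,-1,0,0,0]]'; python3 -c "
from h import *
snap('wrist','wrist9');go([.637,-.0175,.11])"
```

```text
time: 18.15
tcp_pos: [0.5408, 0.1626, 0.2133]
orientation: [[0.927, 0.007, -0.375], [0.375, 0.006, 0.927], [0.008, -1.0, 0.003]]
force: [0.0, -0.0, 0.2]
opening: 0.259
time: 18.95
tcp_pos: [0.6373, -0.0248, 0.2068]
orientation: [[0.927, -0.0, -0.374], [0.374, 0.004, 0.927], [0.001, -1.0, 0.004]]
force: [1.2, 1.3, -0.8]
opening: 0.259
tcp [ 0.6394 -0.0308  0.206 ] t 19.0 rows [0.1  3.84 0.53] level turn [-0.01 -0.    0.01] xang 21.6 F [ 2.3 -3.9 -0.3] op 0.254
```

View pics/wrist9.png

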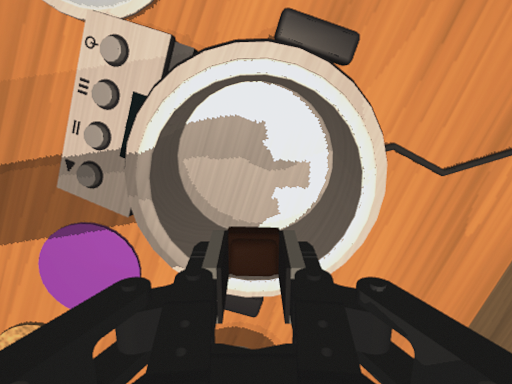

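```bash
python3 -m inch '[[0.1,0.4,0.5,0,0,0],[0,1,0,0,0,0],[0,1,0,0,0,0],[0,1,0,0,0,0],[0,0.6,0,0,0,0]]'; python3 -c "
from h import *
go([.637,-.0175,.11])";python3 -m inch '[[0,0,0,0,0,0],[0,0,0,0,0,0],[0,0,0,0,0,0],[0,-1,0,0,0,0],[0,-1,0,0,0,0],[0,-1,0,0,0,0],[0,-1,0,0,0,0]]' 0; python3 -c "
from h import *
snap('wrist','wrist10');go([.56,.357,.2])"
```

```text
time: 19.5
tcp_pos: [0.6366, -0.0158, 0.1011]
orientation: [[0.931, 0.001, -0.366], [0.366, 0.003, 0.931], [0.002, -1.0, 0.002]]
force: [0.2, -0.2, 0.4]
opening: 0.259
tcp [ 0.6366 -0.0158  0.1011] t 19.5 rows [-0.01 -0.36 -0.07] level turn [-0.03  0.    0.02] xang 21.4 F [ 0.2 -0.2  0.4] op 0.259
time: 20.2
tcp_pos: [0.6343, -0.013, 0.2034]
orientation: [[0.929, -0.004, -0.369], [0.37, 0.005, 0.929], [-0.002, -1.0, 0.006]]
force: [-0.1, 0.1, 0.0]
opening: 0.496
tcp [ 0.6367 -0.012   0.2084] t 20.25 rows [ 2.6   0.4  14.85] level turn [-0.05  0.    0.05] xang 21.7 F [2.5 0.7 3.3] op 0.503
```

View pics/wrist10.png

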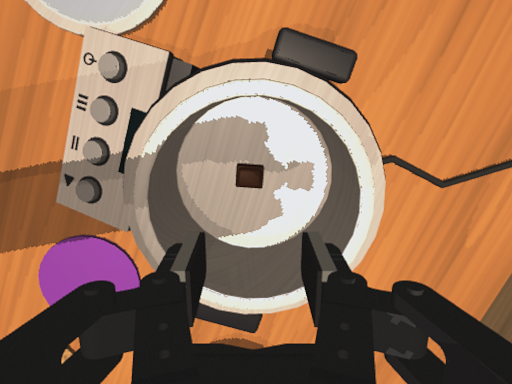

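Chunk A is in the pot (249,176). Now chunk B.

```bash
python3 -m inch '[[0.2,0,0.7,0,0,0],[0.2,0,1,0,0,0],[0.2,0,1,0,0,0],[0.2,0,1,0,0,0],[0.2,0,1,0,0,0],[0.2,0,1,0,0,0],[0.2,0,1,0,0,0],[0.2,0,1,0,0,0]]'; python3 -m inch '[[0.2,0,1,0,0,0],[0.2,0,1,0,0,0],[0.2,0,1,0,0,0],[0.2,0,1,0,0,0],[0.2,0,1,0,0,0],[0.2,0.5,0.5,0,0,0],[0,0.5,0,0,0,0],[0,0,0,0,0,0]]'; python3 look.py wrist11 .56,.357; python3 -c "
from h import *
go([.56,.357,.1])"
```

```text
time: 21.05
tcp_pos: [0.6024, 0.194, 0.2154]
orientation: [[0.93, 0.013, -0.366], [0.366, 0.007, 0.931], [0.015, -1.0, 0.001]]
force: [0.2, 0.4, -0.4]
opening: 0.497
time: 21.85
tcp_pos: [0.567, 0.3564, 0.1936]
orientation: [[0.923, 0.014, -0.384], [0.384, 0.015, 0.923], [0.019, -1.0, 0.009]]
force: [1.6, -0.6, -0.5]
opening: 0.497
t 21.9 tcp [0.5671 0.3567 0.1946] F [-0.6  0.6  0.3] op 0.501
[[ 0.923  0.015 -0.384]
 [ 0.384  0.017  0.923]
 [ 0.02  -1.     0.009]]
q [  5.8  46.4 -64.8  88.1  43.5  72.2 -42.3]
x ang 22.576832391351985 tilt [ 0.01495788  0.01650456 -0.9997519 ]
515 ((562.585205078125, 358.5413818359375), (23.661855697631836, 19.731117248535156), 25.620826721191406)
rows [-0.28237005  7.05895931  0.07049132]
tcp [0.5671 0.3567 0.1946] t 21.9 rows [-0.34  3.78  0.08] level turn [-0.12  0.    0.25] xang 22.6 F [-0.6  0.6  0.3] op 0.501
```

View pics/wrist11.png

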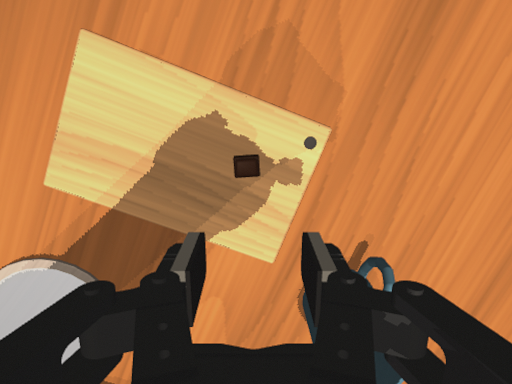

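```bash
python3 -m inch '[[-0.2,0.4,0.07,-0.12,-0.6,0.25],[0,1,0,0,0,0],[0,1,0,0,0,0],[0,1,0,0,0,0],[0,1,0,0,0,0],[0,1,0,0,0,0],[0,0.8,0,0,0,0],[0,0,0,0,0,0]]'; python3 -c "
from h import *
go([.5626,.3585,.018])"
```

```text
time: 22.7
tcp_pos: [0.5693, 0.3481, 0.0385]
orientation: [[0.909, 0.007, -0.416], [0.416, -0.001, 0.909], [0.006, -1.0, -0.004]]
force: [0.4, -0.5, -0.3]
opening: 0.502
tcp [0.5693 0.3481 0.0385] t 22.7 rows [-0.08  0.82  0.49] level turn [0.05 0.   0.07] xang 24.6 F [ 0.4 -0.5 -0.3] op 0.502
```

```bash
python3 -m inch '[[-0.08,0,0.5,0.05,0,0.07],[0,0.6,0,0,0,0],[0,0,0,0,0,0]]'; python3 look.py wrist12 .5625,.3585; python3 -c "
from h import *
go([.5626,.3585,.018])"
```

```text
time: 23.0
tcp_pos: [0.5635, 0.3599, 0.0252]
orientation: [[0.91, 0.002, -0.414], [0.414, 0.002, 0.91], [0.003, -1.0, 0.001]]
force: [0.6, -0.2, -0.1]
opening: 0.5
t 23.05 tcp [0.5637 0.3614 0.0268] F [0.1 0.6 0.6] op 0.503
[[ 0.91   0.003 -0.415]
 [ 0.415  0.005  0.91 ]
 [ 0.005 -1.     0.003]]
q [  1.1  57.  -56.5  92.3  53.1  60.7 -46.6]
x ang 24.498501326269775 tilt [ 0.00326839  0.0045865  -0.99998414]
2670 ((561.21435546875, 359.8338928222656), (55.93540573120117, 22.707151412963867), 24.35088348388672)
rows [-0.11693351  0.34986487 -0.01570198]
tcp [0.5637 0.3614 0.0268] t 23.05 rows [-0.09  0.35 -0.09] level turn [-0.04 -0.    0.06] xang 24.5 F [0.1 0.6 0.6] op 0.503
```

View pics/wrist12.png

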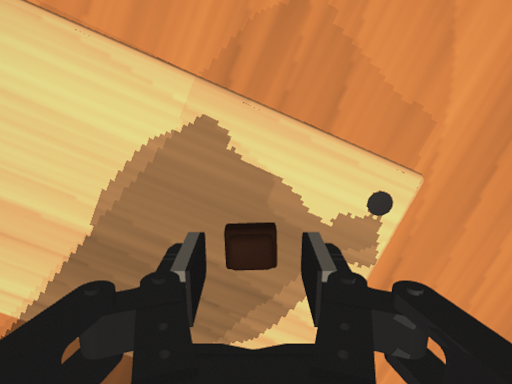

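```bash
python3 -m inch '[[-0.1,0.35,0,0,0,0],[0,0,0,0,0,0]]'; python3 -m inch '[[0,0,0,0,0,0],[0,0,0,0,0,0],[0,0,0,0,0,0],[0,0,0,0,0,0],[0,0,0,0,0,0]]' -1; python3 -m inch '[[0,-0.8,0,0,0,0],[0,-1,0,0,0,0],[0,-1,0,0,0,0],[0,-1,0,0,0,0],[0,-1,0,0,0,0],[0,-1,0,0,0,0],[0,-1,0,0,0,0],[0,-0.7,0,0,0,0]]'; python3 -c "
from h import *
snap('wrist','wrist13');go([.637,-.0175,.20])"
```

```text
time: 23.25
tcp_pos: [0.5617, 0.3613, 0.0187]
orientation: [[0.91, 0.005, -0.415], [0.415, 0.006, 0.91], [0.007, -1.0, 0.003]]
force: [-0.1, -1.1, 0.3]
opening: 0.504
time: 23.75
tcp_pos: [0.5625, 0.3616, 0.02]
orientation: [[0.91, 0.007, -0.415], [0.415, 0.007, 0.91], [0.009, -1.0, 0.003]]
force: [-0.5, -0.2, -0.4]
opening: 0.26
time: 24.55
tcp_pos: [0.5591, 0.3607, 0.2215]
orientation: [[0.909, 0.005, -0.418], [0.418, 0.007, 0.909], [0.008, -1.0, 0.004]]
force: [0.5, -0.1, 0.4]
opening: 0.262
tcp [0.56   0.3618 0.2245] t 24.6 rows [ -3.55   0.87 -15.08] level turn [-0.06  0.    0.14] xang 24.7 F [0.1 1.4 2. ] op 0.26
```

View pics/wrist13.png

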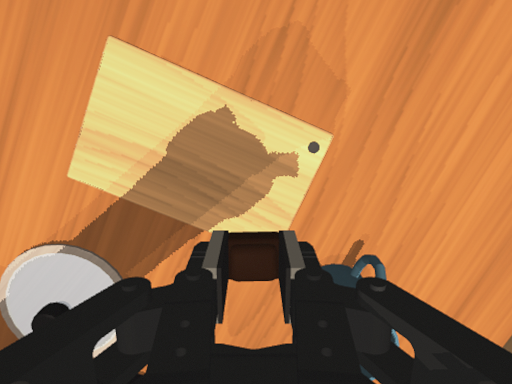

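Chunk B held, board empty (only the hole at (314,147)). To the pot.

```bash
python3 -m inch '[[-0.24,0,-0.6,0,0,0],[-0.24,0,-1,0,0,0],[-0.24,0,-1,0,0,0],[-0.24,0,-1,0,0,0],[-0.24,0,-1,0,0,0],[-0.24,0,-1,0,0,0],[-0.24,0,-1,0,0,0],[-0.24,0,-1,0,0,0]]'; python3 -m inch '[[-0.24,0,-1,0,0,0],[-0.24,0,-1,0,0,0],[-0.24,0,-1,0,0,0],[-0.24,0,-1,0,0,0],[-0.24,0,-1,0,0,0],[-0.24,0,-1,0,0,0],[-0.24,0,-0.5,0,0,0],[0,0,0,0,0,0]]'; python3 -c "
from h import *
go([.637,-.0175,.11])"
```

```text
time: 25.4
tcp_pos: [0.594, 0.1698, 0.2295]
orientation: [[0.903, 0.013, -0.429], [0.429, 0.013, 0.903], [0.017, -1.0, 0.007]]
force: [-0.4, 0.0, -0.8]
opening: 0.26
time: 26.2
tcp_pos: [0.6258, -0.007, 0.2296]
orientation: [[0.905, 0.012, -0.425], [0.425, 0.01, 0.905], [0.015, -1.0, 0.004]]
force: [0.4, 1.0, -0.2]
opening: 0.26
tcp [ 0.6258 -0.007   0.2296] t 26.2 rows [ 0.16  4.79 -0.59] level turn [-0.05  0.    0.19] xang 25.1 F [ 0.4  1.  -0.2] op 0.26
```

```bash
python3 -m inch '[[0.16,0.4,-0.6,0,0,0.2],[0,1,0,0,0,0],[0,1,0,0,0,0],[0,1,0,0,0,0],[0,1,0,0,0,0],[0,0.2,0,0,0,0]]'; python3 -c "
from h import *
go([.637,-.0175,.11])";python3 -m inch '[[0,0,0,0,0,0],[0,0,0,0,0,0],[0,0,0,0,0,0],[0,-1,0,0,0,0],[0,-1,0,0,0,0],[0,-1,0,0,0,0],[0,-1,0,0,0,0],[0,-1,0,0,0,0]]' 0; python3 -c "
from h import *
snap('wrist','wrist14');st();snap('scene','scene14')"
```

```text
time: 26.8
tcp_pos: [0.6353, -0.0079, 0.1153]
orientation: [[0.901, 0.002, -0.433], [0.433, 0.008, 0.901], [0.005, -1.0, 0.006]]
force: [-0.4, -0.8, 0.4]
opening: 0.26
tcp [ 0.6353 -0.0079  0.1153] t 26.8 rows [-0.11  0.21 -0.37] level turn [-0.08  0.    0.06] xang 25.7 F [-0.4 -0.8  0.4] op 0.26
time: 27.6
tcp_pos: [0.6348, -0.0045, 0.2496]
orientation: [[0.899, 0.004, -0.438], [0.438, 0.01, 0.899], [0.008, -1.0, 0.007]]
force: [0.6, -0.2, 0.2]
opening: 0.5
t 27.65 tcp [ 0.637  -0.0034  0.2547] F [1.2 0.9 2.6] op 0.499
[[ 0.899  0.011 -0.438]
 [ 0.438  0.011  0.899]
 [ 0.015 -1.     0.005]]
q [ 43.2  43.  -71.8  89.1  41.2  77.5  -6.6]
```

View pics/wrist14.png

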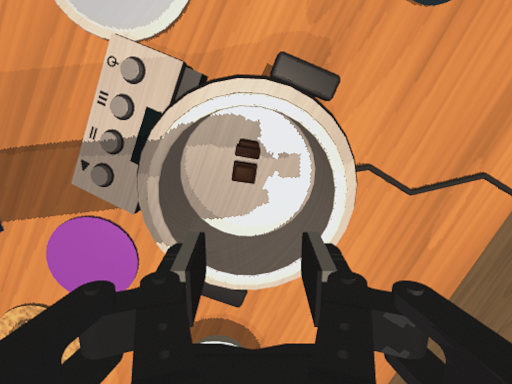

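View pics/scene14.png

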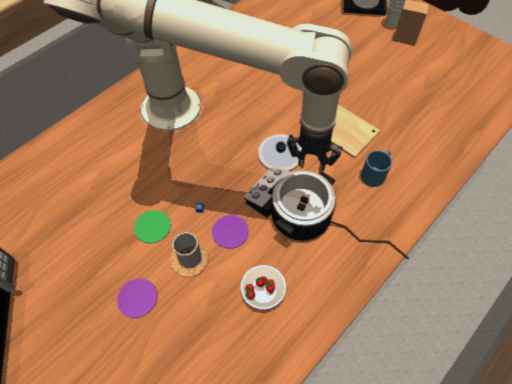

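```bash
python3 -m inch '[[-1,-0.2,-0.4,0,0,0.1],[-1,0,-0.4,0,0,0],[-1,0,-0.4,0,0,0],[-1,0,-0.4,0,0,0],[-1,0,-0.4,0,0,0],[-1,0,-0.4,0,0,0],[-1,0,-0.4,0,0,0],[-1,0,-0.4,0,0,0]]' 1; python3 -m inch '[[-1,0,-0.4,0,0,0],[-1,0,-0.4,0,0,0],[-1,0,-0.4,0,0,0],[-1,0,-0.4,0,0,0],[-1,0,-0.4,0,0,0],[-1,0,-0.4,0,0,0],[0,0,0,0,1,0],[0,0,0,0,1,0]]'; python3 -m inch '[[0,0,0,0,1,0],[0,0,0,0,1,0],[0,0,0,0,1,0],[0,0,0,0,1,0],[0,0,0,0,1,0],[0,0,0,0,1,0],[0,0,0,0,1,0],[0,0,0,0,1,0]]'; python3 -c "
from h import *
st()"
```

```text
time: 28.5
tcp_pos: [0.4903, -0.1628, 0.2605]
orientation: [[0.895, 0.013, -0.445], [0.445, 0.005, 0.895], [0.014, -1.0, -0.002]]
force: [1.1, 0.0, -0.2]
opening: 1.002
time: 29.3
tcp_pos: [0.3745, -0.2917, 0.2597]
orientation: [[0.958, 0.013, -0.286], [0.286, -0.002, 0.958], [0.012, -1.0, -0.006]]
force: [0.5, 0.7, 0.9]
opening: 0.996
time: 30.1
tcp_pos: [0.374, -0.2916, 0.2617]
orientation: [[0.93, 0.013, 0.368], [-0.368, -0.011, 0.93], [0.016, -1.0, -0.005]]
force: [0.1, -0.5, -0.0]
opening: 0.995
t 30.1 tcp [ 0.374  -0.2916  0.2617] F [ 0.1 -0.5 -0. ] op 0.995
[[ 0.93   0.013  0.368]
 [-0.368 -0.011  0.93 ]
 [ 0.016 -1.    -0.005]]
q [ 98.3  20.  -75.2 111.   21.8  64.4  -7.1]
```

```bash
python3 -m inch '[[0,0,0,0,1,0],[0,0,0,0,1,0],[0,0,0,0,1,0],[0,0,0,0,1,0],[0,0,0,0,1,0],[0,0,0,0,1,0],[0,0,0,0,1,0],[0,0,0,0,1,0]]';  python3 -m inch '[[0,0,0,0,1,0],[0,0,0,0,1,0],[0,0,0,0,1,0],[0,0,0,0,1,0],[0,0,0,0,1,0],[0,0,0,0,1,0],[0,0,0,0,1,0],[0,0,0,0,1,0]]'; python3 -m inch '[[0,0,0,1,0,0],[0,0,0,1,0,0],[0,0,0,1,0,0],[0,0,0,1,0,0],[0,0,0,1,0,0],[0,0,0,1,0,0],[0,0,0,1,0,0],[0,0,0,1,0,0]]'; python3 -c "
from h import *
st()"
```

```text
time: 30.9
tcp_pos: [0.3747, -0.2896, 0.264]
orientation: [[0.506, 0.013, 0.863], [-0.862, -0.019, 0.506], [0.023, -1.0, 0.001]]
force: [0.0, 0.3, -0.4]
opening: 0.994
time: 31.7
tcp_pos: [0.3757, -0.2872, 0.2663]
orientation: [[-0.132, 0.014, 0.991], [-0.991, -0.027, -0.131], [0.025, -1.0, 0.017]]
force: [0.0, -0.5, -1.6]
opening: 1.002
time: 32.5
tcp_pos: [0.3803, -0.2864, 0.2698]
orientation: [[-0.127, 0.621, 0.773], [-0.991, -0.115, -0.071], [0.045, -0.775, 0.63]]
force: [1.2, 0.2, 0.8]
opening: 0.998
t 32.5 tcp [ 0.3803 -0.2864  0.2698] F [1.2 0.2 0.8] op 0.998
[[-0.127  0.621  0.773]
 [-0.991 -0.115 -0.071]
 [ 0.045 -0.775  0.63 ]]
q [ 97.5  -9.2 -40.9 136.6 -62.5  37.2   6.6]
```

```bash
python3 -m inch '[[0.4,0.62,0.77,0,0,0],[0.4,0.62,0.77,0,0,0],[0.4,0.62,0.77,0,0,0],[0.4,0.62,0.77,0,0,0],[0.4,0.62,0.77,0,0,0]]'; python3 -c "
from h import *
st()"
```

```text
time: 33.0
tcp_pos: [0.493, -0.3508, 0.268]
orientation: [[-0.133, 0.616, 0.777], [-0.99, -0.121, -0.073], [0.049, -0.778, 0.626]]
force: [-0.5, -0.5, -0.6]
opening: 1.002
t 33.0 tcp [ 0.493  -0.3508  0.268 ] F [-0.5 -0.5 -0.6] op 1.002
[[-0.133  0.616  0.777]
 [-0.99  -0.121 -0.073]
 [ 0.049 -0.778  0.626]]
q [ 88.8   9.1 -47.1 123.1 -39.   21.5 -19.6]
```

```bash
cat > data.py <<'E'
import numpy as np
D=[]
def a(q,p,R): D.append((q,p,R))
a([91.3,28.8,-24.5,88.9,12.7,65.2,-12.0],[.1542,-.6307,.2302],[[.238,0,.971],[-.971,.002,.238],[-.002,-1,0]])
a([81.8,16.7,-29.9,100.5,9.2,65.1,-27.7],[.2759,-.4766,.2725],[[.229,-.001,.973],[-.973,-.002,.229],[.002,-1,-.001]])
a([37,24,-41.9,94,17.7,68.5,-85.9],[.5903,-.0846,.2743],[[.227,.004,.974],[-.974,-.011,.227],[.012,-1,.001]])
a([27.6,33.8,-39.1,93.9,23.7,60.4,-96.6],[.6368,-.0234,.1747],[[.207,.008,.978],[-.978,.002,.207],[0,-1,.009]])
a([26.6,35.1,-38.4,94.9,24.9,57.9,-98],[.6384,-.0176,.1525],[[.206,.015,.978],[-.979,.002,.206],[.001,-1,.015]])
a([28.6,29.6,-41.1,90.3,20.7,67.1,-94.8],[.6361,-.018,.2454],[[.206,.012,.978],[-.978,.002,.206],[0,-1,.012]])
a([20.8,15.1,-50.1,120.4,16.3,50.1,-117.1],[.4183,.1506,.1753],[[.201,.02,.979],[-.979,-.007,.202],[.01,-1,.018]])
a([3.9,26,-57.6,109.1,26,59.5,-105.3],[.4007,.3237,.1949],[[.763,.002,.646],[-.646,-.012,.763],[.009,-1,-.008]])
a([10.8,38.3,-69,105.9,38.4,66.6,-50.1],[.4277,.3181,.1761],[[.926,-.031,-.377],[.376,-.026,.926],[-.038,-.999,-.012]])
a([5.8,44.5,-62,106.4,46.3,58.8,-54.3],[.4562,.3338,.0971],[[.93,0,-.368],[.368,0,.93],[0,-1,0]])
a([5.8,46.4,-64.8,88.1,43.5,72.2,-42.3],[.5671,.3567,.1946],[[.923,.015,-.384],[.384,.017,.923],[.02,-1,.009]])
a([1.1,57,-56.5,92.3,53.1,60.7,-46.6],[.5637,.3614,.0268],[[.91,.003,-.415],[.415,.005,.91],[.005,-1,.003]])
a([43.2,43,-71.8,89.1,41.2,77.5,-6.6],[.637,-.0034,.2547],[[.899,.011,-.438],[.438,.011,.899],[.015,-1,.005]])
a([98.3,20,-75.2,111,21.8,64.4,-7.1],[.374,-.2916,.2617],[[.93,.013,.368],[-.368,-.011,.93],[.016,-1,-.005]])
a([97.5,-9.2,-40.9,136.6,-62.5,37.2,6.6],[.3803,-.2864,.2698],[[-.127,.621,.773],[-.991,-.115,-.071],[.045,-.775,.63]])
a([88.8,9.1,-47.1,123.1,-39,21.5,-19.6],[.493,-.3508,.268],[[-.133,.616,.777],[-.99,-.121,-.073],[.049,-.778,.626]])
E
cat > fk.py <<'E'
import numpy as np
from scipy.optimize import least_squares
from scipy.spatial.transform import Rotation as Ro
from data import D
# PoE: axes w_i (unit), points p_i at q=0; T = prod exp * M.
def fk(x,q):
    q=np.radians(q);T=np.eye(4)
    for i in range(7):
        th,ph=x[5*i:5*i+2]; 
        w=np.array(x[5*i:5*i+3]);w=w/np.linalg.norm(w)
        p=np.r_[x[5*i+3:5*i+5],0] if False else None
    return T
def rz(t):c,s=np.cos(t),np.sin(t);return np.array([[c,-s,0,0],[s,c,0,0],[0,0,1,0],[0,0,0,1.]])
def rx(t):c,s=np.cos(t),np.sin(t);return np.array([[1,0,0,0],[0,c,-s,0],[0,s,c,0],[0,0,0,1.]])
def tr(x,z):T=np.eye(4);T[0,3]=x;T[2,3]=z;return T
def fkdh(x,q,sg,chain=False):
    q=np.radians(q)
    T=np.eye(4);out=[]
    for i in range(7):
        o,d,a,al=x[4*i:4*i+4]
        T=T@rz(sg[i]*q[i]+o)@tr(a,d)@rx(al);out.append(T.copy())
    M=np.eye(4);M[:3,:3]=Ro.from_rotvec(x[28:31]).as_matrix();M[:3,3]=x[31:34]
    T=T@M
    return (T,out) if chain else T
def res(x,sg,x0):
    r=[]
    for q,p,R in D:
        T=fkdh(x,q,sg)
        r+=list((T[:3,3]-p)*10)+list(((T[:3,:3]-np.array(R))*2).ravel())
    return np.r_[r,0.01*(x-x0)]
if __name__=='__main__':
    rng=np.random.default_rng(0);best=None
    import time;t0=time.time()
    while time.time()-t0<500:
        x0=np.zeros(34)
        sg=np.array([-1,1,1,1,1,1,1.]) # base sign known; others absorbed by alpha signs
        for i in range(7):
            x0[4*i]=rng.choice([0,np.pi/2,-np.pi/2,np.pi]);x0[4*i+3]=rng.choice([-1,1])*np.pi/2
        x0[26+1]=0
        x0[1]=.33;x0[9]=.35;x0[17]=.35
        x0[28:31]=Ro.random(random_state=int(rng.integers(1e9))).as_rotvec()
        x0[33]=.25
        try:
            s=least_squares(res,x0,args=(sg,x0),max_nfev=60)
            if s.cost<5: s=least_squares(res,s.x,args=(sg,s.x),max_nfev=200)
        except Exception as e: continue
        if best is None or s.cost<best:
            best=s.cost;np.savez('fk.npz',x=s.x,sg=sg);print(best,round(time.time()-t0),flush=True)
            if best<.003:break
    print(np.round(s.x.reshape(-1)[:28].reshape(7,4),3))
E
OMP_NUM_THREADS=2 timeout 560 python3 fk.py
```

```text
0.0003210208076211654 15
[[ 3.140e+00  3.440e-01 -1.000e-03  1.571e+00]
 [-3.142e+00 -1.400e-02 -2.000e-03 -1.570e+00]
 [ 3.142e+00 -5.060e-01 -1.000e-03 -1.571e+00]
 [-3.142e+00 -1.400e-02  1.000e-03 -1.572e+00]
 [-2.000e-03 -4.710e-01 -0.000e+00  1.572e+00]
 [-3.140e+00  1.000e-03 -1.000e-03  1.569e+00]
 [-1.382e+00 -3.000e-01  0.000e+00 -2.290e-01]]
```

```bash
cat > ik.py <<'E'
import numpy as np
from scipy.optimize import least_squares
from scipy.spatial.transform import Rotation as Ro
from fk import fkdh
_f=np.load('fk.npz');X=_f['x'];SG=_f['sg']
LO=np.array([-164.97,-17.58,-87.97,11.32,-80.73,10.89,-147.41]);HI=np.array([164.97,116.51,89.64,138.91,260.73,115.49,147.41])
def FK(q,chain=False):return fkdh(X,q,SG,chain)
def ori(phi,e,up=1):
    f=np.radians(phi);e=np.radians(e)
    y=np.array([np.cos(e)*np.cos(f),np.cos(e)*np.sin(f),-np.sin(e)])
    x=np.cross(y,[0,0,1.]);x/=np.linalg.norm(x);x*=up
    return np.c_[x,y,np.cross(x,y)]
def ik(p,R,q0,reg=1e-3,m=2):
    def f(q):
        T=fkdh(X,q,SG)
        return np.r_[(T[:3,3]-p)*10,Ro.from_matrix(T[:3,:3].T@R).as_rotvec()*3,reg*(q-q0)/57.]
    s=least_squares(f,np.clip(q0,LO+m,HI-m),bounds=(LO+m-.01,HI-m+.01),max_nfev=60)
    T=fkdh(X,s.x,SG)
    return s.x,np.linalg.norm(T[:3,3]-p),np.degrees(Ro.from_matrix(T[:3,:3].T@R).magnitude())
E
python3 - <<'E'
from ik import *
rng=np.random.default_rng(1)
for up in (1,-1):
  for e in (10,30):
    for phi in range(-180,180,30):
        R=ori(phi,e,up); p=np.array([.4905,-.345,.075])
        best=None
        for k in range(10):
            q0=rng.uniform(LO+5,HI-5)
            q,a,b=ik(p,R,q0,m=3)
            if a<.002 and b<1:
                T,ch=FK(q,True); zel=ch[2][2,3];zw=ch[4][2,3]
                if zw<.1 or zel<.15: continue
                mg=min((q-LO).min(),(HI-q).min())
                if best is None or mg>best[0]: best=(mg,q,zel,zw)
        if best: print(up,e,phi,round(best[0],1),best[1].round(0),'elbow z',round(best[2],2),'wrist z',round(best[3],2))
E
```

```text
1 10 -150 10.8 [ -3.  77.  25.  63.  26. 105. 130.] elbow z 0.46 wrist z 0.14
1 10 -120 27.4 [ -5.  65.   8.  89.  54.  88. 116.] elbow z 0.56 wrist z 0.14
1 10 -90 24.6 [ -9.  60.   6. 114.  82.  76.  97.] elbow z 0.6 wrist z 0.14
1 10 -60 4.4 [  6.  61.  -4. 135. 125.  92.  79.] elbow z 0.59 wrist z 0.14
1 10 0 10.6 [ 77.  60. -14. 128. 247.  72. 102.] elbow z 0.6 wrist z 0.14
1 10 30 11.1 [ 82.  62. -18. 105. -70.  69.  72.] elbow z 0.58 wrist z 0.14
1 10 60 34.5 [ 86.  76. -39.  79. -27.  81.  43.] elbow z 0.47 wrist z 0.14
1 10 90 5.1 [ 74.  89. -55.  51.  -1. 110.  32.] elbow z 0.35 wrist z 0.14
1 30 -180 5.4 [ 10.  73.  28.  54.   1. 110. 122.] elbow z 0.49 wrist z 0.25
1 30 -150 21.5 [  8.  62.   6.  73.  32.  94. 121.] elbow z 0.58 wrist z 0.25
1 30 -120 29.6 [ 16.  54. -17.  95.  63.  86. 114.] elbow z 0.64 wrist z 0.25
1 30 -90 21.3 [ 33.  53. -39. 118.  96.  88. 110.] elbow z 0.65 wrist z 0.25
1 30 -60 3.0 [ 69.  78. -69. 136. 144. 106. 141.] elbow z 0.45 wrist z 0.25
1 30 0 7.4 [ 75.  44. -19. 132. 242.  45.  90.] elbow z 0.71 wrist z 0.25
1 30 30 24.9 [100.  60. -48. 11
[... 850 characters left out ...]
 11.  73.  26.  54.   3. 110. -59.] elbow z 0.49 wrist z 0.25
-1 30 -150 28.5 [ -8.  68.  36.  74.  10.  87. -43.] elbow z 0.53 wrist z 0.25
-1 30 -120 42.9 [ -3.  53.  10.  96.  47.  72. -57.] elbow z 0.65 wrist z 0.25
-1 30 -90 21.4 [ 32.  52. -37. 118.  95.  87. -70.] elbow z 0.66 wrist z 0.25
-1 30 -60 3.0 [ 67.  75. -67. 136. 142. 104. -43.] elbow z 0.48 wrist z 0.25
-1 30 0 8.5 [121.  90. -77. 130. 121.  23.  64.] elbow z 0.34 wrist z 0.25
-1 30 30 8.2 [  67.   47.   -5.  111.  -73.   60. -116.] elbow z 0.69 wrist z 0.25
-1 30 60 24.3 [  52.   56.   11.   88.  -56.   86. -118.] elbow z 0.63 wrist z 0.25
-1 30 90 18.4 [  60.   66.  -17.   65.  -21.   97. -127.] elbow z 0.55 wrist z 0.25
```

Run:
```python
from ik import *
# path: grasp at cup -> lift -> pot -> roll
qg0=np.array([83,63,-38,87,-21,68,38.])
for e in (10,20,30):
  for phi in (40,60,75):
    R=ori(phi,e,1);p=np.array([.4905,-.345,.065])
    q,a,b=ik(p,R,qg0,reg=.02)
    ok='grasp err %.4f %.1f'%(a,b);print('e',e,'phi',phi,ok,q.round(0))
    # pot
    for phi2 in (0,30,60,90):
        q2=q.copy();bad=0
        for k in np.linspace(0,1,8):
            R2=ori(phi+(phi2-phi)*k,e,1);pp=p+(np.array([.60,-.05,.24])-p)*k
            q2,a,b=ik(pp,R2,q2,reg=.02);bad=max(bad,a*100+b)
        qs=q2.copy();mg=99
        for r in range(0,161,20):
            R3=R2@Ro.from_rotvec([0,np.radians(r),0]).as_matrix()
            c=R3@(R2.T@[0,0,1]); 
            # grip point 19mm behind tcp; cup grip at 60 mm up; mouth 45 ahead along c
            mouth=np.array([.637,-.0175,.15])
            t=mouth-c*.045+R3[:,1]*.019
            if r<60: t=pp
            q2,a,b=ik(t,R3,q2,reg=.02);bad=max(bad,a*100+b);mg=min(mg,(q2-LO).min(),(HI-q2).min())
            if r==120: tz=t
        print('   phi2',phi2,'bad %.2f'%bad,'mg %.0f'%mg,qs.round(0),q2.round(0),tz.round(3), 'tilt',np.degrees(np.arccos(c[2])).round(0))
```

```text
e 10 phi 40 grasp err 0.0000 0.0 [ 98.  75. -43.  96. -35.  59.  48.]
   phi2 0 bad 39.83 mg 2 [103.  72. -75. 131. -79.  13.  70.] [ 96. 115. -69. 121. -79.  13. -50.] [0.667 0.021 0.167] tilt 152.0
   phi2 30 bad 13.32 mg 2 [ 96.  73. -75. 130. -79.  13.  75.] [ 84.  82. -70. 122. -79.  13. -79.] [0.644 0.031 0.167] tilt 152.0
   phi2 60 bad 0.00 mg 10 [ 80.  61. -59. 110. -42.  49.  40.] [ 56.  54. -35. 110. -70.  57. -98.] [0.619 0.028 0.167] tilt 152.0
   phi2 90 bad 0.00 mg 28 [ 63.  66. -52.  83. -26.  82.  30.] [  38.   58.  -19.   86.  -52.   88. -110.] [0.599 0.013 0.167] tilt 152.0
e 10 phi 60 grasp err 0.0000 0.0 [ 86.  77. -40.  78. -25.  81.  42.]
   phi2 0 bad 39.83 mg 2 [103.  72. -75. 131. -79.  13.  70.] [ 96. 115. -69. 121. -79.  13. -50.] [0.667 0.021 0.167] tilt 152.0
   phi2 30 bad 13.32 mg 2 [ 96.  73. -75. 130. -79.  13.  75.] [ 84.  82. -70. 122. -79.  13. -79.] [0.644 0.031 0.167] tilt 152.0
   phi2 60 bad 0.00 mg 10 [ 80.  61. -58. 110. -43.  49.  40.] [ 56.  54. -34. 110. -71.  58. -98.] [0.619 0.028 0.167] tilt 152.0
   phi2 90 bad 0.00 mg 27 [ 62.  66. -
[... 3704 characters left out ...]
26.] [  31.   48.  -14.   92.  -47.   75. -114.] [0.603 0.028 0.146] tilt 117.0
e 30 phi 75 grasp err 0.0000 0.0 [ 76.  67. -36.  75. -14.  82.  40.]
   phi2 0 bad 30.08 mg 2 [ 50.   3. -39. 131. -79.  13.  -1.] [  44.   27.  -35.  118.  -79.   13. -145.] [0.683 0.016 0.146] tilt 117.0
   phi2 30 bad 13.32 mg 2 [ 88.  40. -72. 130. -79.  13.  48.] [  64.   47.  -57.  119.  -79.   13. -113.] [0.66  0.035 0.146] tilt 117.0
   phi2 60 bad 0.00 mg 13 [ 73.  42. -54. 110. -39.  47.  27.] [  43.   41.  -27.  111.  -67.   47. -111.] [0.631 0.039 0.146] tilt 117.0
   phi2 90 bad 0.00 mg 34 [ 59.  52. -48.  87. -21.  76.  26.] [  31.   47.  -14.   92.  -47.   75. -114.] [0.603 0.028 0.146] tilt 117.0
```

```bash
cat >> h.py <<'E'
def rel(Rt,pt=None):
    from scipy.spatial.transform import Rotation as Ro
    s=status.sense();R=np.array(s['orientation'])
    rv=Ro.from_matrix(R.T@Rt).as_rotvec()/.08
    print('t',s['time'],'tcp',np.round(s['tcp_pos'],4),'turn rows',rv.round(2),'n',np.abs(rv).max().round(1),'F',np.round(s['force'],1),'op',round(float(s['opening']),3),'q',np.round(s['joint_pos'],0))
    if pt is not None: print('  shift rows',(R.T@(np.array(pt)-s['tcp_pos'])/.025).round(2))
E
python3 - <<'E'
from h import *
from ik import ori
rel(ori(70,20),[.45,-.47,.25])
E
```

```text
t 33.0 tcp [ 0.493  -0.3508  0.268 ] turn rows [ 6.13 -9.56 14.24] n 14.2 F [-0.5 -0.5 -0.6] op 1.002 q [ 89.   9. -47. 123. -39.  22. -20.]
  shift rows [ 4.91  0.08 -1.44]
```

```bash
python3 -m inch '[[1,0,-0.3,0,0,0],[1,0,-0.3,0,0,0],[1,0,-0.3,0,0,0],[1,0,-0.3,0,0,0],[0.9,0,-0.2,0,0,0],[0,0,0,0.4,-0.64,0.95],[0,0,0,0.4,-0.64,0.95],[0,0,0,0.4,-0.64,0.95]]' 1; python3 -m inch '[[0,0,0,0.4,-0.64,0.95],[0,0,0,0.4,-0.64,0.95],[0,0,0,0.4,-0.64,0.95],[0,0,0,0.4,-0.64,0.95],[0,0,0,0.4,-0.64,0.95],[0,0,0,0.4,-0.64,0.95],[0,0,0,0.4,-0.64,0.95],[0,0,0,0.4,-0.64,0.95]]'
python3 - <<'E'
from h import *
from ik import ori
rel(ori(70,20),[.45,-.47,.25])
E
```

```text
time: 33.8
tcp_pos: [0.4578, -0.4685, 0.2571]
orientation: [[0.158, 0.69, 0.706], [-0.987, 0.119, 0.105], [-0.011, -0.714, 0.7]]
force: [0.8, -0.1, -1.1]
opening: 1.0
time: 34.6
tcp_pos: [0.4528, -0.4737, 0.2584]
orientation: [[0.788, 0.523, 0.325], [-0.614, 0.708, 0.35], [-0.047, -0.475, 0.879]]
force: [1.5, 0.1, 0.4]
opening: 1.003
t 34.6 tcp [ 0.4528 -0.4737  0.2584] turn rows [ 1.73 -2.13  3.33] n 3.3 F [1.5 0.1 0.4] op 1.003 q [ 93.  57. -47.  73. -19.  85.  20.]
  shift rows [-0.16  0.21 -0.28]
```

```bash
python3 -m inch '[[0,0,0,0.45,-0.55,0.85],[0,0,0,0.45,-0.55,0.85],[0,0,0,0.45,-0.55,0.85],[0,0,0,0.38,-0.5,0.75],[0,0,0,0,0,0]]'
python3 - <<'E'
from h import *
from ik import ori
W={}
p,d,m=snap('scene','scene20');W['scene']=world(d,m)
p,d,m=snap('side','side20');W['side']=world(d,m)
for n,w in W.items():
    k=(w[...,0]>.42)&(w[...,0]<.56)&(w[...,1]>-.42)&(w[...,1]<-.27)&(w[...,2]>.104)&(w[...,2]<.12);P=w[k];print(n,'cup rim',len(P),circ(P))
rel(ori(70,20),[.452,-.45,.085])
E
```

```text
time: 35.1
tcp_pos: [0.4529, -0.4752, 0.256]
orientation: [[0.943, 0.315, 0.107], [-0.333, 0.888, 0.319], [0.005, -0.336, 0.942]]
force: [-0.1, 0.6, -1.3]
opening: 0.998
scene cup rim 126 (array([ 0.49197027, -0.34458011]), np.float64(0.0329864769215629))
side cup rim 110 (array([ 0.48928433, -0.34541228]), np.float64(0.03298216352798087))
t 35.2 tcp [ 0.452  -0.476   0.2572] turn rows [-0.05  0.09 -0.05] n 0.1 F [0.2 0.2 0.3] op 1.003 q [ 85.  69. -49.  55. -15. 106.  26.]
  shift rows [-0.39  3.25 -6.15]
```

View pics/side20.png

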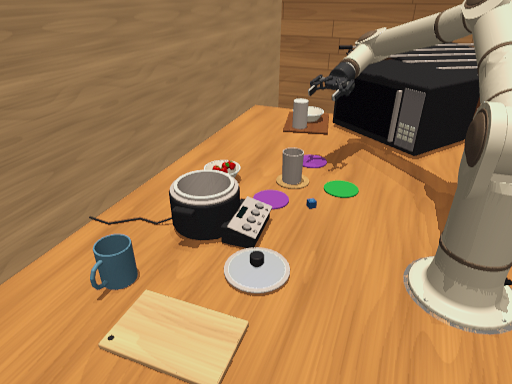

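```bash
python3 -m inch '[[-0.05,0.4,-0.8,0,0,0],[-0.05,0.5,-0.9,0,0,0],[-0.05,0.5,-0.9,0,0,0],[-0.05,0.5,-0.9,0,0,0],[-0.05,0.5,-0.9,0,0,0],[0,0.4,-0.7,0,0,0],[0,0,0,0,0,0]]'
python3 - <<'E'
from h import *
from ik import ori
snap('wrist','wrist21');snap('side','side21')
rel(ori(70,20),[.464,-.418,.097]); rel(ori(70,20),[.499,-.321,.059])
E
```

```text
time: 35.9
tcp_pos: [0.4511, -0.4521, 0.1016]
orientation: [[0.94, 0.322, 0.116], [-0.342, 0.882, 0.324], [0.002, -0.344, 0.939]]
force: [-0.7, 0.5, -0.2]
opening: 1.005
t 36.0 tcp [ 0.452  -0.4537  0.1053] turn rows [0.04 0.07 0.04] n 0.1 F [-0.1 -0.2 -0.1] op 0.999 q [ 85.  77. -46.  58. -10.  98.  34.]
  shift rows [-0.04  1.53  0.21]
t 36.0 tcp [ 0.452  -0.4537  0.1053] turn rows [0.04 0.07 0.04] n 0.1 F [-0.1 -0.2 -0.1] op 0.999 q [ 85.  77. -46.  58. -10.  98.  34.]
  shift rows [-0.07  5.92  0.21]
```

View pics/wrist21.png

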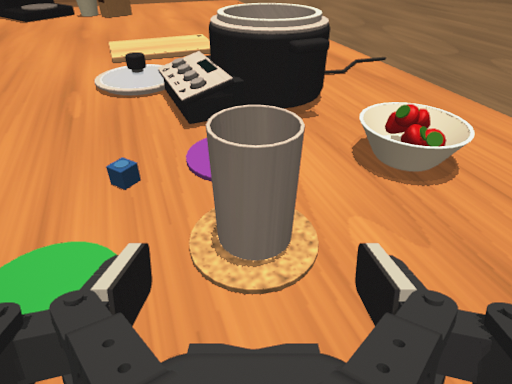

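View pics/side21.png

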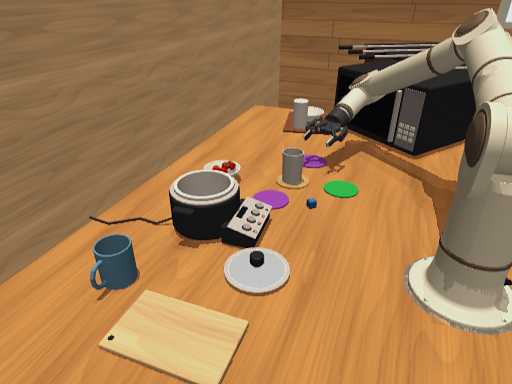

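```bash
python3 -m inch '[[0,0.9,0.1,0,0,0],[0,1,0.1,0,0,0],[0,1,0,0,0,0],[0,0.5,0,0,0,0],[0,0,0,0,0,0]]'
python3 - <<'E'
from h import *
from ik import ori
snap('wrist','wrist22')
rel(ori(70,20),[.499,-.321,.059])
E
```

```text
time: 36.5
tcp_pos: [0.4846, -0.3808, 0.0875]
orientation: [[0.937, 0.332, 0.107], [-0.349, 0.876, 0.334], [0.018, -0.351, 0.936]]
force: [0.1, -0.6, 0.5]
opening: 0.999
t 36.55 tcp [ 0.4846 -0.3818  0.0878] turn rows [0.13 0.18 0.17] n 0.2 F [ 0.2 -0.1  0.1] op 1.001 q [ 85.  75. -47.  70. -11.  87.  35.]
  shift rows [-0.33  2.73 -0.2 ]
```

View pics/wrist22.png

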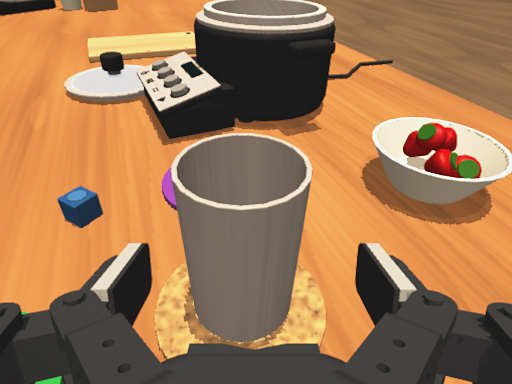

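```bash
python3 -m inch '[[-0.28,0,-0.1,0.1,0.15,0.15],[0,0,0,0,0,0]]'
python3 - <<'E'
from h import *
from ik import ori
snap('wrist','wrist23')
rel(ori(70,20),[.499,-.321,.059])
E
```

```text
time: 36.75
tcp_pos: [0.4771, -0.3833, 0.0862]
orientation: [[0.939, 0.325, 0.116], [-0.345, 0.88, 0.326], [0.004, -0.346, 0.938]]
force: [-0.7, 1.0, -0.4]
opening: 1.001
t 36.8 tcp [ 0.4776 -0.3837  0.0867] turn rows [0.06 0.04 0.07] n 0.1 F [ 0.3 -1.7  0.5] op 0.999 q [ 85.  76. -46.  69. -11.  88.  34.]
  shift rows [-0.07  2.87 -0.12]
```

View pics/wrist23.png

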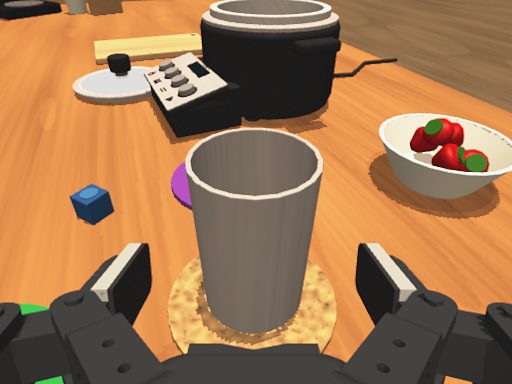

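```bash
python3 -m inch '[[0,0.8,-0.05,0,0,0],[0,0.8,-0.05,0,0,0],[0,0.8,0,0,0,0],[0,0.4,0,0,0,0],[0,0,0,0,0,0]]'
python3 - <<'E'
from h import *
from ik import ori
snap('wrist','wrist24')
rel(ori(70,20),[.499,-.321,.059])
E
```

```text
time: 37.3
tcp_pos: [0.5006, -0.3281, 0.0592]
orientation: [[0.935, 0.334, 0.118], [-0.355, 0.875, 0.331], [0.007, -0.351, 0.936]]
force: [0.1, 0.1, 0.2]
opening: 0.997
t 37.35 tcp [ 0.5005 -0.3291  0.0593] turn rows [0.13 0.03 0.2 ] n 0.2 F [ 0.3 -0.1  0.5] op 1.003 q [ 84.  76. -47.  76. -11.  80.  35.]
  shift rows [-0.17  0.27  0.09]
```

View pics/wrist24.png

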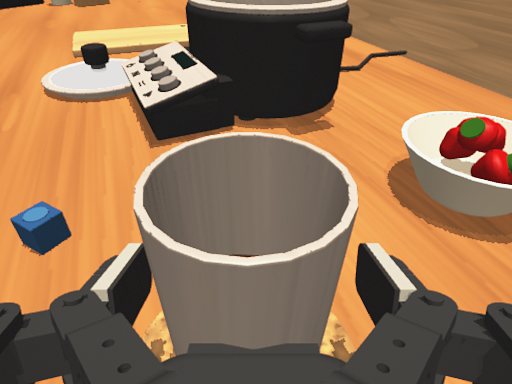

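```bash
python3 -m inch '[[-0.17,0.28,0.05,0.1,0,0.1],[0,0,0,0,0,0]]'; python3 -m inch '[[0,0,0,0,0,0],[0,0,0,0,0,0],[0,0,0,0,0,0],[0,0,0,0,0,0],[0,0,0,0,0,0],[0,0,0,0,0,0]]' -1
python3 - <<'E'
from h import *
from ik import ori
snap('wrist','wrist25')
rel(ori(70,20),[.499,-.321,.059])
E
```

```text
time: 37.55
tcp_pos: [0.4987, -0.3229, 0.0581]
orientation: [[0.937, 0.33, 0.116], [-0.35, 0.878, 0.325], [0.005, -0.345, 0.939]]
force: [0.3, 0.4, -1.1]
opening: 1.003
time: 38.15
tcp_pos: [0.4986, -0.325, 0.0584]
orientation: [[0.936, 0.333, 0.117], [-0.352, 0.877, 0.326], [0.006, -0.347, 0.938]]
force: [1.1, -0.2, -0.9]
opening: 0.766
t 38.2 tcp [ 0.4986 -0.325   0.0583] turn rows [0.06 0.02 0.16] n 0.2 F [-0.1  0.1  0.1] op 0.765 q [ 84.  76. -47.  76. -11.  80.  35.]
  shift rows [-0.04  0.14  0.08]
```

View pics/wrist25.png

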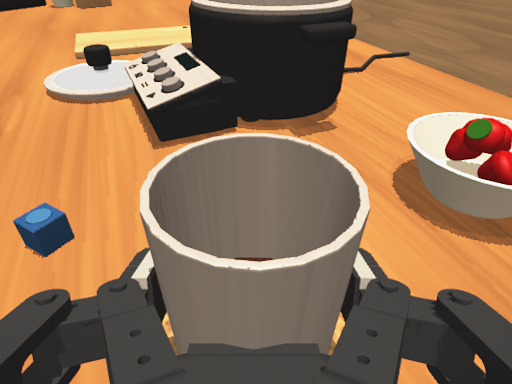

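```bash
python3 -m inch '[[0,-0.17,0.47,0,0,0],[0,-0.35,0.94,0,0,0],[0,-0.35,0.94,0,0,0],[0,-0.35,0.94,0,0,0],[0,-0.35,0.94,0,0,0],[0,-0.35,0.94,0,0,0],[0,-0.35,0.94,0,0,0],[0,-0.35,0.94,0,0,0]]'; python3 -m inch '[[0,-0.35,0.94,0,0,0],[0,0,0,0,0,0]]'
python3 - <<'E'
from h import *
from ik import ori
np.save('Rgrasp.npy',np.array([[0.936,0.333,0.117],[-0.352,0.877,0.326],[0.006,-0.347,0.938]]))
snap('side','side26')
rel(ori(75,20),[.585,-.04,.27])
E
```

```text
time: 39.0
tcp_pos: [0.4954, -0.324, 0.2512]
orientation: [[0.936, 0.329, 0.124], [-0.352, 0.877, 0.327], [-0.001, -0.35, 0.937]]
force: [0.8, -0.6, -1.2]
opening: 0.767
time: 39.2
tcp_pos: [0.4962, -0.324, 0.2825]
orientation: [[0.936, 0.33, 0.12], [-0.352, 0.875, 0.332], [0.004, -0.353, 0.936]]
force: [-0.2, 0.2, -1.4]
opening: 0.764
t 39.25 tcp [ 0.4956 -0.3239  0.2803] turn rows [ 0.15 -0.4   1.15] n 1.2 F [ 0.2  0.2 -2.4] op 0.764 q [ 88.  59. -54.  79. -19.  88.  25.]
  shift rows [-0.64 11.27  3.82]
```

View pics/side26.png

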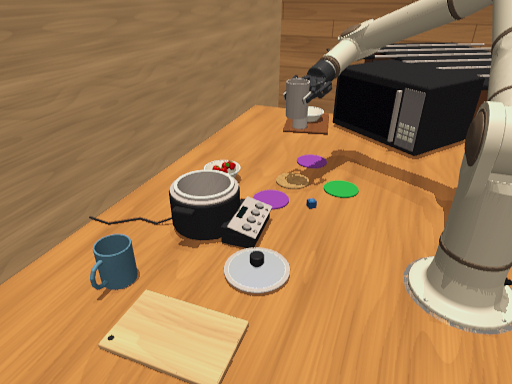

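```bash
python3 -m inch '[[-0.05,0.5,0.16,0,0,0.2],[-0.05,0.94,0.32,0,-0.1,0.3],[-0.05,0.94,0.32,0,-0.1,0.3],[-0.05,0.94,0.32,0,-0.1,0.3],[-0.05,0.94,0.32,0,0,0],[-0.05,0.94,0.32,0,0,0],[-0.05,0.94,0.32,0,0,0],[-0.05,0.94,0.32,0,0,0]]'; python3 -m inch '[[-0.05,0.94,0.32,0,0,0],[-0.05,0.94,0.32,0,0,0],[0,0.9,0.3,0,0,0],[0,0.9,0.3,0,0,0],[0,0.5,0.2,0,0,0],[0,0,0,0,0,0]]'
python3 - <<'E'
from h import *
from ik import ori
p,d,m=snap('scene','scene27');W=world(d,m)
o=models.outline_of('coaster','scene')
for x in o[:4]:
    P=W[x['pixels']];P=P[(P[:,2]>0.002)&(P[:,2]<.009)];h=cv2.convexHull(P[:,:2].astype(np.float32));print(x['rect'],cv2.minEnclosingCircle(h),np.round(P.mean(0),4), ray(m,x['rect'][:2],.006))
rel(ori(75,20),[.585,-.04,.27])
E
```

```text
time: 40.05
tcp_pos: [0.5388, -0.1201, 0.2668]
orientation: [[0.97, 0.223, 0.101], [-0.244, 0.911, 0.333], [-0.018, -0.348, 0.937]]
force: [0.4, -0.7, -1.6]
opening: 0.766
time: 40.65
tcp_pos: [0.5548, 0.0169, 0.2631]
orientation: [[0.977, 0.189, 0.097], [-0.211, 0.921, 0.327], [-0.027, -0.34, 0.94]]
force: [-0.5, 0.0, -2.8]
opening: 0.764
[136.9, 297.4, 44.1, 41.4] ((0.46862247586250305, -0.5252017378807068), 0.058529578149318695) [ 0.4705 -0.5277  0.0059] [ 0.46899207 -0.5274522   0.006     ]
[190.6, 261.6, 39.3, 38.1] ((0.48942017555236816, -0.3483847379684448), 0.056029338389635086) [ 0.4904 -0.3487  0.006 ] [ 0.50028752 -0.35302365  0.006     ]
[230.6, 230.9, 36.5, 34.1] ((0.515673041343689, -0.2037205696105957), 0.05664163827896118) [ 0.5161 -0.2039  0.006 ] [ 0.5158962 -0.2032509  0.006    ]
[153.2, 226.2, 36.3, 32.9] ((0.3255752921104431, -0.3551335334777832), 0.05665171146392822) [ 0.3271 -0.3551  0.0059] [ 0.33042703 -0.35381432  0.006     ]
t 40.75 tcp [0.5557 0.0137 0.2626] turn rows [-0.   -0.12 -0.65] n 0.6 F [ 0.3 -0.  -1.1] op 0.77 q [ 74.  55. -62. 106. -26.  59.  24.]
  shift rows [ 1.6  -1.85 -0.31]
```

View pics/scene27.png

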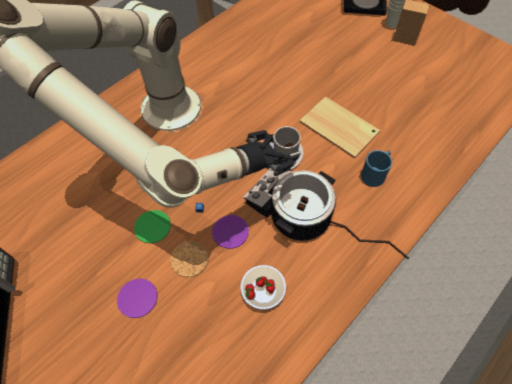

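```bash
cat > pour.py <<'E'
from h import *
from ik import ori,ik
from scipy.spatial.transform import Rotation as Ro
import sys
Rg=np.load('Rgrasp.npy')
m_t=Rg.T@np.array([-.0081,-.020,.0527])   # mouth in tool
u_t=Rg.T@np.array([0,0,1.])
def target(r,mouth,phi=77,e=20):
    R=ori(phi,e)@Ro.from_rotvec([0,np.radians(r),0]).as_matrix()
    return R,np.array(mouth)-R@m_t
r=float(sys.argv[1]);mouth=[float(a) for a in sys.argv[2].split(',')]
e=float(sys.argv[3]) if len(sys.argv)>3 else 20
R,p=target(r,mouth,e=e)
rel(R,p)
s=status.sense();Rc=np.array(s['orientation'])
print('  mouth now',np.round(s['tcp_pos']+Rc@m_t,3),'tilt',np.degrees(np.arccos((Rc@u_t)[2])).round(1),'target tilt',np.degrees(np.arccos((R@u_t)[2])).round(1))
q,a,b=ik(p,R,np.array(s['joint_pos']),reg=.02);print('  ik',q.round(0),round(a,4),round(b,2))
E
python3 pour.py 0 .58,-.01,.29
```

```text
t 40.75 tcp [0.5557 0.0137 0.2626] turn rows [-0.01 -0.27 -0.24] n 0.3 F [ 0.3 -0.  -1.1] op 0.77 q [ 74.  55. -62. 106. -26.  59.  24.]
  shift rows [ 1.2   0.48 -0.86]
  mouth now [ 0.552 -0.008  0.315] tilt 1.7 target tilt nan
  ik [ 71.  58. -61. 103. -25.  56.  25.] 0.0 0.0pour.py:16: RuntimeWarning: invalid value encountered in arccos
  print('  mouth now',np.round(s['tcp_pos']+Rc@m_t,3),'tilt',np.degrees(np.arccos((Rc@u_t)[2])).round(1),'target tilt',np.degrees(np.arccos((R@u_t)[2])).round(1))
```

```bash
python3 pour.py 60 .605,-.014,.24
```

```text
t 40.75 tcp [0.5557 0.0137 0.2626] turn rows [ 0.12 12.82 -0.22] n 12.8 F [ 0.3 -0.  -1.1] op 0.77 q [ 74.  55. -62. 106. -26.  59.  24.]
  shift rows [ 0.79  1.24 -1.9 ]
  mouth now [ 0.552 -0.008  0.315] tilt 1.7 target tilt 56.3
  ik [ 64.  52. -48. 105. -38.  59. -22.] 0.0 0.0
```

```bash
python3 -m inch '[[0.4,0.6,-0.95,0,0,0],[0.4,0.6,-0.95,0,0,0],[0,0,0,0,0.8,0],[0,0,0,0,0.8,0],[0,0,0,0,0.8,0],[0,0,0,0,0.8,0],[0,0,0,0,0.8,0],[0,0,0,0,0.8,0]]';python3 -m inch '[[0,0,0,0,0.8,0],[0,0,0,0,0.8,0],[0,0,0,0,0.8,0],[0,0,0,0,0.8,0],[0,0,0,0,0.8,0]]'; python3 pour.py 80 .615,-.014,.21
```

```text
time: 41.55
tcp_pos: [0.5825, 0.0044, 0.1994]
orientation: [[0.853, 0.215, 0.476], [-0.349, 0.913, 0.212], [-0.389, -0.347, 0.853]]
force: [0.1, -0.7, -1.9]
opening: 0.762
time: 42.05
tcp_pos: [0.5857, -0.0076, 0.1964]
orientation: [[0.643, 0.231, 0.73], [-0.414, 0.907, 0.077], [-0.645, -0.352, 0.679]]
force: [0.6, 0.0, -1.7]
opening: 0.766
t 42.05 tcp [ 0.5857 -0.0076  0.1964] turn rows [-0.17  7.86  0.25] n 7.9 F [ 0.6  0.  -1.7] op 0.766 q [ 66.  55. -48. 103. -35.  59.  -7.]
  shift rows [-0.51  1.36 -0.17]
  mouth now [ 0.607 -0.039  0.239] tilt 41.0 target tilt 74.6
  ik [ 59.  52. -42. 105. -43.  60. -37.] 0.0 0.0
```

```bash
python3 -m inch '[[-0.1,0.45,0,0,0.8,0],[-0.1,0.45,0,0,0.8,0],[-0.1,0.45,0,0,0.8,0],[0,0,0,0,0.8,0],[0,0,0,0,0.8,0],[0,0,0,0,0.8,0],[0,0,0,0,0.8,0],[0,0,0,0,0.8,0]]'; python3 pour.py 100 .62,-.014,.195; python3 -c "
from h import *
snap('scene','scene28')"
```

```text
time: 42.85
tcp_pos: [0.5953, 0.0083, 0.1852]
orientation: [[0.172, 0.256, 0.951], [-0.408, 0.897, -0.168], [-0.896, -0.36, 0.259]]
force: [0.3, -1.2, -1.2]
opening: 0.766
t 42.85 tcp [0.5953 0.0083 0.1852] turn rows [-0.59  5.47  0.27] n 5.5 F [ 0.3 -1.2 -1.2] op 0.766 q [ 60.  52. -42. 104. -43.  58. -32.]
  shift rows [-0.57  0.77 -0.39]
  mouth now [ 0.625 -0.033  0.21 ] tilt 68.7 target tilt 92.3
  ik [ 55.  50. -38. 105. -47.  61. -55.] 0.0 0.0
```

View pics/scene28.png

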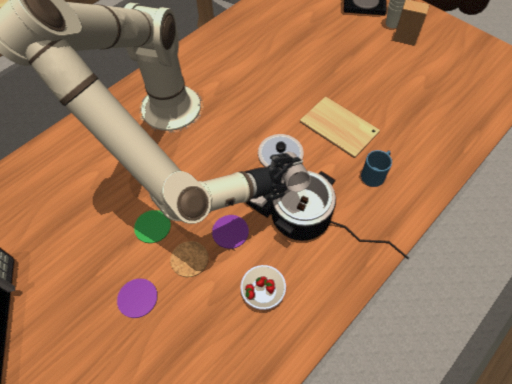

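```bash
python3 -m inch '[[-0.15,0.3,0,-0.1,0.8,0],[-0.15,0.3,0,-0.1,0.8,0],[-0.15,0.3,0,-0.1,0.8,0],[-0.1,0,0,-0.1,0.8,0],[0,0,0,-0.1,0.8,0],[0,0,0,-0.1,0.8,0]]'; python3 pour.py 130 .62,-.012,.185; python3 -c "
from h import *
snap('scene','scene29');snap('side','side29')"
```

```text
time: 43.5
tcp_pos: [0.6033, 0.0236, 0.1875]
orientation: [[-0.212, 0.223, 0.951], [-0.323, 0.903, -0.284], [-0.922, -0.368, -0.12]]
force: [-0.2, -0.2, -2.8]
opening: 0.764
t 43.5 tcp [0.6033 0.0236 0.1875] turn rows [-0.3   7.05  0.24] n 7.0 F [-0.2 -0.2 -2.8] op 0.764 q [ 55.  50. -37. 103. -46.  61. -54.]
  shift rows [-0.52  0.39 -0.4 ]
  mouth now [ 0.635 -0.023  0.197] tilt 89.4 target tilt 116.9
  ik [ 50.  48. -32. 104. -51.  64. -83.] 0.0 0.0
```

View pics/side29.png

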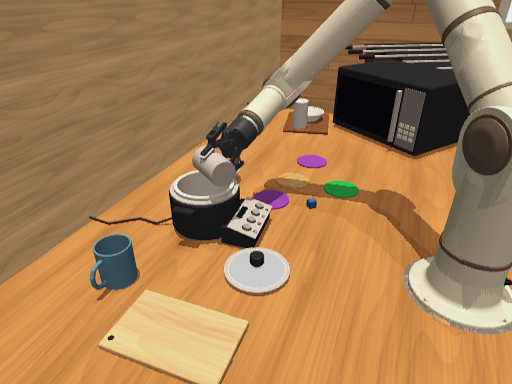

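```bash
python3 -m inch '[[0,0.15,-0.4,0,0.7,0],[0,0.15,-0.3,0,0.8,0],[0,0,-0.1,0,0.8,0],[0,0,0,0,0.8,0],[0,0,0,0,0.8,0],[0,0,0,0,0.8,0],[0,0,0,0,0.8,0],[0,0,0,0,0.8,0]]'; python3 pour.py 165 .62,-.012,.175; python3 -c "
from h import *
snap('scene','scene30');snap('side','side30')"
```

```text
time: 44.4
tcp_pos: [0.588, 0.0287, 0.1858]
orientation: [[-0.642, 0.236, 0.73], [-0.142, 0.898, -0.415], [-0.753, -0.37, -0.543]]
force: [0.4, 0.8, -1.5]
opening: 0.761
t 44.4 tcp [0.588  0.0287 0.1858] turn rows [-0.52  8.42 -0.07] n 8.4 F [ 0.4  0.8 -1.5] op 0.761 q [ 52.  47. -32. 106. -51.  62. -78.]
  shift rows [-1.32  0.48  0.47]
  mouth now [ 0.61  -0.023  0.177] tilt 112.7 target tilt 137.2
  ik [  44.   47.  -26.  101.  -55.   67. -117.] 0.0 0.0
```

View pics/scene30.png

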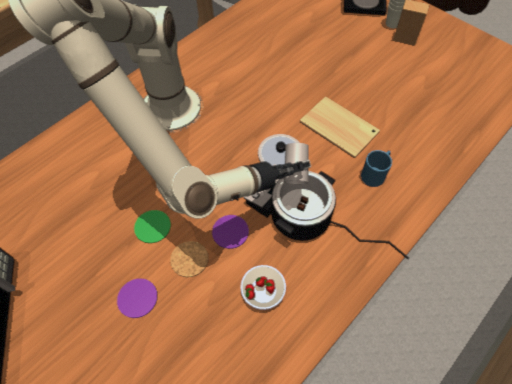

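```bash
python3 -m inch '[[-0.25,0.1,0.1,-0.05,0.8,0],[-0.2,0.1,0.1,-0.05,0.8,0],[-0.2,0.1,0,-0.05,0.8,0],[-0.2,0.1,0,-0.05,0.8,0],[-0.1,0.1,0,-0.05,0.8,0]]'; python3 pour.py 165 .62,-.012,.175; python3 -c "
from h import *
snap('scene','scene31')"
```

```text
time: 45.0
tcp_pos: [0.6124, 0.0374, 0.1944]
orientation: [[-0.836, 0.227, 0.5], [-0.007, 0.906, -0.423], [-0.549, -0.357, -0.755]]
force: [0.6, -0.7, -1.5]
opening: 0.764
t 45.0 tcp [0.6124 0.0374 0.1944] turn rows [-0.28  4.5  -0.11] n 4.5 F [ 0.6 -0.7 -1.5] op 0.764 q [ 47.  47. -29. 103. -54.  65. -96.]
  shift rows [-0.39  0.06 -0.04]
  mouth now [ 0.625 -0.015  0.177] tilt 126.0 target tilt 137.2
  ik [  44.   47.  -26.  101.  -55.   68. -117.] 0.0 0.0
```

Run:
```python
import cv2
p=cv2.imread('pics/scene31.png');cv2.imwrite('pics/c31.png',cv2.resize(p[110:260,200:380],None,fx=4,fy=4,interpolation=cv2.INTER_CUBIC))
```

```text
(no output)
```

View pics/c31.png

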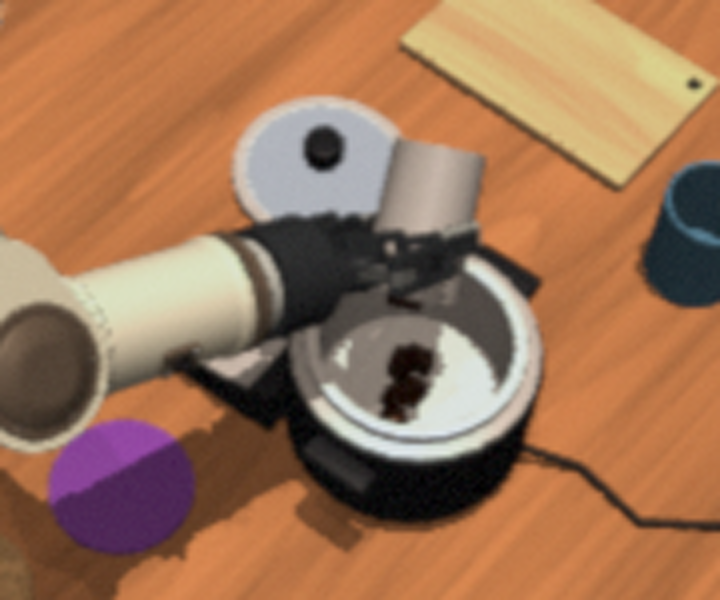

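Chunks are falling into the pot; tilt further.

```bash
python3 -m inch '[[-0.1,0,0,-0.05,0.8,0],[-0.1,0,0,-0.05,0.8,0],[-0.1,0,0,-0.05,0.8,0],[-0.1,0,0,-0.05,0.8,0],[0,0,0,0,0.8,0],[0,0,0,0,0.8,0],[0,0,0,0,0,0],[0,0,0,0,0,0]]'; python3 pour.py 170 .62,-.012,.175 15
python3 - <<'E'
from h import *
snap('scene','scene32')
p=cv2.imread('pics/scene32.png');cv2.imwrite('pics/c32.png',cv2.resize(p[110:260,200:380],None,fx=4,fy=4,interpolation=cv2.INTER_CUBIC))
E
```

```text
time: 45.85
tcp_pos: [0.6216, 0.0353, 0.199]
orientation: [[-0.96, 0.223, 0.167], [0.146, 0.913, -0.382], [-0.238, -0.342, -0.909]]
force: [-0.0, -1.3, -1.9]
opening: 0.769
t 45.85 tcp [0.6216 0.0353 0.199 ] turn rows [-1.1   0.97  0.08] n 1.1 F [-0.  -1.3 -1.9] op 0.769 q [  44.   47.  -25.  101.  -56.   68. -117.]
  shift rows [-0.12 -0.03 -0.22]
  mouth now [ 0.62  -0.016  0.174] tilt 137.3 target tilt 143.5
  ik [  45.   50.  -26.  100.  -57.   71. -119.] 0.0 0.0
```

View pics/c32.png

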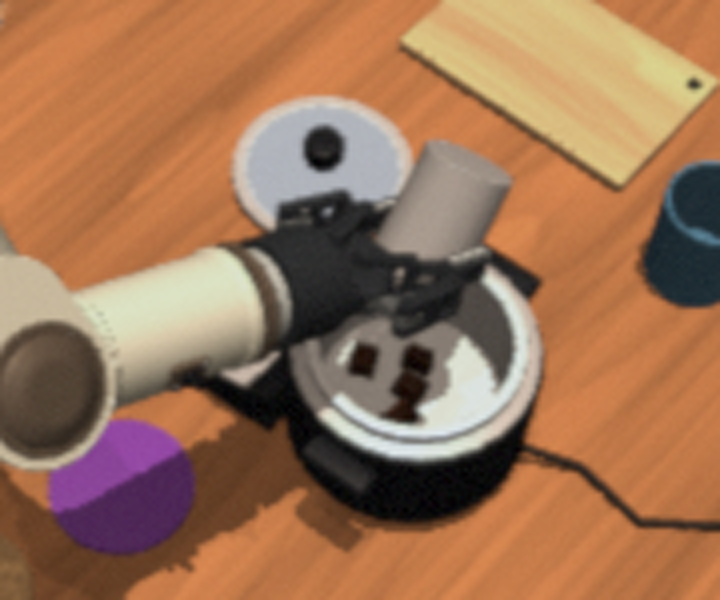

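```bash
python3 -m inch '[[0,0,0.3,-0.5,0.5,0],[0,0,-0.4,-0.5,0.3,0],[0,0,0.4,0,0,0],[0,0,-0.4,0,0,0],[0,0,0.4,0,0,0],[0,0,-0.4,0,0,0],[0,0,0,0,0,0],[0,0,0,0,0,0]]'; python3 pour.py 170 .62,-.012,.175 15
python3 - <<'E'
from h import *
snap('wrist','wrist33')
snap('scene','scene33')
p=cv2.imread('pics/scene33.png');cv2.imwrite('pics/c33.png',cv2.resize(p[110:260,200:380],None,fx=4,fy=4,interpolation=cv2.INTER_CUBIC))
E
```

```text
time: 46.7
tcp_pos: [0.6215, 0.0366, 0.2046]
orientation: [[-0.968, 0.212, 0.132], [0.166, 0.941, -0.295], [-0.187, -0.264, -0.946]]
force: [-0.1, -0.5, -0.6]
opening: 0.767
t 46.7 tcp [0.6215 0.0366 0.2046] turn rows [-0.05  0.28  0.08] n 0.3 F [-0.1 -0.5 -0.6] op 0.767 q [  45.   50.  -26.  100.  -57.   71. -119.]
  shift rows [-0.08  0.    0.  ]
  mouth now [ 0.619 -0.012  0.175] tilt 142.8 target tilt 143.5
  ik [  45.   50.  -26.  100.  -57.   71. -119.] 0.0 0.0
```

View pics/wrist33.png

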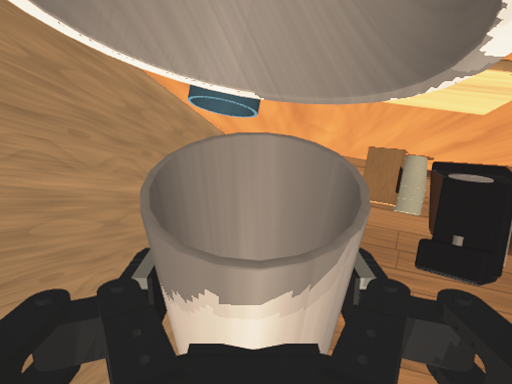

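View pics/c33.png

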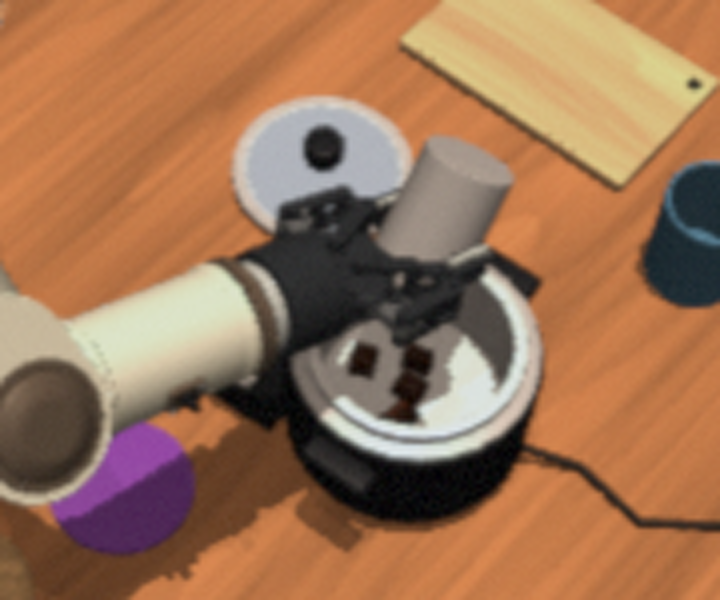

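```bash
python3 -m inch '[[-0.19,-0.26,-0.95,0,0,0],[-0.19,-0.26,-0.95,0,0,0],[-0.19,-0.26,-0.95,0,0,0],[0,0,0,0,-1,0],[0,0,0,0,-1,0],[0,0,0,0,-1,0],[0,0,0,0,-1,0],[0,0,0,0,-1,0]]'
python3 - <<'E'
from h import *
snap('scene','scene34')
p=cv2.imread('pics/scene34.png');cv2.imwrite('pics/c34.png',cv2.resize(p[110:260,200:380],None,fx=4,fy=4,interpolation=cv2.INTER_CUBIC))
E
python3 pour.py 0 .62,-.012,.33 20
```

```text
time: 47.6
tcp_pos: [0.6214, 0.0381, 0.2836]
orientation: [[-0.832, 0.21, 0.513], [0.03, 0.941, -0.337], [-0.553, -0.266, -0.789]]
force: [1.0, -0.4, -2.1]
opening: 0.764
t 47.65 tcp [0.6213 0.038  0.2835] turn rows [ -0.29 -31.53  -1.3 ] n 31.5 F [ 0.   0.1 -0.4] op 0.769 q [  49.   43.  -31.  100.  -56.   73. -102.]
  shift rows [-0.02 -0.99  0.66]
  mouth now [ 0.635 -0.012  0.261] tilt 130.5 target tilt nan
  ik [ 72.  63. -71.  97. -14.  57.  11.] 0.0 0.01pour.py:16: RuntimeWarning: invalid value encountered in arccos
  print('  mouth now',np.round(s['tcp_pos']+Rc@m_t,3),'tilt',np.degrees(np.arccos((Rc@u_t)[2])).round(1),'target tilt',np.degrees(np.arccos((R@u_t)[2])).round(1))
```

View pics/c34.png

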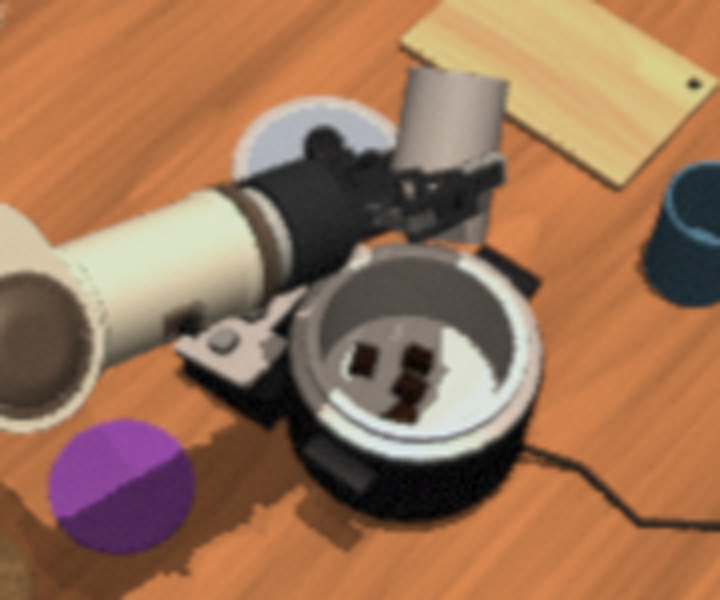

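```bash
python3 -m inch '[[0,-0.1,0,0,-1,0],[0,-0.1,0,0,-1,0],[0,-0.1,0,0,-1,0],[0,0,0,0,-1,0],[0,0,0,0,-1,0],[0,0,0,0,-1,0],[0,0,0,0,-1,0],[0,0,0,0,-1,0]]';python3 -m inch '[[0,0,0,0,-1,0],[0,0,0,0,-1,0],[0,0,0,0,-1,0],[0,0,0,0,-1,0],[0,0,0,0,-1,0],[0,0,0,0,-1,0],[0,0,0,0,-1,0],[0,0,0,0,-1,0]]'
python3 - <<'E'
from h import *
snap('scene','scene35');snap('wrist','wrist35')
p=cv2.imread('pics/scene35.png');cv2.imwrite('pics/c35.png',cv2.resize(p[110:260,200:380],None,fx=4,fy=4,interpolation=cv2.INTER_CUBIC))
E
python3 pour.py 1 .62,-.012,.33 20
```

```text
time: 48.45
tcp_pos: [0.6188, 0.0311, 0.2854]
orientation: [[-0.347, 0.208, 0.914], [-0.184, 0.941, -0.284], [-0.92, -0.267, -0.288]]
force: [-0.5, 0.6, -1.8]
opening: 0.763
time: 49.25
tcp_pos: [0.6178, 0.0311, 0.2847]
orientation: [[0.28, 0.207, 0.938], [-0.32, 0.941, -0.112], [-0.905, -0.269, 0.329]]
force: [0.2, 0.1, -0.4]
opening: 0.764
t 49.35 tcp [0.6179 0.0309 0.2847] turn rows [ -0.76 -15.04  -0.7 ] n 15.0 F [-0.4  0.1 -1.7] op 0.769 q [ 58.  48. -44.  99. -46.  67. -33.]
  shift rows [ 0.61 -0.68  0.25]
  mouth now [ 0.649 -0.01   0.309] tilt 66.8 target tilt 0.9
  ik [ 67.  55. -60.  97. -29.  60.  22.] 0.0 0.0
```

View pics/c35.png

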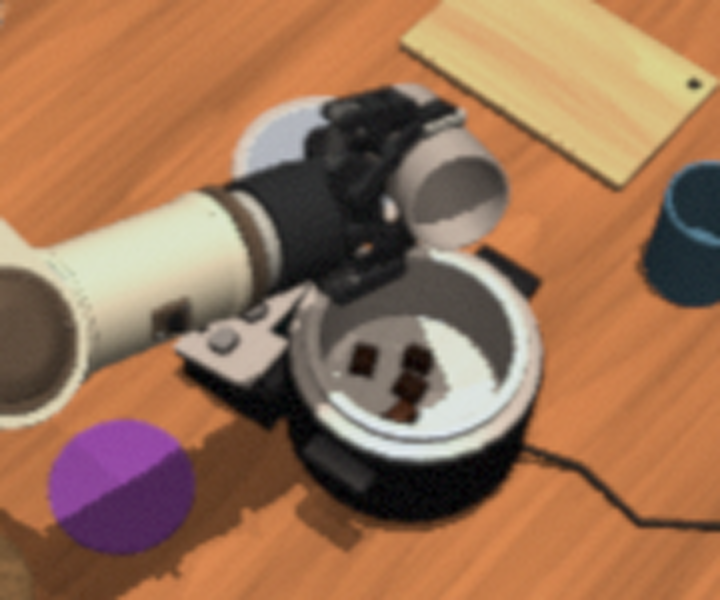

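View pics/wrist35.png

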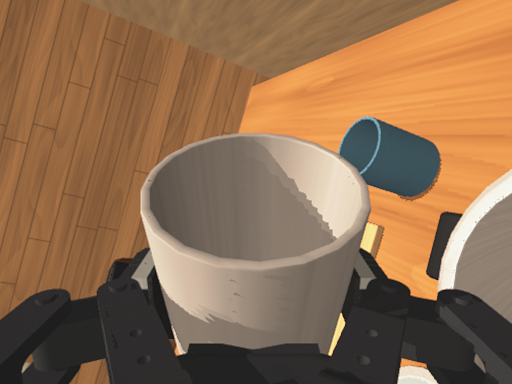

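```bash
python3 -m inch '[[0,0,0,0,-1,0],[0,0,0,0,-1,0],[0,0,0,0,-1,0],[0,0,0,0,-1,0],[0,0,0,0,-1,0],[0,0,0,0,-1,0],[0,0,0,0,-1,0],[0,0,0,0,-1,0]]'
python3 - <<'E'
from h import *
snap('scene','scene36');
p=cv2.imread('pics/scene36.png');cv2.imwrite('pics/c36.png',cv2.resize(p[110:260,200:380],None,fx=4,fy=4,interpolation=cv2.INTER_CUBIC))
E
python3 pour.py 1 .62,-.012,.33 20
```

```text
time: 50.15
tcp_pos: [0.6171, 0.031, 0.2841]
orientation: [[0.78, 0.205, 0.591], [-0.324, 0.94, 0.101], [-0.535, -0.271, 0.8]]
force: [-0.4, 0.1, -1.2]
opening: 0.765
t 50.2 tcp [0.6171 0.0308 0.2839] turn rows [-0.86 -7.06 -0.42] n 7.1 F [-0.2 -0.1 -0.5] op 0.768 q [ 63.  51. -52.  99. -40.  64.  -1.]
  shift rows [ 0.64 -0.68 -0.13]
  mouth now [ 0.634 -0.001  0.328] tilt 32.5 target tilt 0.9
  ik [ 66.  54. -57.  98. -31.  61.  23.] 0.0 0.0
```

View pics/c36.png

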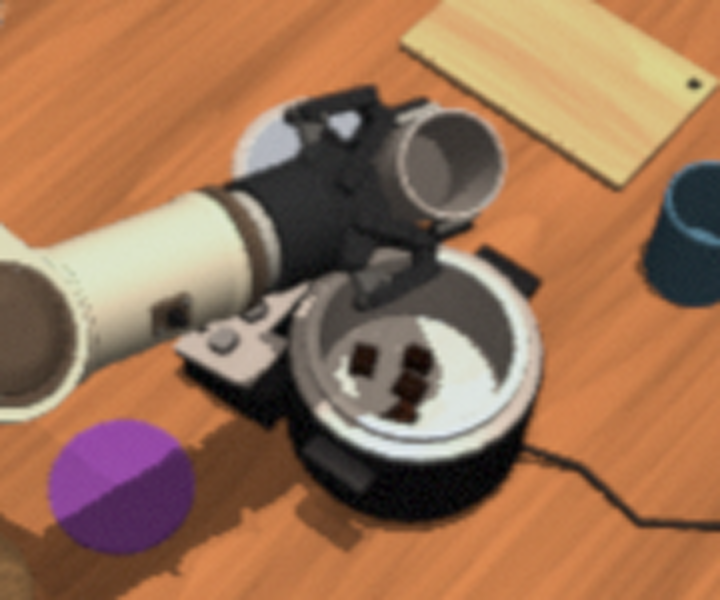

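```bash
python3 -m inch '[[0,0,0,-0.1,-1,0],[0,0,0,-0.1,-1,0],[0,0,0,-0.1,-1,0],[0,0,0,-0.1,-1,0],[0,0,0,-0.1,-1,0],[0,0,0,-0.1,-1,0],[0,0,0,-0.1,-1,0],[0,0,0,0,0,0]]'
python3 - <<'E'
from h import *
rel(np.load('Rgrasp.npy'),[.4986,-.327,.27])
E
```

```text
time: 51.0
tcp_pos: [0.6161, 0.0306, 0.2826]
orientation: [[0.977, 0.182, 0.109], [-0.208, 0.928, 0.309], [-0.045, -0.324, 0.945]]
force: [0.2, -0.5, -1.2]
opening: 0.77
t 51.0 tcp [0.6161 0.0306 0.2826] turn rows [-0.25  0.03 -1.99] n 2.0 F [ 0.2 -0.5 -1.2] op 0.77 q [ 65.  53. -58.  98. -32.  62.  23.]
  shift rows [ -1.6  -13.97  -5.41]
```

```bash
python3 -m inch '[[-0.1,-0.5,-0.2,-0.06,0,-0.4],[-0.1,-0.95,-0.37,-0.06,0,-0.4],[-0.1,-0.95,-0.37,-0.06,0,-0.4],[-0.1,-0.95,-0.37,-0.06,0,-0.4],[-0.1,-0.95,-0.37,0,0,-0.4],[-0.1,-0.95,-0.37,0,0,0],[-0.1,-0.95,-0.37,0,0,0],[-0.1,-0.95,-0.37,0,0,0]]';  python3 - <<'E'
from h import *
rel(np.load('Rgrasp.npy'),[.4986,-.327,.27])
E
```

```text
time: 51.8
tcp_pos: [0.5336, -0.1454, 0.2791]
orientation: [[0.932, 0.33, 0.152], [-0.362, 0.879, 0.311], [-0.031, -0.344, 0.938]]
force: [1.1, -1.0, -2.5]
opening: 0.767
t 51.8 tcp [ 0.5336 -0.1454  0.2791] turn rows [-0.03 -0.48 -0.04] n 0.5 F [ 1.1 -1.  -2.5] op 0.767 q [ 83.  51. -55. 100. -30.  70.  27.]
  shift rows [ 1.34 -6.72 -2.81]
```

```bash
python3 -m inch '[[0.18,-0.93,-0.38,0,-0.2,0],[0.18,-0.93,-0.38,0,-0.2,0],[0.18,-0.93,-0.38,0,0,0],[0.18,-0.93,-0.38,0,0,0],[0.18,-0.93,-0.38,0,0,0],[0.18,-0.93,-0.38,0,0,0],[0.18,-0.9,-0.38,0,0,0],[0,0,0,0,0,0]]';  python3 - <<'E'
from h import *
rel(np.load('Rgrasp.npy'),[.4986,-.327,.11])
E
```

```text
time: 52.6
tcp_pos: [0.4949, -0.3316, 0.2698]
orientation: [[0.928, 0.334, 0.166], [-0.37, 0.877, 0.306], [-0.043, -0.345, 0.937]]
force: [-0.3, -0.9, -2.0]
opening: 0.766
t 52.6 tcp [ 0.4949 -0.3316  0.2698] turn rows [-0.02 -0.66  0.02] n 0.7 F [-0.3 -0.9 -2. ] op 0.766 q [ 85.  58. -48.  79. -23.  89.  26.]
  shift rows [ 0.34  2.42 -5.91]
```

```bash
python3 -m inch '[[0.1,0.35,-0.85,0,-0.35,0],[0.1,0.38,-0.95,0,-0.35,0],[0.1,0.38,-0.95,0,0,0],[0,0.38,-0.95,0,0,0],[0,0.38,-0.95,0,0,0],[0,0.2,-0.5,0,0,0],[0,0,0,0,0,0]]';  python3 - <<'E'
from h import *
rel(np.load('Rgrasp.npy'),[.4986,-.327,.059])
E
```

```text
time: 53.3
tcp_pos: [0.5034, -0.3272, 0.128]
orientation: [[0.934, 0.332, 0.134], [-0.358, 0.878, 0.317], [-0.012, -0.344, 0.939]]
force: [-0.5, -0.1, -1.2]
opening: 0.766
t 53.3 tcp [ 0.5034 -0.3272  0.128 ] turn rows [-0.04 -0.24 -0.01] n 0.2 F [-0.5 -0.1 -1.2] op 0.766 q [ 83.  69. -44.  78. -18.  83.  34.]
  shift rows [-0.15  0.89 -2.62]
```

```bash
python3 -m inch '[[-0.1,0.3,-0.9,0,-0.24,0],[0,0.33,-0.9,0,0,0],[0,0,0,0,0,0]]';  python3 - <<'E'
from h import *
rel(np.load('Rgrasp.npy'),[.4986,-.327,.059])
E
```

```text
time: 53.6
tcp_pos: [0.5023, -0.3271, 0.0824]
orientation: [[0.936, 0.333, 0.116], [-0.353, 0.878, 0.323], [0.006, -0.343, 0.939]]
force: [-0.7, -0.0, -1.6]
opening: 0.77
t 53.6 tcp [ 0.5023 -0.3271  0.0824] turn rows [-0.05 -0.    0.  ] n 0.0 F [-0.7 -0.  -1.6] op 0.77 q [ 82.  73. -43.  77. -16.  81.  37.]
  shift rows [-0.14  0.28 -0.9 ]
```

```bash
python3 -m inch '[[-0.1,0.15,-0.5,0,0,0],[-0.04,0.08,-0.25,0,0,0],[0,0,0,0,0,0]]';  python3 - <<'E'
from h import *
rel(np.load('Rgrasp.npy'),[.4986,-.327,.058]);snap('side','side40')
p=cv2.imread('pics/side40.png');cv2.imwrite('pics/c40.png',cv2.resize(p[110:230,220:360],None,fx=5,fy=5,interpolation=cv2.INTER_CUBIC))
E
```

```text
time: 53.9
tcp_pos: [0.4998, -0.3276, 0.0641]
orientation: [[0.935, 0.335, 0.115], [-0.354, 0.878, 0.323], [0.007, -0.343, 0.939]]
force: [0.1, 0.2, -0.8]
opening: 0.767
t 53.9 tcp [ 0.4998 -0.3276  0.0641] turn rows [-0.05  0.01  0.02] n 0.0 F [ 0.1  0.2 -0.8] op 0.767 q [ 82.  74. -43.  76. -15.  81.  38.]
  shift rows [-0.06  0.09 -0.23]
```

View pics/c40.png

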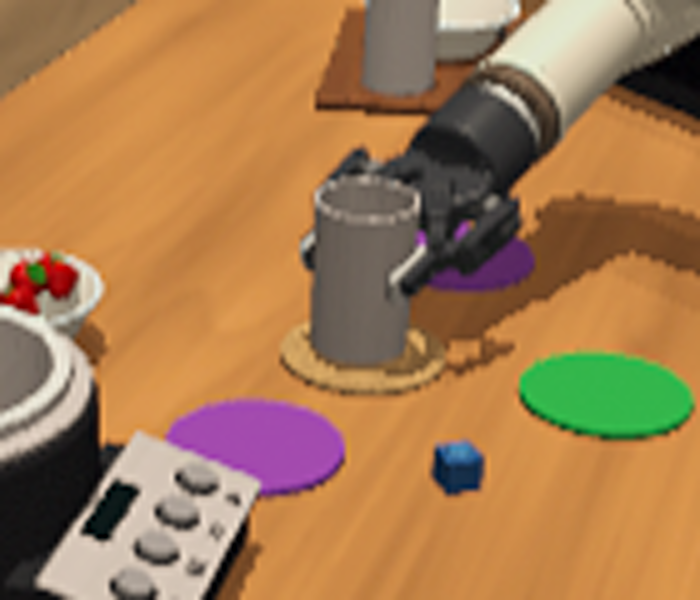

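```bash
python3 -m inch '[[-0.04,0.05,-0.14,0,0,0],[0,0,0,0,0,0]]'; python3 -m inch '[[0,0.02,-0.08,0,0,0],[0,0,0,0,0,0]]'
python3 - <<'E'
from h import *
rel(np.load('Rgrasp.npy'),[.4986,-.327,.058])
E
```

```text
time: 54.15
tcp_pos: [0.4993, -0.3277, 0.0615]
orientation: [[0.935, 0.335, 0.114], [-0.354, 0.877, 0.324], [0.009, -0.343, 0.939]]
force: [-0.6, -0.6, -1.8]
opening: 0.765
time: 54.35
tcp_pos: [0.4995, -0.3282, 0.06]
orientation: [[0.935, 0.336, 0.113], [-0.354, 0.877, 0.325], [0.01, -0.344, 0.939]]
force: [0.7, 0.3, -1.1]
opening: 0.77
t 54.35 tcp [ 0.4995 -0.3282  0.06  ] turn rows [-0.04  0.03  0.04] n 0.0 F [ 0.7  0.3 -1.1] op 0.77 q [ 82.  74. -43.  76. -15.  81.  38.]
  shift rows [-0.05  0.06 -0.06]
```

```bash
python3 -m inch '[[0,0.03,-0.08,0,0,0],[0,0,0,0,0,0]]';  python3 -m inch '[[0,0.02,-0.06,0,0,0],[0,0,0,0,0,0]]'
```

```text
time: 54.55
tcp_pos: [0.4999, -0.3284, 0.0586]
orientation: [[0.935, 0.336, 0.112], [-0.354, 0.877, 0.324], [0.01, -0.343, 0.939]]
force: [-0.1, 0.3, -0.1]
opening: 0.77
time: 54.75
tcp_pos: [0.5001, -0.3283, 0.0588]
orientation: [[0.935, 0.336, 0.111], [-0.353, 0.878, 0.323], [0.011, -0.341, 0.94]]
force: [-0.1, 0.1, -1.3]
opening: 0.766
```

```bash
python3 -m inch '[[0,0,0,0,0,0],[0,0,0,0,0,0],[0,0,0,0,0,0],[0,0,0,0,0,0]]' 1
python3 - <<'E'
from h import *
rel(np.load('Rgrasp.npy'),[.4986,-.327,.058]);snap('wrist','wrist41')
E
```

```text
time: 55.15
tcp_pos: [0.5002, -0.3282, 0.0583]
orientation: [[0.935, 0.336, 0.111], [-0.354, 0.878, 0.323], [0.011, -0.342, 0.94]]
force: [0.8, 0.4, 0.3]
opening: 0.999
t 55.15 tcp [ 0.5002 -0.3282  0.0583] turn rows [-0.07  0.06  0.04] n 0.1 F [0.8 0.4 0.3] op 0.999 q [ 82.  75. -43.  76. -15.  81.  38.]
  shift rows [-0.08  0.03 -0.  ]
```

View pics/wrist41.png

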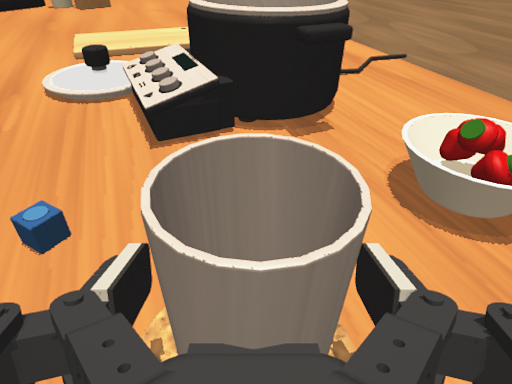

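```bash
python3 -m inch '[[0,-0.5,0,0,0,0],[0,-1,0,0,0,0],[0,-1,0,0,0,0],[0,-1,0,0,0,0],[0,-1,0,0,0,0],[0,-0.8,0,0,0,0]]'
python3 - <<'E'
from h import *
p,d,m=snap('wrist','wrist42')
for c in('scene','side'):
    p,d,m=snap(c,c+'42');w=world(d,m)
    k=(w[...,0]>.42)&(w[...,0]<.56)&(w[...,1]>-.42)&(w[...,1]<-.27)&(w[...,2]>.104)&(w[...,2]<.12);P=w[k];print(c,'cup rim',len(P),circ(P))
p=cv2.imread('pics/scene42.png');cv2.imwrite('pics/c42.png',cv2.resize(p[150:300,140:340],None,fx=4,fy=4,interpolation=cv2.INTER_CUBIC))
E
```

```text
time: 55.8
tcp_pos: [0.453, -0.448, 0.106]
orientation: [[0.937, 0.332, 0.11], [-0.349, 0.88, 0.321], [0.009, -0.339, 0.941]]
force: [0.4, -0.1, -0.2]
opening: 0.999
scene cup rim 126 (array([ 0.49297741, -0.3486895 ]), np.float64(0.03295624904924491))
side cup rim 99 (array([ 0.4900388 , -0.35010856]), np.float64(0.032760724061451564))
```

View pics/wrist42.png

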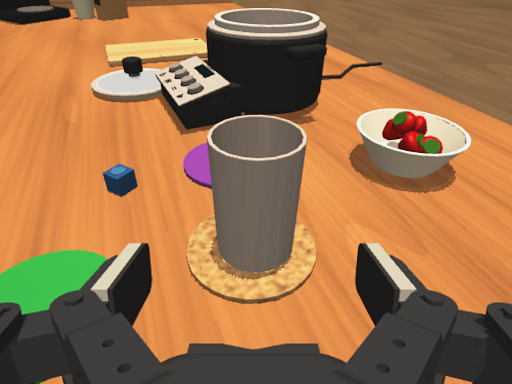

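View pics/c42.png

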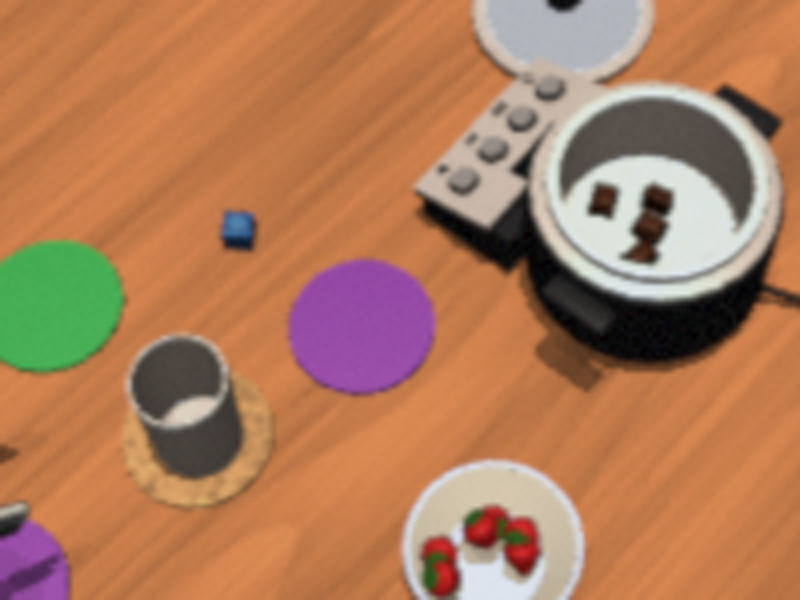

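```bash
python3 -m inch '[[0,-0.34,0.94,0,0,0],[0,-0.34,0.94,0,0,0],[0,-0.34,0.94,0,0,0],[0,-0.34,0.94,0,0,0],[0,-0.34,0.94,0,0,0],[0,-0.34,0.94,0,0,0],[0,0,0,-1,0,0],[0,0,0,-1,0,0]]' 0.2; python3 -m inch '[[0,0,0,-1,0,0],[0,0,0,-1,0,0],[0,0,0,-1,0,0],[0,0,0,-1,0,0],[0,0,0,-1,0,0],[0,0,0,-1,0,0],[0,0,0,-1,0,0],[0,0,0,-1,0,0]]'; python3 -m inch '[[0,0,0,-1,0,0],[0,0,0,-1,0,0],[0,0,0,-1,0,0],[0,0,0,-1,0,0],[0,0,0,-1,0,0],[0,0,0,0,0,0]]'; python3 -c "
from h import *
st();go([.637,-.09,.27])"
```

```text
time: 56.75
tcp_pos: [0.4519, -0.4413, 0.2616]
orientation: [[0.939, 0.303, 0.163], [-0.344, 0.823, 0.452], [0.003, -0.481, 0.877]]
force: [-0.4, -0.5, 0.9]
opening: 0.598
time: 57.55
tcp_pos: [0.4531, -0.4367, 0.2713]
orientation: [[0.94, 0.139, 0.311], [-0.341, 0.365, 0.866], [0.007, -0.921, 0.39]]
force: [-0.1, -0.0, -0.9]
opening: 0.602
time: 58.15
tcp_pos: [0.457, -0.4267, 0.2795]
orientation: [[0.943, 0.007, 0.332], [-0.332, -0.021, 0.943], [0.014, -1.0, -0.017]]
force: [0.4, 0.8, 0.2]
opening: 0.598
t 58.15 tcp [ 0.457  -0.4267  0.2795] F [0.4 0.8 0.2] op 0.598
[[ 0.943  0.007  0.332]
 [-0.332 -0.021  0.943]
 [ 0.014 -1.    -0.017]]
q [ 66.5  25.  -35.7  90.3  16.1  68.7   8.4]
tcp [ 0.457  -0.4267  0.2795] t 58.15 rows [ 2.32  0.15 15.1 ] level turn [0.22 0.   0.17] xang -19.4 F [0.4 0.8 0.2] op 0.598
```

```bash
python3 -m inch '[[0.1,0,0.6,0.2,0,0.17],[0.12,0,1,0,0,0],[0.12,0,1,0,0,0],[0.12,0,1,0,0,0],[0.12,0,1,0,0,0],[0.12,0,1,0,0,0],[0.12,0,1,0,0,0],[0.12,0,1,0,0,0]]'; python3 -m inch '[[0.12,0,1,0,0,0],[0.12,0,1,0,0,0],[0.12,0,1,0,0,0],[0.12,0,1,0,0,0],[0.12,0,1,0,0,0],[0.12,0,0.6,0,0,0],[0,0,0,0,0,0]]'; python3 -c "
from h import *
snap('wrist','wrist43');go([.4225,.148,.25])
p,d,m=snap('side','side43');W=world(d,m);k=(W[...,2]>.042)&(W[...,2]<.06)&(np.hypot(W[...,0]-.42,W[...,1]-.148)<.06);P=W[k];print(len(P),P.mean(0),P.min(0),P.max(0))
p,d,m=snap('scene','scene43');W=world(d,m);k=(W[...,2]>.042)&(W[...,2]<.06)&(np.hypot(W[...,0]-.42,W[...,1]-.148)<.06);P=W[k];print(len(P),P.mean(0),P.min(0),P.max(0))
"
```

```text
time: 58.95
tcp_pos: [0.5431, -0.2519, 0.2796]
orientation: [[0.937, -0.006, 0.35], [-0.35, 0.023, 0.937], [-0.013, -1.0, 0.02]]
force: [0.6, -0.1, -0.5]
opening: 0.6
time: 59.65
tcp_pos: [0.612, -0.1167, 0.2814]
orientation: [[0.935, -0.015, 0.355], [-0.354, 0.048, 0.934], [-0.031, -0.999, 0.039]]
force: [0.0, 0.6, 0.4]
opening: 0.605
tcp [ 0.6114 -0.1182  0.2812] t 59.7 rows [-10.8    1.86   7.21] level turn [-0.48  0.   -0.38] xang -20.8 F [0.  0.3 0.9] op 0.599
147 [0.4294013  0.11948376 0.05021448] [0.41455087 0.098967   0.04201696] [0.4463977  0.13270718 0.05410992]<string>:5: RuntimeWarning: Mean of empty slice.
  ret = um.true_divide(
Traceback (most recent call last):
ValueError: zero-size array to reduction operation minimum which has no identity
```

View pics/wrist43.png

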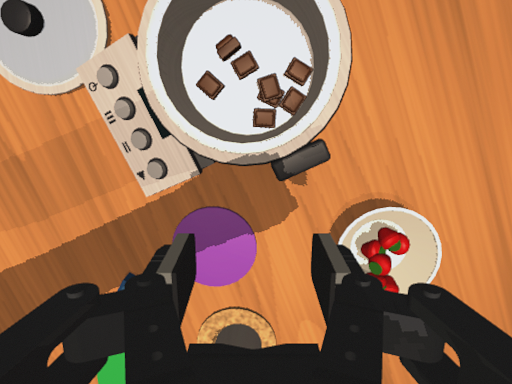

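View pics/side43.png

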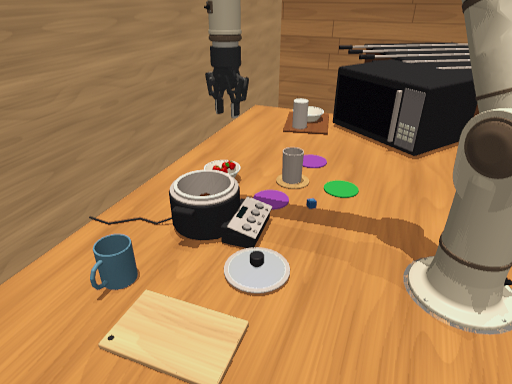

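```bash
python3 -m inch '[[-0.6,0,0.4,-0.48,0,-0.38],[-1,0,0.6,0,0,0],[-1,0,0.6,0,0,0],[-1,0,0.6,0,0,0],[-1,0,0.6,0,0,0],[-1,0,0.6,0,0,0],[-1,0,0.6,0,0,0],[-1,0,0.6,0,0,0]]'; python3 -c "
from h import *
go([.43,.11,.23])"
```

```text
time: 60.6
tcp_pos: [0.4713, 0.0408, 0.2794]
orientation: [[0.921, -0.004, 0.39], [-0.39, -0.01, 0.921], [0.0, -1.0, -0.011]]
force: [-0.0, -0.1, 1.1]
opening: 0.598
tcp [0.4713 0.0408 0.2794] t 60.6 rows [-2.6   1.95  1.93] level turn [ 0.13 -0.    0.  ] xang -23.0 F [-0.  -0.1  1.1] op 0.598
```

```bash
python3 -m inch '[[-0.9,0.4,0.5,0.1,0,0],[-0.9,0.4,0.5,0,0,0],[-0.7,0.4,0.3,0,0,0],[0,0,0,0,0,0]]'
python3 - <<'E'
from h import *
go([.43,.119,.1])
for c in ['wrist','side','scene']:
    p,d,m=snap(c,c+'44');W=world(d,m);k=(W[...,2]>.045)&(W[...,2]<.058)&(np.hypot(W[...,0]-.43,W[...,1]-.12)<.045);P=W[k]
    if len(P): print(c,len(P),P.mean(0),P.min(0),P.max(0))
E
```

```text
time: 61.0
tcp_pos: [0.4231, 0.0931, 0.2493]
orientation: [[0.918, 0.001, 0.397], [-0.397, -0.007, 0.918], [0.004, -1.0, -0.006]]
force: [0.7, -0.0, 0.3]
opening: 0.599
tcp [0.4231 0.0931 0.2493] t 61.0 rows [-0.18  5.97  1.09] level turn [0.07 0.   0.05] xang -23.4 F [ 0.7 -0.   0.3] op 0.599
wrist 891 [0.43430703 0.11465509 0.05238697] [0.41754409 0.09754352 0.04678807] [0.45057221 0.13079674 0.05545609]
side 134 [0.42958592 0.11856494 0.05078186] [0.41387807 0.10008415 0.04500082] [0.44650388 0.13212603 0.05422117]
scene 72 [0.43456252 0.11524915 0.05182313] [0.4174915  0.10051478 0.04521582] [0.45024698 0.13420712 0.05719595]
```

View pics/wrist44.png

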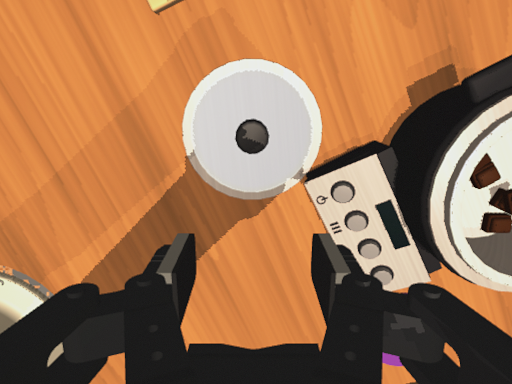

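```bash
python3 -m inch '[[0,0.9,0.55,0.05,0,0.05],[0,1,0.45,0,0,0],[0,1,0,0,0,0],[0,1,0,0,0,0],[0,1,0,0,0,0],[0,1,0,0,0,0],[0,0.6,0,0,0,0],[0,0,0,0,0,0]]'
python3 - <<'E'
from h import *
go([.433,.1155,.031])
p,d,m=snap('wrist','wrist45')
E
```

```text
time: 61.95
tcp_pos: [0.4526, 0.1035, 0.0854]
orientation: [[0.906, 0.013, 0.423], [-0.423, -0.001, 0.906], [0.013, -1.0, 0.004]]
force: [-0.4, -0.9, -0.4]
opening: 0.602
tcp [0.4526 0.1035 0.0854] t 61.95 rows [-0.94  2.16  0.09] level turn [-0.06 -0.    0.16] xang -25.0 F [-0.4 -0.9 -0.4] op 0.602
```

View pics/wrist45.png

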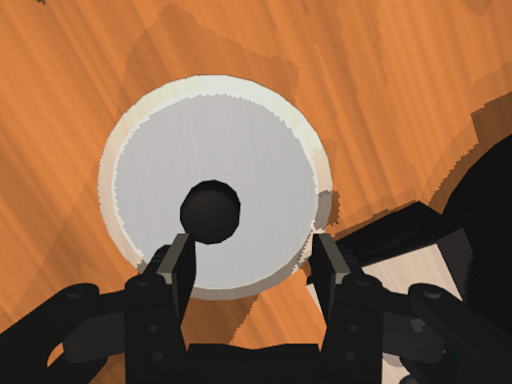

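```bash
python3 -m inch '[[-0.94,0,0.05,-0.05,0,0.15],[0,0.8,0,0,0,0],[0,0,0,0,0,0]]'
python3 - <<'E'
from h import *
go([.433,.1155,.031])
p,d,m=snap('wrist','wrist46')
E
```

```text
time: 62.3
tcp_pos: [0.4346, 0.1148, 0.0685]
orientation: [[0.904, 0.006, 0.427], [-0.427, 0.001, 0.904], [0.005, -1.0, 0.004]]
force: [-0.8, 0.3, 0.0]
opening: 0.602
tcp [0.4346 0.1148 0.0685] t 62.3 rows [-0.08  1.5  -0.01] level turn [-0.04  0.    0.06] xang -25.3 F [-0.8  0.3  0. ] op 0.602
```

View pics/wrist46.png

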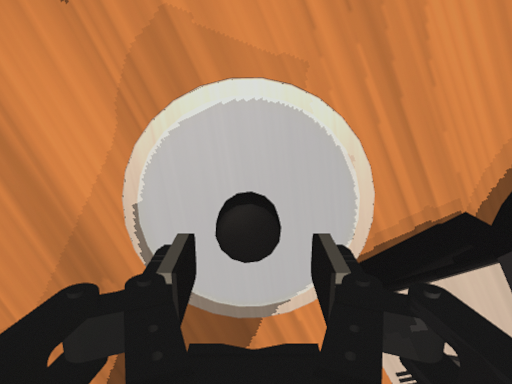

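```bash
python3 -m inch '[[-0.1,0.7,0,0,0,0.05],[0,0.6,0,0,0,0],[0,0,0,0,0,0]]'
python3 - <<'E'
from h import *
go([.433,.1155,.031])
p,d,m=snap('wrist','wrist47')
E
```

```text
time: 62.65
tcp_pos: [0.4363, 0.1177, 0.0407]
orientation: [[0.904, 0.011, 0.427], [-0.427, 0.004, 0.904], [0.008, -1.0, 0.008]]
force: [-0.7, 0.2, 0.0]
opening: 0.603
tcp [0.4363 0.1177 0.0407] t 62.65 rows [-0.09  0.39 -0.14] level turn [-0.1  0.   0.1] xang -25.3 F [-0.7  0.2  0. ] op 0.603
```

View pics/wrist47.png

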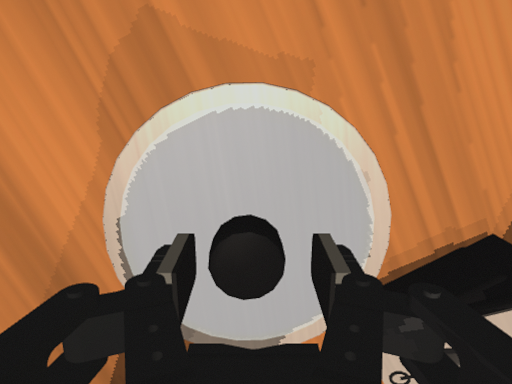

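```bash
python3 -m inch '[[-0.12,0.35,-0.1,-0.1,0,0.1],[0,0,0,0,0,0]]'; python3 -m inch '[[0,0,0,0,0,0],[0,0,0,0,0,0],[0,0,0,0,0,0],[0,0,0,0,0,0],[0,0,0,0,0,0],[0,0,0,0,0,0]]' -1;  python3 - <<'E'
from h import *
go([.433,.1155,.031])
p,d,m=snap('wrist','wrist48')
E
```

```text
time: 62.9
tcp_pos: [0.4345, 0.1172, 0.0343]
orientation: [[0.904, 0.004, 0.427], [-0.427, 0.0, 0.904], [0.003, -1.0, 0.002]]
force: [-0.9, -0.1, -0.4]
opening: 0.602
time: 63.5
tcp_pos: [0.4336, 0.1184, 0.0352]
orientation: [[0.904, 0.003, 0.427], [-0.427, 0.002, 0.904], [0.002, -1.0, 0.003]]
force: [-0.6, 0.2, -1.5]
opening: 0.371
tcp [0.4336 0.1184 0.0352] t 63.5 rows [ 0.03  0.17 -0.12] level turn [-0.03  0.    0.03] xang -25.2 F [-0.6  0.2 -1.5] op 0.371
```

View pics/wrist48.png

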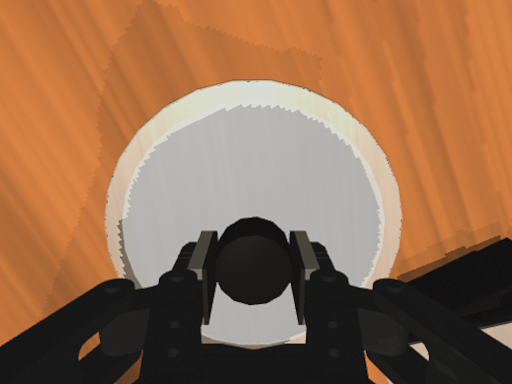

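```bash
python3 -m inch '[[0,-0.3,0,0,0,0],[0,-0.6,0,0,0,0],[0,-1,0,0,0,0],[0,-1,0,0,0,0],[0,-1,0,0,0,0],[0,-1,0,0,0,0],[0,-1,0,0,0,0],[0,-1,0,0,0,0]]'
python3 - <<'E'
from h import *
go([.6375,-.0157,.24])
for c in ['side','scene']:
    p,d,m=snap(c,c+'49');W=world(d,m)
    k=(W[...,2]>.126)&(W[...,2]<.134)&(np.hypot(W[...,0]-.636,W[...,1]+.017)<.09)&(np.hypot(W[...,0]-.636,W[...,1]+.017)>.065);P=W[k]
    print(c,len(P),circ(P),P.mean(0))
    h=cv2.convexHull(P[:,:2].astype(np.float32));print(cv2.minEnclosingCircle(h))
    a=np.arctan2(P[:,1]+.017,P[:,0]-.636);print(np.histogram(a,8)[0])
E
```

```text
time: 64.35
tcp_pos: [0.4279, 0.1146, 0.2113]
orientation: [[0.905, -0.011, 0.426], [-0.426, -0.003, 0.905], [-0.008, -1.0, -0.008]]
force: [1.1, -0.1, -3.3]
opening: 0.369
tcp [0.4279 0.1146 0.2113] t 64.35 rows [ 9.8  -1.22 -1.15] level turn [ 0.1  -0.   -0.11] xang -25.2 F [ 1.1 -0.1 -3.3] op 0.369
side 433 (array([ 0.63286115, -0.01471796]), np.float64(0.07470897313621958)) [ 0.63045214 -0.00925255  0.12918196]
((0.6327552199363708, -0.01666216179728508), 0.08225583285093307)
[44 48 50 50 43 56 73 69]
scene 511 (array([ 0.63644338, -0.01497142]), np.float64(0.07476260138597043)) [ 0.63830264 -0.0163814   0.12997077]
((0.6362637281417847, -0.014180214144289494), 0.08104006946086884)
[58 60 69 70 64 61 66 63]
```

View pics/side49.png

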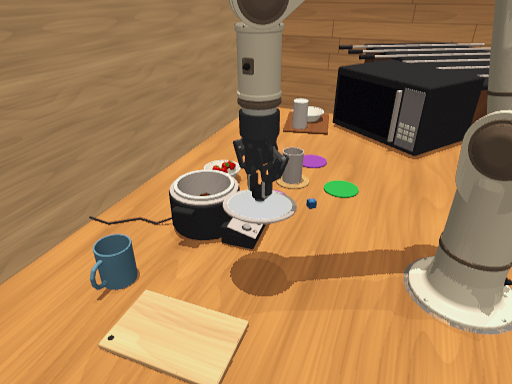

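```bash
python3 -m inch '[[0.5,-0.6,-0.1,0.1,0,-0.1],[1,-0.4,-0.1,0,0,0],[1,-0.2,-0.1,0,0,0],[1,0,-0.1,0,0,0],[1,0,-0.1,0,0,0],[1,0,-0.1,0,0,0],[1,0,-0.1,0,0,0],[1,0,-0.1,0,0,0]]'; python3 -m inch '[[1,0,-0.1,0,0,0],[0.8,0,-0.1,0,0,0],[0,0,0,0,0,0]]'
python3 - <<'E'
from h import *
go([.636,-.0137,.2])
E
```

```text
time: 65.25
tcp_pos: [0.5886, 0.0124, 0.2378]
orientation: [[0.906, -0.005, 0.422], [-0.422, -0.007, 0.906], [-0.001, -1.0, -0.009]]
force: [0.7, 0.4, -3.4]
opening: 0.371
time: 65.55
tcp_pos: [0.6285, -0.017, 0.2318]
orientation: [[0.904, -0.011, 0.427], [-0.427, -0.009, 0.904], [-0.007, -1.0, -0.013]]
force: [0.4, -0.9, -3.9]
opening: 0.371
tcp [ 0.6285 -0.017   0.2318] t 65.55 rows [0.22 1.27 0.26] level turn [ 0.16 -0.   -0.08] xang -25.3 F [ 0.4 -0.9 -3.9] op 0.371
```

```bash
python3 -m inch '[[0.2,0.4,0.25,0.16,0,-0.08],[0,0.8,0,0,0,0],[0,0.6,0,0,0,0],[0,0,0,0,0,0]]'
python3 - <<'E'
from h import *
go([.636,-.0137,.157])
for c in ['side','scene']:
    p,d,m=snap(c,c+'50');W=world(d,m)
    o=models.outline_of('lid',c)
    z=status.sense()['tcp_pos'][2]-.0352
    for lo,hi,r0,r1,n in[(z+.010,z+.024,.068,.085,'lid edge')]:
        k=(W[...,2]>lo)&(W[...,2]<hi)&(np.hypot(W[...,0]-.636,W[...,1]+.015)<.09);P=W[k]
        print(c,n,len(P),P.min(0),P.max(0),cv2.minEnclosingCircle(cv2.convexHull(P[:,:2].astype(np.float32))))
E
```

```text
time: 65.95
tcp_pos: [0.6326, -0.0116, 0.1798]
orientation: [[0.905, -0.005, 0.426], [-0.425, 0.002, 0.905], [-0.006, -1.0, -0.0]]
force: [-0.0, -1.1, -3.5]
opening: 0.366
tcp [ 0.6326 -0.0116  0.1798] t 65.95 rows [ 0.16  0.91 -0.02] level turn [ 0.01  0.   -0.07] xang -25.2 F [-0.  -1.1 -3.5] op 0.366
side lid edge 916 [ 0.55420803 -0.06258121  0.15700322] [0.70446309 0.06615741 0.16956257] ((0.6293355822563171, -0.0020219162106513977), 0.07531723380088806)
scene lid edge 1135 [ 0.55717344 -0.06845813  0.15871702] [0.70987276 0.0686109  0.17268878] ((0.6337257027626038, -0.005059010349214077), 0.07680802047252655)
```

View pics/side50.png

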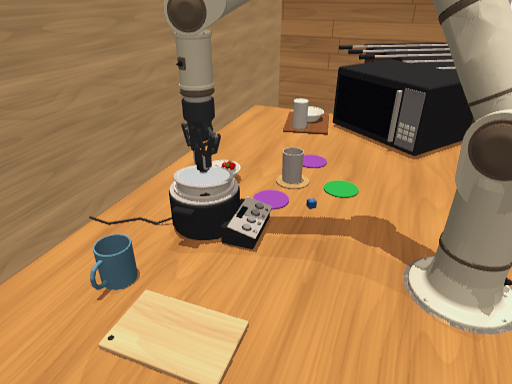

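```bash
python3 -m inch '[[0.2,0,-0.09,0,0,-0.05],[0,0.3,0,0,0,0],[0,0,0,0,0,0]]'
python3 - <<'E'
from h import *
go([.636,-.0155,.157])
for c in ['side','scene']:
    p,d,m=snap(c,c+'51');W=world(d,m)
    z=status.sense()['tcp_pos'][2]-.0352
    k=(W[...,2]>z+.010)&(W[...,2]<z+.024)&(np.hypot(W[...,0]-.636,W[...,1]+.015)<.09);P=W[k]
    print(c,len(P),P.min(0),P.max(0))
E
```

```text
time: 66.45
tcp_pos: [0.641, -0.0161, 0.1785]
orientation: [[0.905, 0.01, 0.426], [-0.426, -0.001, 0.905], [0.009, -1.0, 0.003]]
force: [-0.1, 1.0, -3.6]
opening: 0.368
tcp [ 0.641  -0.0161  0.1785] t 66.45 rows [-0.2   0.86 -0.07] level turn [-0.04  0.    0.11] xang -25.2 F [-0.1  1.  -3.6] op 0.368
side 942 [ 0.5633466  -0.0734194   0.15408266] [0.71422751 0.06184126 0.16775134]
scene 1251 [ 0.56640607 -0.08234666  0.15421311] [0.7174106  0.06319537 0.16813826]
```

```bash
python3 -m inch '[[-0.18,0.2,-0.1,-0.04,0,0.1],[0,0,0,0,0,0]]'
python3 - <<'E'
from h import *
go([.6355,-.0165,.157])
for c in ['side','scene']:
    p,d,m=snap(c,c+'52');W=world(d,m)
    z=status.sense()['tcp_pos'][2]-.0352
    k=(W[...,2]>z+.010)&(W[...,2]<z+.024)&(np.hypot(W[...,0]-.636,W[...,1]+.015)<.09);P=W[k]
    print(c,len(P),P.min(0),P.max(0),'xc',(P[:,0].min()+P[:,0].max())/2,'yc',P[:,1].max()-.077)
E
```

```text
time: 66.75
tcp_pos: [0.6362, -0.0163, 0.1742]
orientation: [[0.905, 0.002, 0.426], [-0.426, -0.0, 0.905], [0.002, -1.0, 0.001]]
force: [-0.9, -0.3, -3.4]
opening: 0.368
tcp [ 0.6362 -0.0163  0.1742] t 66.75 rows [-0.02  0.69 -0.02] level turn [-0.01  0.    0.02] xang -25.2 F [-0.9 -0.3 -3.4] op 0.368
side 956 [ 0.55759816 -0.0713198   0.14952718] [0.71040452 0.06222328 0.1633131 ] xc 0.6340013437343807 yc -0.014776721798879046
scene 1254 [ 0.56106852 -0.08443342  0.14985397] [0.71248696 0.06420865 0.16369329] xc 0.6367777446480045 yc -0.012791348645095083
```

```bash
python3 -m inch '[[0,0.2,-0.03,0,0,0],[0,0.2,0,0,0,0],[0,0,0,0,0,0]]'; python3 -c "
from h import *
go([.636,-.0165,.157])"; python3 -m inch '[[0,0.12,0,0,0,0],[0,0,0,0,0,0]]'; python3 -c "
from h import *
go([.636,-.0165,.157])"
```

```text
time: 67.15
tcp_pos: [0.6376, -0.0166, 0.1647]
orientation: [[0.905, 0.006, 0.426], [-0.426, 0.0, 0.905], [0.005, -1.0, 0.003]]
force: [-0.5, -0.2, -1.9]
opening: 0.37
tcp [ 0.6376 -0.0166  0.1647] t 67.15 rows [-0.06  0.31 -0.02] level turn [-0.03  0.    0.06] xang -25.2 F [-0.5 -0.2 -1.9] op 0.37
time: 67.35
tcp_pos: [0.6383, -0.0158, 0.1625]
orientation: [[0.905, 0.007, 0.425], [-0.425, 0.001, 0.905], [0.006, -1.0, 0.004]]
force: [-0.7, -1.3, 0.1]
opening: 0.368
tcp [ 0.6383 -0.0158  0.1625] t 67.35 rows [-0.07  0.22 -0.07] level turn [-0.05 -0.    0.08] xang -25.2 F [-0.7 -1.3  0.1] op 0.368
```

Run:
```python
from h import *
for c in ['side','scene']:
    p,d,m=snap(c,c+'53');W=world(d,m)
    z=status.sense()['tcp_pos'][2]-.0352
    k=(W[...,2]>z+.012)&(W[...,2]<z+.026)&(np.hypot(W[...,0]-.636,W[...,1]+.015)<.09);P=W[k]
    print(c,len(P),P.min(0),P.max(0),'xc',(P[:,0].min()+P[:,0].max())/2,'yc',P[:,1].max()-.077)
    Q=P[np.hypot(P[:,0]-.636,P[:,1]+.015)<.06];A=np.c_[Q[:,:2]-[.636,-.015],np.ones(len(Q))];print('plane',np.linalg.lstsq(A,Q[:,2],rcond=None)[0])
    cv2.imwrite(f'pics/c53{c}.png',cv2.resize(cv2.cvtColor(p,cv2.COLOR_RGB2BGR)[(150 if c=="side" else 140):(250 if c=="side" else 260),(150 if c=="side" else 230):(270 if c=="side" else 370)],None,fx=5,fy=5,interpolation=cv2.INTER_CUBIC))
st()
```

```text
side 959 [ 0.55942486 -0.07382596  0.13948621] [0.70447871 0.06033917 0.15221433] xc 0.6319517854484848 yc -0.016660825932069502
plane [-0.00412707  0.03582982  0.14596055]
scene 1176 [ 0.56368206 -0.08103719  0.13953234] [0.71321907 0.06189219 0.15329275] xc 0.6384505657358548 yc -0.015107808839607398
plane [-0.00518704  0.05585039  0.14639718]
t 67.45 tcp [ 0.6383 -0.0159  0.1627] F [-1.3 -0.3  0.6] op 0.372
[[ 0.905  0.007  0.426]
 [-0.426  0.001  0.905]
 [ 0.006 -1.     0.004]]
q [ 27.4  35.1 -40.   94.1  25.4  59.8 -45.6]
```

View pics/c53side.png

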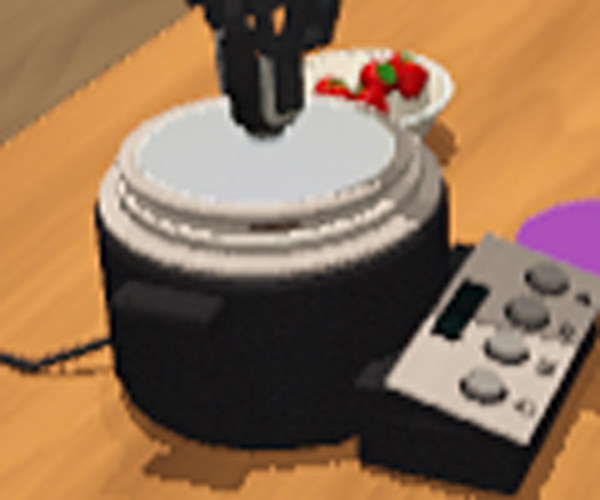

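View pics/c53scene.png

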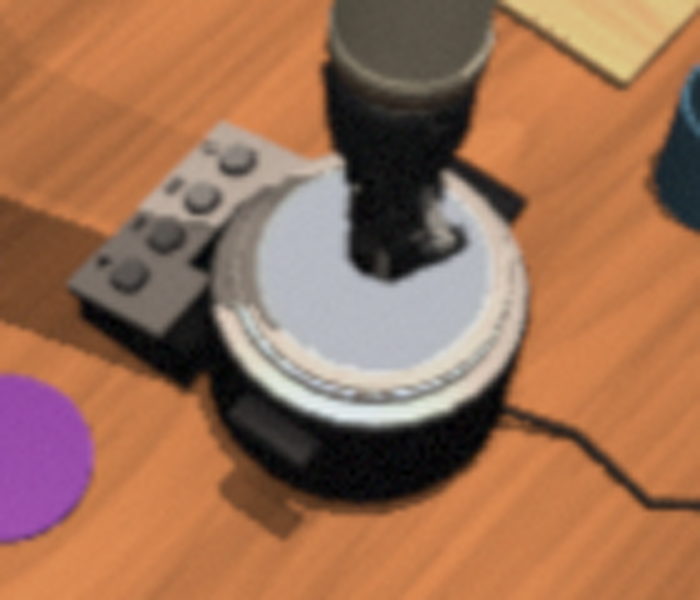

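```bash
cat > lid.py <<'E'
from h import *
import sys
tag=sys.argv[1]
for c in ['side','scene']:
    p,d,m=snap(c,c+tag);W=world(d,m)
    z=status.sense()['tcp_pos'][2]-.0352
    k=(W[...,2]>z+.008)&(W[...,2]<z+.028)&(np.hypot(W[...,0]-.636,W[...,1]+.015)<.09);P=W[k]
    print(c,len(P),'xc',((P[:,0].min()+P[:,0].max())/2).round(4),'yc',(P[:,1].max()-.077).round(4))
    Q=P[np.hypot(P[:,0]-.636,P[:,1]+.015)<.062];A=np.c_[Q[:,:2]-[.636,-.015],np.ones(len(Q))];x=np.linalg.lstsq(A,Q[:,2],rcond=None)[0]
    r=abs(Q[:,2]-A@x)<.004;x=np.linalg.lstsq(A[r],Q[r,2],rcond=None)[0]
    print('  plane',x.round(4),'tcp z - plane',status.sense()['tcp_pos'][2]-x[2])
go([.636,-.0165,.157])
E
python3 -m inch '[[0,-0.4,0,0,0,0],[0,-0.2,0,0,0,0],[0,0,0,0,0,0]]'; python3 lid.py 54
```

```text
time: 67.75
tcp_pos: [0.6378, -0.0164, 0.1783]
orientation: [[0.905, 0.006, 0.426], [-0.426, 0.001, 0.905], [0.005, -1.0, 0.003]]
force: [0.8, 0.0, -2.9]
opening: 0.369
side 998 xc 0.6348 yc -0.0141
  plane [0.0174 0.0741 0.1618] tcp z - plane 0.016336301577094425
scene 1410 xc 0.638 yc -0.0135
  plane [0.0074 0.0995 0.1614] tcp z - plane 0.016296028396783208
tcp [ 0.6375 -0.0164  0.1777] t 67.85 rows [-0.06  0.83 -0.03] level turn [-0.04  0.    0.06] xang -25.2 F [-0.1  0.2 -3.7] op 0.371
```

```bash
python3 -m inch '[[0,0,0,-0.95,0,0],[0,0,0,0,0,0]]'; python3 lid.py 55
```

```text
time: 68.05
tcp_pos: [0.6371, -0.0173, 0.1772]
orientation: [[0.904, -0.028, 0.427], [-0.428, -0.069, 0.901], [0.004, -0.997, -0.075]]
force: [-0.6, 1.8, -3.4]
opening: 0.37
side 1108 xc 0.6338 yc -0.0177
  plane [-0.0222  0.0074  0.1604] tcp z - plane 0.016395722126146317
scene 1496 xc 0.6356 yc -0.0197
  plane [-0.0313  0.0191  0.1603] tcp z - plane 0.01636449535877882
tcp [ 0.6367 -0.0206  0.1767] t 68.15 rows [-0.1   0.78  0.19] level turn [0.94 0.   0.05] xang -25.5 F [-0.4 -0.6 -3.5] op 0.374
```

```bash
python3 -m inch '[[-0.05,0,0.13,0,0,0],[0,0.2,0.015,0,0,0],[0,0,0,0,0,0]]'; python3 lid.py 56
```

```text
time: 68.45
tcp_pos: [0.6364, -0.0189, 0.1703]
orientation: [[0.901, -0.029, 0.432], [-0.433, -0.068, 0.899], [0.003, -0.997, -0.074]]
force: [-1.1, -0.7, -3.1]
opening: 0.368
side 1108 xc 0.6336 yc -0.0183
  plane [-0.02   -0.0049  0.1536] tcp z - plane 0.01712637069168199
scene 1481 xc 0.6359 yc -0.0193
  plane [-0.032   0.0378  0.1545] tcp z - plane 0.016618551842540463
tcp [ 0.637  -0.0186  0.1711] t 68.55 rows [-0.07  0.56  0.1 ] level turn [ 0.92 -0.    0.05] xang -25.6 F [-0.1  1.1 -3.2] op 0.37
```

```bash
python3 -m inch '[[-0.07,0,0.15,0,0,0],[0,0.12,0.01,0,0,0],[0,0,0,0,0,0]]'; python3 lid.py 57
```

```text
time: 68.85
tcp_pos: [0.6371, -0.0144, 0.1678]
orientation: [[0.901, -0.028, 0.432], [-0.433, -0.068, 0.899], [0.005, -0.997, -0.073]]
force: [0.2, 0.6, -3.4]
opening: 0.372
side 1126 xc 0.6341 yc -0.0141
  plane [-0.0205  0.0128  0.151 ] tcp z - plane 0.01704188220471073
scene 1469 xc 0.6367 yc -0.0105
  plane [-0.0239  0.049   0.1518] tcp z - plane 0.01638920909510208
tcp [ 0.6374 -0.0141  0.1682] t 68.95 rows [-0.01  0.45 -0.08] level turn [0.91 0.   0.06] xang -25.7 F [ 0.  -0.6 -3.9] op 0.37
```

```bash
python3 -m inch '[[0,0.12,-0.05,0,0,0],[0,0,0,0,0,0]]'; python3 -m inch '[[0,0.1,0.01,0,0,0],[0,0,0,0,0,0]]';python3 -m inch '[[0,0.1,0.01,0,0,0],[0,0,0,0,0,0]]'; python3 lid.py 58
```

```text
time: 69.15
tcp_pos: [0.6369, -0.0156, 0.1652]
orientation: [[0.901, -0.027, 0.432], [-0.433, -0.068, 0.899], [0.005, -0.997, -0.073]]
force: [-0.0, -0.5, -3.5]
opening: 0.369
time: 69.35
tcp_pos: [0.6368, -0.0156, 0.1624]
orientation: [[0.901, -0.027, 0.432], [-0.433, -0.068, 0.899], [0.005, -0.997, -0.073]]
force: [-0.0, -0.2, -3.9]
opening: 0.37
time: 69.55
tcp_pos: [0.6375, -0.0152, 0.1607]
orientation: [[0.901, -0.025, 0.432], [-0.433, -0.068, 0.899], [0.007, -0.997, -0.072]]
force: [-1.2, -1.0, -1.2]
opening: 0.374
side 1139 xc 0.6342 yc -0.016
  plane [-0.0189 -0.      0.1439] tcp z - plane 0.016811357168666635
scene 1472 xc 0.6378 yc -0.0142
  plane [-0.0263  0.0334  0.1444] tcp z - plane 0.016279166977091086
tcp [ 0.6375 -0.0152  0.1607] t 69.65 rows [-0.03  0.15 -0.06] level turn [ 0.9  -0.    0.08] xang -25.7 F [-1.4  0.6 -1.2] op 0.368
```

```bash
python3 - <<'E'
from h import *
for c in ['side','scene']:
    W=np.load(c+'0.npz')['W']
    k=(W[...,2]>.130)&(W[...,2]<.15)&(np.hypot(W[...,0]-.636,W[...,1]+.015)<.062);Q=W[k]
    A=np.c_[Q[:,:2]-[.636,-.015],np.ones(len(Q))];x=np.linalg.lstsq(A,Q[:,2],rcond=None)[0]
    r=abs(Q[:,2]-A@x)<.004;print(c,np.linalg.lstsq(A[r],Q[r,2],rcond=None)[0],r.sum())
    k=(W[...,2]>.13)&(W[...,2]<.15)&(np.hypot(W[...,0]-.636,W[...,1]+.015)<.09);P=W[k];print((P[:,0].min()+P[:,0].max())/2,P[:,1].max()-.077)
E
python3 -m inch '[[0,0.08,0,0,0,0],[0,0,0,0,0,0]]';python3 -m inch '[[0,0.08,0,0,0,0],[0,0,0,0,0,0]]'; python3 lid.py 59
```

```text
side [ 0.00140763 -0.02011235  0.14138187] 710
0.6331725437404927 -0.013429366565627446
scene [-0.00181201  0.00150947  0.14181514] 1024
0.6364155214735451 -0.0123685303742469
time: 69.85
tcp_pos: [0.6377, -0.0149, 0.1604]
orientation: [[0.901, -0.024, 0.432], [-0.433, -0.068, 0.899], [0.008, -0.997, -0.072]]
force: [-1.2, -1.2, -0.7]
opening: 0.369
time: 70.05
tcp_pos: [0.6378, -0.0149, 0.1602]
orientation: [[0.901, -0.023, 0.432], [-0.433, -0.069, 0.899], [0.009, -0.997, -0.073]]
force: [-0.9, -1.0, 0.5]
opening: 0.367
side 1155 xc 0.6344 yc -0.0163
  plane [-0.0192 -0.0036  0.1433] tcp z - plane 0.016765927666201275
scene 1494 xc 0.637 yc -0.0155
  plane [-0.0262  0.0284  0.144 ] tcp z - plane 0.01598698370681864
tcp [ 0.6378 -0.0148  0.16  ] t 70.15 rows [-0.04  0.13 -0.08] level turn [0.9  0.   0.11] xang -25.7 F [-3.3 -0.2  5.3] op 0.371
```

```bash
python3 -m inch '[[0,-0.04,0,-0.1,0,-0.37],[0,0,0,0,0,0]]';python3 lid.py 60;python3 -m inch '[[0,0.08,0,0,0,0],[0,0,0,0,0,0]]'; python3 lid.py 61
```

```text
time: 70.35
tcp_pos: [0.6376, -0.0146, 0.1597]
orientation: [[0.902, 0.001, 0.432], [-0.431, -0.089, 0.898], [0.039, -0.996, -0.08]]
force: [0.3, 0.9, -2.8]
opening: 0.37
side 1185 xc 0.6351 yc -0.0159
  plane [ 0.0105 -0.0085  0.1429] tcp z - plane 0.0165380575524329
scene 1515 xc 0.6364 yc -0.0154
  plane [0.0049 0.0146 0.1431] tcp z - plane 0.016278943539692725
tcp [ 0.6376 -0.0158  0.1594] t 70.45 rows [-0.05  0.1  -0.04] level turn [ 1.01 -0.    0.48] xang -25.6 F [-0.2  0.3 -3.6] op 0.371
time: 70.65
tcp_pos: [0.638, -0.0161, 0.1583]
orientation: [[0.901, 0.0, 0.434], [-0.432, -0.09, 0.897], [0.039, -0.996, -0.081]]
force: [-0.7, 1.0, -2.3]
opening: 0.37
side 1179 xc 0.6344 yc -0.0165
  plane [ 0.0067 -0.0221  0.1414] tcp z - plane 0.01679408068425131
scene 1534 xc 0.6364 yc -0.0135
  plane [-0.0019  0.0151  0.142 ] tcp z - plane 0.016240312201639046
tcp [ 0.638  -0.016   0.1583] t 70.75 rows [-0.07  0.05 -0.05] level turn [ 1.01 -0.    0.49] xang -25.6 F [-1.6  0.4  1.5] op 0.375
```

```bash
python3 -m inch '[[0,0,0,0,0,0],[0,0,0,0,0,0],[0,0,0,0,0,0],[0,0,0,0,0,0]]' 0.2;python3 -m inch '[[0,-0.4,0,0,0,0],[0,-0.8,0,0,0,0],[0,-1,0,0,0,0],[0,-1,0,0,0,0],[0,0,0,0,0,0]]'
python3 - <<'E'
from h import *
for c in ['side','scene','wrist']:
    p,d,m=snap(c,c+'62');W=world(d,m)
    k=(W[...,2]>.130)&(W[...,2]<.15)&(np.hypot(W[...,0]-.636,W[...,1]+.015)<.062);Q=W[k]
    A=np.c_[Q[:,:2]-[.636,-.015],np.ones(len(Q))];x=np.linalg.lstsq(A,Q[:,2],rcond=None)[0]
    r=abs(Q[:,2]-A@x)<.004;print(c,np.linalg.lstsq(A[r],Q[r,2],rcond=None)[0].round(4),r.sum())
    k=(W[...,2]>.162)&(W[...,2]<.18)&(np.hypot(W[...,0]-.636,W[...,1]+.015)<.03);P=W[k];print('knob',P.min(0).round(4),P.max(0).round(4),P[:,2].mean())
go([.5,-.03,.2])
E
```

```text
time: 71.15
tcp_pos: [0.6392, -0.0164, 0.1585]
orientation: [[0.901, 0.002, 0.434], [-0.432, -0.09, 0.897], [0.041, -0.996, -0.08]]
force: [0.9, 1.3, -0.1]
opening: 0.602
time: 71.65
tcp_pos: [0.639, -0.0084, 0.2428]
orientation: [[0.901, 0.002, 0.434], [-0.432, -0.089, 0.898], [0.04, -0.996, -0.079]]
force: [0.6, 0.7, 0.2]
opening: 0.598
side [ 0.0087 -0.0197  0.1414] 725
knob [ 0.6189 -0.0307  0.162 ] [6.507e-01 6.000e-04 1.754e-01] 0.1706188008616715
scene [0.0059 0.0065 0.142 ] 1002
knob [ 0.6221 -0.0336  0.1629] [0.6546 0.0013 0.1783] 0.17298955546902106
wrist [-0.0024 -0.011   0.1403] 18999
knob [ 0.6198 -0.0337  0.162 ] [ 6.531e-01 -6.000e-04  1.751e-01] 0.17207434403582136
tcp [ 0.6365 -0.0099  0.2381] t 71.8 rows [-4.62  1.62 -2.97] level turn [1.04 0.   0.43] xang -25.7 F [-0.5 -0.5 -0.2] op 0.603
```

View pics/wrist62.png

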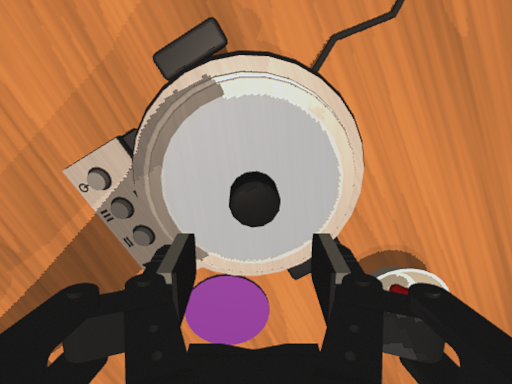

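View pics/side62.png

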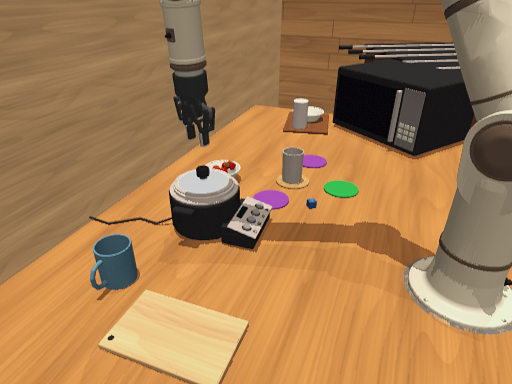

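```bash
cat > key.py <<'E'
from h import *
import sys
yaw=np.radians(3.7);O=np.array([.6355,-.015,0])
try: O[0],O[1],yaw=np.load('melt.npy')
except Exception: pass
mx=np.array([np.cos(yaw),np.sin(yaw),0]);my=np.array([-np.sin(yaw),np.cos(yaw),0]);zz=np.array([0,0,1.])
c,s_=np.cos(.26),np.sin(.26)
n=-s_*mx+c*zz
R=np.c_[c*mx+s_*zz,-n,np.cross(c*mx+s_*zz,-n)]
def key(y): return O-.138*mx+y*my+.058*zz
if __name__=='__main__':
    y=float(sys.argv[1]);h=float(sys.argv[2])
    print('key',key(y).round(4))
    rel(R,key(y)+h*n)
    s=status.sense();d=np.array(s['tcp_pos'])-key(y);print('  rel to key: mx %.4f my %.4f n %.4f'%(d@(c*mx+s_*zz),d@my,d@n))
E
python3 key.py 0.018 0.12
python3 - <<'E'
from ik import *
import key
from rig import status
q=np.array(status.sense()['joint_pos'])
for y in (.054,.018,-.054):
    for h in (.1,0): q,a,b=ik(key.key(y)+h*key.n,key.R,q,reg=.02);print(y,h,q.round(0),a,b)
E
```

```text
key [ 0.4966 -0.0059  0.058 ]
t 71.8 tcp [ 0.6365 -0.0099  0.2381] turn rows [ 1.95 -6.23 -3.03] n 6.2 F [-0.5 -0.5 -0.2] op 0.603 q [ 24.  30. -40.  90.  26.  69. -48.]
  shift rows [-6.27  2.58 -2.68]
  rel to key: mx 0.1809 my -0.0129 n 0.1382
0.054 0.1 [ 40.  11. -51. 129.  20.  30. -22.] 2.3746224526756683e-05 0.00713944829207944
0.054 0 [ 19.  24. -30. 130.  42.  19. -42.] 2.704296532896642e-05 0.00863462415440191
0.018 0.1 [ 37.  10. -42. 129.  13.  29. -10.] 2.9308223330309193e-05 0.008093755510410635
0.018 0 [ 18.  22. -23. 130.  29.  16. -26.] 2.109872233795711e-05 0.007525800298324517
-0.054 0.1 [ 37.  10. -30. 128.   4.  29.   8.] 2.1893232853677412e-05 0.008122786162095857
-0.054 0 [ 23.  23. -17. 128.  14.  16.  -1.] 1.1334034069680005e-05 0.004425415706278657
```

```bash
python3 -m inch '[[-0.9,0,-0.38,0,0,0],[-0.9,0,-0.38,0,0,0],[-0.9,0,-0.38,0,0,0],[-0.9,0,-0.38,0,0,0],[-0.9,0,-0.38,0,0,0],[-0.9,0,-0.38,0,0,0],[-0.8,0,-0.38,0,0,0]]' -1; python3 -m inch '[[0,0,0,0.28,-0.9,-0.43],[0,0,0,0.28,-0.9,-0.43],[0,0,0,0.28,-0.9,-0.43],[0,0,0,0.28,-0.9,-0.43],[0,0,0,0.28,-0.9,-0.43],[0,0,0,0.28,-0.9,-0.43],[0,0,0,0.28,-0.9,-0.43],[0,0,0,0,0,0]]'; python3 key.py 0.018 0.12; python3 -c "
from h import *
snap('wrist','wrist63')"
```

```text
time: 72.5
tcp_pos: [0.4578, -0.0043, 0.229]
orientation: [[0.9, -0.021, 0.436], [-0.436, -0.087, 0.896], [0.019, -0.996, -0.087]]
force: [0.0, -0.5, -0.7]
opening: 0.005
time: 73.3
tcp_pos: [0.4461, -0.0067, 0.2199]
orientation: [[0.969, 0.231, -0.084], [0.081, 0.024, 0.996], [0.232, -0.973, 0.005]]
force: [-0.8, 0.2, -0.3]
opening: 0.007
key [ 0.4966 -0.0059  0.058 ]
t 73.3 tcp [ 0.4461 -0.0067  0.2199] turn rows [-0.12  0.22 -0.33] n 0.3 F [-0.8  0.2 -0.3] op 0.007 q [ 46.  -0. -47. 127.  -2.  40.   5.]
  shift rows [ 0.34  1.97 -0.12]
  rel to key: mx -0.0072 my 0.0025 n 0.1695
```

View pics/wrist63.png

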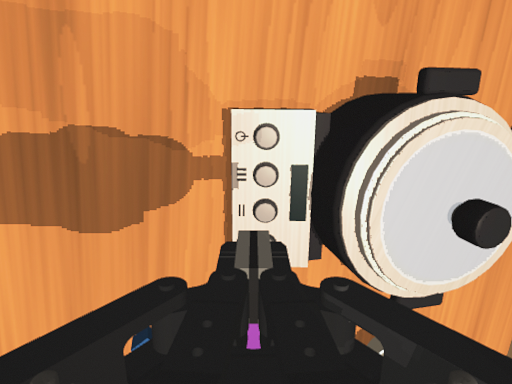

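Run:
```python
from h import *
import key
p,d,m=snap('wrist')
W=world(d,m)
# find key blobs by height above console: use hough on grayscale
g=cv2.cvtColor(p,cv2.COLOR_RGB2GRAY)
c=cv2.HoughCircles(cv2.medianBlur(g,3),cv2.HOUGH_GRADIENT,1.2,25,param1=100,param2=18,minRadius=9,maxRadius=18)
print(c[0].round(0) if c is not None else None)
for px in [(266,136.5),(265.5,174),(265,210.5)]:
    i,j=int(px[1]),int(px[0]);w=np.nanmedian(W[i-4:i+5,j-4:j+5].reshape(-1,3),0)
    print(px,w.round(4),ray(m,px,.058).round(4))
for c in ['side','scene']:
    p,d,m=snap(c,c+'63');W=world(d,m)
    P=proj(m,[key.key(y) for y in(.054,.018,-.018,-.054)]).round(1);print(c,P.tolist())
    big=cv2.cvtColor(p,cv2.COLOR_RGB2BGR)
    x0,y0=(205,185) if c=='side' else (235,155)
    b=cv2.resize(big[y0:y0+70,x0:x0+80],None,fx=9,fy=8.5,interpolation=cv2.INTER_CUBIC)
    for q in P: cv2.circle(b,(int((q[0]-x0+.5)*9),int((q[1]-y0+.5)*8.5)),4,(0,0,255),-1)
    cv2.imwrite(f'pics/k63{c}.png',b)
```

```text
[[266. 136.  14.]
 [265. 211.  13.]
 [265. 175.  13.]
 [496. 220.  15.]
 [461. 215.  15.]]
(266, 136.5) [0.4946 0.0282 0.0589] [0.495  0.0276 0.058 ]
(265.5, 174) [ 0.4971 -0.0068  0.0588] [ 0.4977 -0.0071  0.058 ]
(265, 210.5) [ 0.5002 -0.042   0.0591] [ 0.5004 -0.0429  0.058 ]
side [[245.7, 225.5], [250.4, 218.0], [254.8, 210.9], [258.9, 204.2]]
scene [[277.0, 170.5], [269.9, 178.0], [262.6, 185.6], [255.1, 193.4]]
```

View pics/k63side.png

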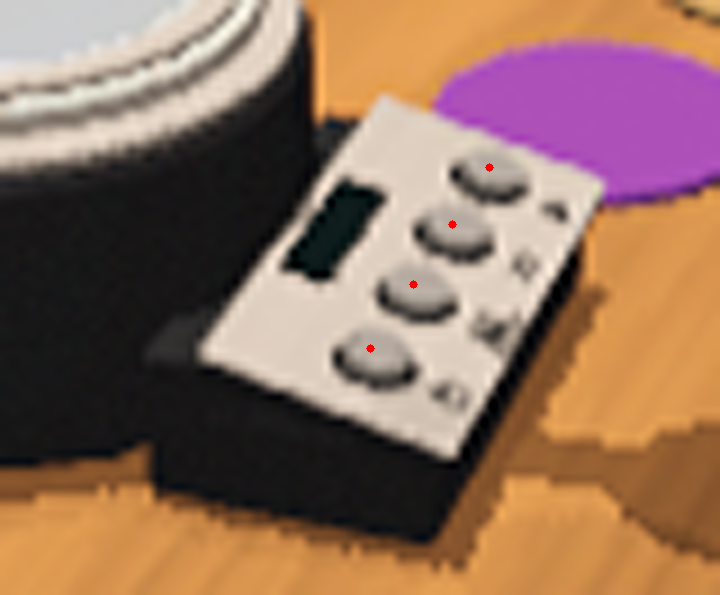

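View pics/k63scene.png

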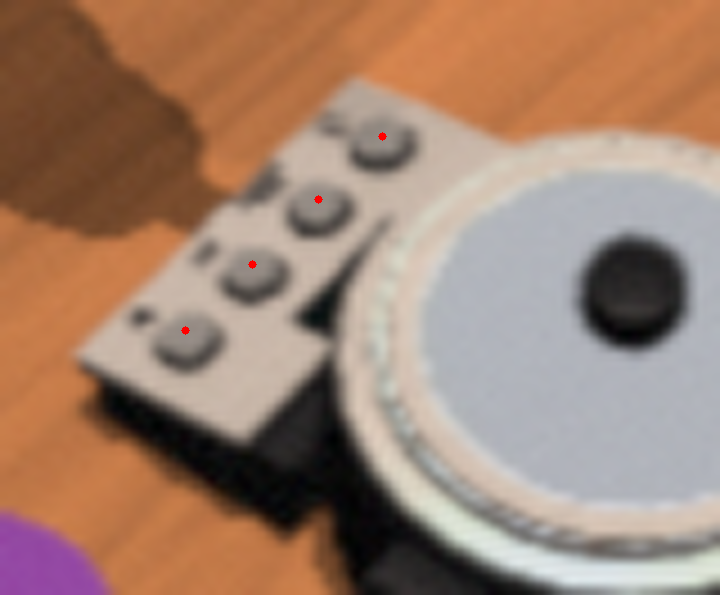

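```bash
python3 -c "
import numpy as np;np.save('melt.npy',[.636,-.0162,np.radians(3.8)])"; python3 key.py .054 .03
```

```text
key [0.4947 0.0285 0.058 ]
t 73.5 tcp [ 0.4483 -0.0053  0.2212] turn rows [-0.12  0.21 -0.31] n 0.3 F [0.2 0.2 0. ] op -0.001 q [ 46.  -0. -47. 127.  -2.  40.   5.]
  shift rows [0.36 5.61 1.17]
  rel to key: mx -0.0050 my -0.0307 n 0.1702
```

```bash
python3 -m inch '[[0.1,0.6,0.4,-0.1,0.2,-0.3],[0.1,0.8,0.4,0,0,0],[0.1,0.9,0.4,0,0,0],[0,0.9,0,0,0,0],[0,0.9,0,0,0,0],[0,0,0,0,0,0]]'; python3 key.py .054 .02
```

```text
time: 74.1
tcp_pos: [0.4857, 0.0312, 0.1221]
orientation: [[0.964, 0.26, -0.062], [0.058, 0.021, 0.998], [0.261, -0.965, 0.005]]
force: [-0.9, -0.4, -0.7]
opening: 0.003
key [0.4947 0.0285 0.058 ]
t 74.1 tcp [0.4857 0.0312 0.1221] turn rows [-0.04 -0.07  0.05] n 0.1 F [-0.9 -0.4 -0.7] op 0.003 q [ 31.  16. -42. 129.  28.  26. -30.]
  shift rows [-0.32  1.77 -0.14]
  rel to key: mx 0.0079 my 0.0032 n 0.0642
```

```bash
python3 -m inch '[[-0.3,0.5,-0.12,0,0,0],[0,0.6,0,0,0,0],[0,0.5,0,0,0,0],[0,0,0,0,0,0]]'; python3 key.py .054 .005; python3 -c "
from h import *
snap('side','side64')
p=cv2.imread('pics/side64.png');cv2.imwrite('pics/c64.png',cv2.resize(p[130:250,190:300],None,fx=6,fy=5,interpolation=cv2.INTER_CUBIC))"
```

```text
time: 74.5
tcp_pos: [0.4916, 0.0307, 0.0826]
orientation: [[0.963, 0.261, -0.061], [0.057, 0.022, 0.998], [0.262, -0.965, 0.006]]
force: [-0.3, -1.1, 1.0]
opening: 0.0
key [0.4947 0.0285 0.058 ]
t 74.5 tcp [0.4916 0.0307 0.0826] turn rows [-0.06 -0.08  0.07] n 0.1 F [-0.3 -1.1  1. ] op 0.0 q [ 24.  21. -35. 130.  37.  21. -38.]
  shift rows [-0.14  0.78 -0.1 ]
  rel to key: mx 0.0034 my 0.0023 n 0.0245
```

View pics/c64.png

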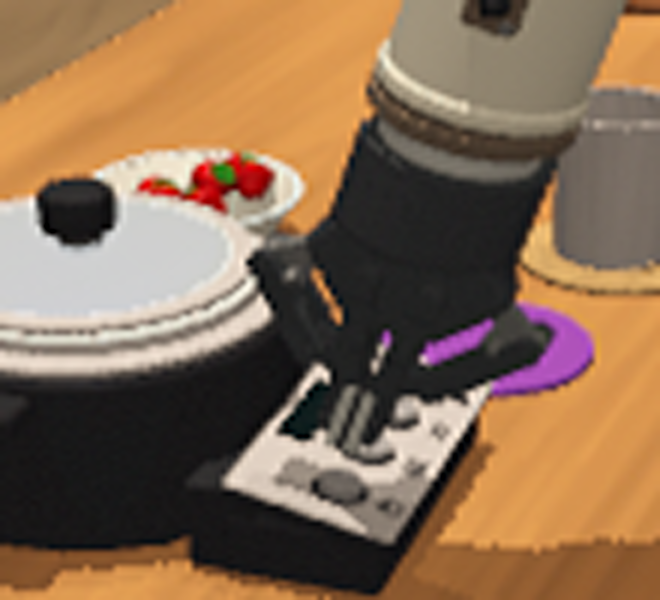

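```bash
sed -i 's/^R=np.c_.*$/R0=np.c_[c*mx+s_*zz,-n,np.cross(c*mx+s_*zz,-n)]\nR=np.c_[my,-n,np.cross(my,-n)]/' key.py
python3 - <<'E'
from ik import *
import key
from rig import status
q=np.array(status.sense()['joint_pos']);print(key.R.round(2))
for y in (.054,.018,-.054):
    for h in (.1,0): q,a,b=ik(key.key(y)+h*key.n,key.R,q,reg=.02);print(y,h,q.round(0),a,b)
E
python3 -m inch '[[0,-1,0,0,0,0],[0,-1,0,0,0,0],[0,-1,0,0,0,0],[0,0,0,0,-1,0],[0,0,0,0,-1,0],[0,0,0,0,-1,0],[0,0,0,0,-1,0],[0,0,0,0,-1,0]]';python3 -m inch '[[0,0,0,0,-1,0],[0,0,0,0,-1,0],[0,0,0,0,-1,0],[0,0,0,0,-1,0],[0,0,0,0,-1,0],[0,0,0,0,-1,0],[0,0,0,0,-1,0],[0,0,0,0,-1,0]]';python3 -m inch '[[0,0,0,0,-1,0],[0,0,0,0,-1,0],[0,0,0,0,-1,0],[0,0,0,0,-1,0],[0,0,0,0,-1,0],[0,0,0,0,-1,0],[0,0,0,0,-0.6,0],[0,0,0,0,0,0]]'; python3 key.py .054 .03
```

```text
[[-0.07  0.26 -0.96]
 [ 1.    0.02 -0.06]
 [ 0.   -0.97 -0.26]]
0.054 0.1 [ 62.  25. -79. 129.  46.  39.  46.] 4.7847088222165885e-05 0.008828246706389428
0.054 0 [ 45.  36. -62. 129.  69.  35.  27.] 2.023970077770876e-05 0.0048863527237730815
0.018 0.1 [ 69.  33. -86. 129.  54.  45.  44.] 2.155583736666346e-05 0.0027504159229400464
0.018 0 [ 55.  43. -69. 129.  73.  41.  29.] 1.529992089639408e-05 0.003457107477297992
-0.054 0.1 [ 78.  36. -86. 127.  54.  46.  54.] 2.7520196654816056e-05 0.0034600631783756274
-0.054 0 [ 64.  45. -70. 127.  72.  41.  41.] 1.3474187443245197e-05 0.0030900839759617714
time: 75.35
tcp_pos: [0.4742, 0.0315, 0.1679]
orientation: [[0.853, 0.27, -0.446], [0.459, 0.018, 0.889], [0.248, -0.963, -0.109]]
force: [0.2, 0.3, -0.5]
opening: 0.001
time: 76.15
tcp_pos: [0.4758, 0.0323, 0.1774]
orientation: [[0.392, 0.278, -0.877], [0.912, 0.01, 0.411], [0.123, -0.96, -0.25]]
force: [-0.1, -0.6, -0.7]
opening: -0.001
time: 76.95
tcp_pos: [0.4766, 0.0326, 0.1857]
orientation: [[-0.126, 0.284, -0.951], [0.991, -0.001, -0.132], [-0.038, -0.959, -0.281]]
force: [-0.4, 0.3, 0.7]
opening: 0.001
key [0.4947 0.0285 0.058 ]
t 76.95 tcp [0.4766 0.0326 0.1857] turn rows [ 0.33  0.86 -0.26] n 0.9 F [-0.4  0.3  0.7] op 0.001 q [ 59.  14. -74. 128.  29.  35.  63.]
  shift rows [-0.08  3.9   0.74]
  rel to key: mx 0.0156 my 0.0052 n 0.1280
```

```bash
python3 -m inch '[[-0.1,0.5,0.4,0.3,0.85,-0.25],[0,1,0.3,0,0,0],[0,1,0,0,0,0],[0,0.8,0,0,0,0],[0,0,0,0,0,0]]'; python3 key.py .054 .015
```

```text
time: 77.45
tcp_pos: [0.4851, 0.0269, 0.1036]
orientation: [[-0.053, 0.264, -0.963], [0.999, 0.011, -0.052], [-0.003, -0.964, -0.264]]
force: [-1.1, -0.1, 0.5]
opening: 0.001
key [0.4947 0.0285 0.058 ]
t 77.45 tcp [0.4851 0.0269 0.1036] turn rows [ 0.1  -0.15 -0.09] n 0.2 F [-1.1 -0.1  0.5] op 0.001 q [ 41.  23. -54. 130.  46.  28.  44.]
  shift rows [0.05 1.26 0.1 ]
  rel to key: mx 0.0023 my -0.0010 n 0.0466
```

```bash
python3 -m inch '[[0.05,0.6,0.1,0.1,-0.1,-0.1],[0,0.6,0,0,0,0],[0,0,0,0,0,0]]'; python3 key.py .054 .003
python3 - <<'E'
from h import *
for c in('side','scene','wrist'): snap(c,c+'65')
p=cv2.imread('pics/side65.png');cv2.imwrite('pics/c65.png',cv2.resize(p[130:250,190:300],None,fx=6,fy=5,interpolation=cv2.INTER_CUBIC))
p=cv2.imread('pics/scene65.png');cv2.imwrite('pics/d65.png',cv2.resize(p[140:240,220:340],None,fx=6,fy=6,interpolation=cv2.INTER_CUBIC))
E
```

```text
time: 77.75
tcp_pos: [0.4922, 0.029, 0.077]
orientation: [[-0.061, 0.259, -0.964], [0.998, 0.017, -0.058], [0.002, -0.966, -0.26]]
force: [-0.1, 0.2, -0.2]
opening: -0.002
key [0.4947 0.0285 0.058 ]
t 77.75 tcp [0.4922 0.029  0.077 ] turn rows [ 0.04 -0.07  0.  ] n 0.1 F [-0.1  0.2 -0.2] op -0.002 q [ 36.  26. -49. 130.  52.  26.  39.]
  shift rows [-0.02  0.64  0.1 ]
  rel to key: mx 0.0025 my 0.0006 n 0.0190
```

View pics/c65.png

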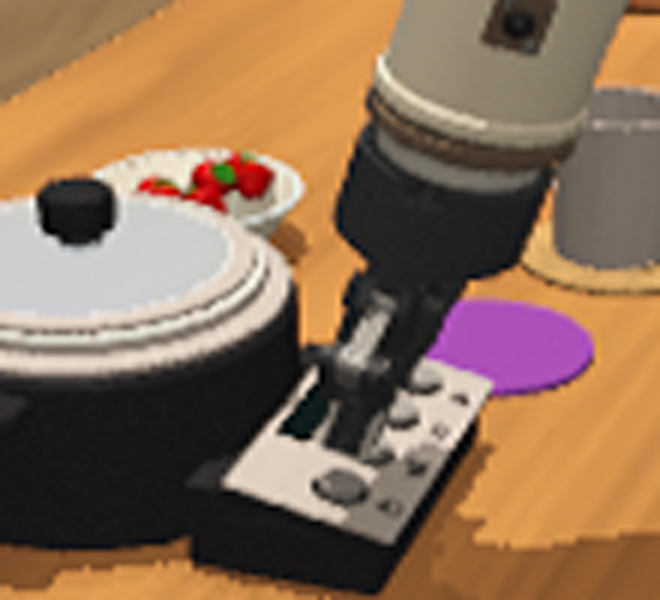

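View pics/d65.png

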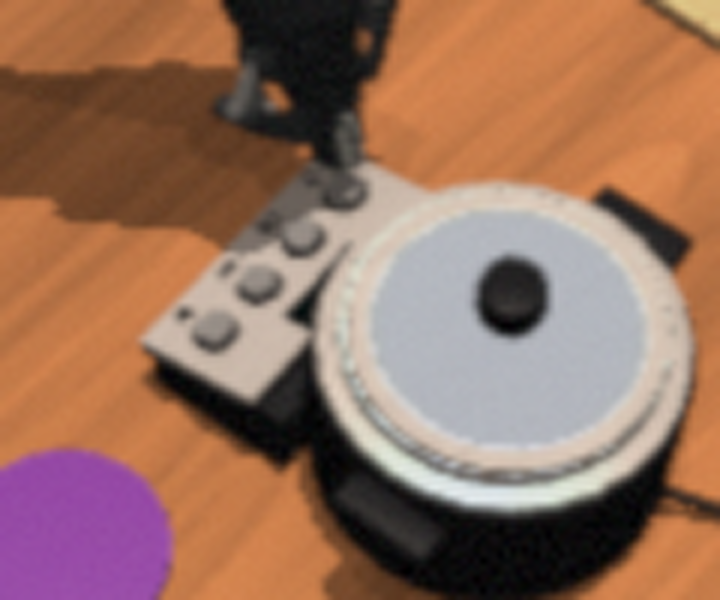

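View pics/wrist65.png

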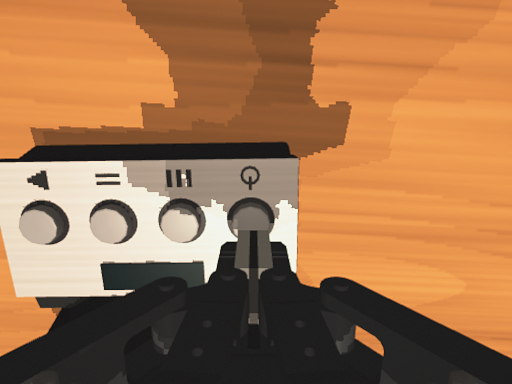

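```bash
python3 -m inch '[[0,0.5,0.08,0,0,0],[0,0.15,0,0,0,0],[0,0,0,0,0,0]]'; python3 key.py .054 .0;python3 -m inch '[[0,0.1,0,0,0,0],[0,0,0,0,0,0]]'; python3 key.py .054 .0
```

```text
time: 78.2
tcp_pos: [0.4969, 0.0285, 0.065]
orientation: [[-0.059, 0.266, -0.962], [0.998, 0.016, -0.057], [-0.0, -0.964, -0.267]]
force: [0.4, -0.0, -0.3]
opening: 0.003
key [0.4947 0.0285 0.058 ]
t 78.2 tcp [0.4969 0.0285 0.065 ] turn rows [ 0.12 -0.09 -0.02] n 0.1 F [ 0.4 -0.  -0.3] op 0.003 q [ 33.  27. -46. 130.  56.  25.  36.]
  shift rows [0.01 0.25 0.16]
  rel to key: mx 0.0039 my -0.0002 n 0.0062
time: 78.4
tcp_pos: [0.4981, 0.0284, 0.0637]
orientation: [[-0.059, 0.268, -0.962], [0.998, 0.015, -0.057], [-0.0, -0.963, -0.268]]
force: [-0.2, 0.1, -0.1]
opening: 0.003
key [0.4947 0.0285 0.058 ]
t 78.4 tcp [0.4981 0.0284 0.0637] turn rows [ 0.14 -0.09 -0.03] n 0.1 F [-0.2  0.1 -0.1] op 0.003 q [ 33.  27. -46. 130.  56.  24.  35.]
  shift rows [0.01 0.18 0.19]
  rel to key: mx 0.0047 my -0.0004 n 0.0046
```

```bash
python3 -m inch '[[0,0.1,0.18,0.1,0,0],[0,0,0,0,0,0]]'; python3 key.py .054 .0|tail -1;python3 -m inch '[[0,0.15,0.05,0,0,0],[0,0,0,0,0,0]]'; python3 key.py .054 .0|tail -1;python3 -m inch '[[0,0.12,0.03,0,0,0],[0,0,0,0,0,0]]'; python3 key.py .054 .0 |tail -1
```

```text
time: 78.6
tcp_pos: [0.4944, 0.0281, 0.0603]
orientation: [[-0.059, 0.26, -0.964], [0.998, 0.015, -0.057], [-0.001, -0.966, -0.26]]
force: [0.3, 0.7, -0.4]
opening: 0.002
  rel to key: mx 0.0002 my -0.0005 n 0.0023
time: 78.8
tcp_pos: [0.4945, 0.0282, 0.0563]
orientation: [[-0.059, 0.261, -0.964], [0.998, 0.015, -0.057], [-0.0, -0.965, -0.261]]
force: [-2.2, -0.3, 2.2]
opening: 0.002
  rel to key: mx -0.0006 my -0.0003 n -0.0016
time: 79.0
tcp_pos: [0.4951, 0.0282, 0.0542]
orientation: [[-0.059, 0.262, -0.963], [0.998, 0.013, -0.058], [-0.003, -0.965, -0.263]]
force: [-7.6, -1.5, 15.1]
opening: 0.001
  rel to key: mx -0.0006 my -0.0003 n -0.0038
```

```bash
python3 -m inch '[[0,0,0,0,0,0],[0,-0.6,0,0,0,0],[0,-1,0,0,0,0],[0,0,0,0,0,0]]'; python3 key.py .018 .03; python3 -c "
from h import *
snap('wrist','wrist66')"
```

```text
time: 79.4
tcp_pos: [0.4835, 0.0283, 0.0931]
orientation: [[-0.061, 0.261, -0.964], [0.998, 0.013, -0.06], [-0.003, -0.965, -0.261]]
force: [-0.4, 0.3, 0.1]
opening: 0.001
key [ 0.4971 -0.0074  0.058 ]
t 79.4 tcp [0.4835 0.0283 0.0931] turn rows [ 0.05 -0.05 -0.06] n 0.1 F [-0.4  0.3  0.1] op 0.001 q [ 39.  23. -52. 130.  48.  27.  42.]
  shift rows [-1.46  0.28 -0.08]
  rel to key: mx -0.0018 my 0.0365 n 0.0368
```

View pics/wrist66.png

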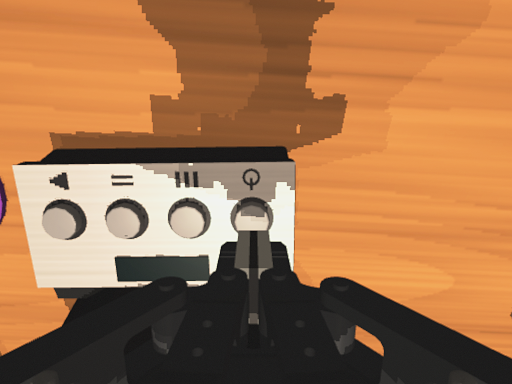

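Power pressed and released. On to melt.

```bash
python3 -m inch '[[-0.75,0,-0.05,0,0,0],[-0.7,0,0,0,0,-0.05],[0,0.3,0,0,0,0],[0,0,0,0,0,0]]'; python3 key.py .018 .005; python3 -c "
from h import *
snap('wrist','wrist67')"
```

```text
time: 79.85
tcp_pos: [0.4881, -0.0102, 0.0827]
orientation: [[-0.06, 0.258, -0.964], [0.998, 0.016, -0.058], [0.001, -0.966, -0.258]]
force: [-1.0, 0.5, -0.2]
opening: -0.002
key [ 0.4971 -0.0074  0.058 ]
t 79.85 tcp [ 0.4881 -0.0102  0.0827] turn rows [ 0.02 -0.07 -0.01] n 0.1 F [-1.   0.5 -0.2] op -0.002 q [ 43.  25. -51. 130.  49.  26.  47.]
  shift rows [ 0.09  0.85 -0.1 ]
  rel to key: mx -0.0025 my -0.0022 n 0.0262
```

View pics/wrist67.png

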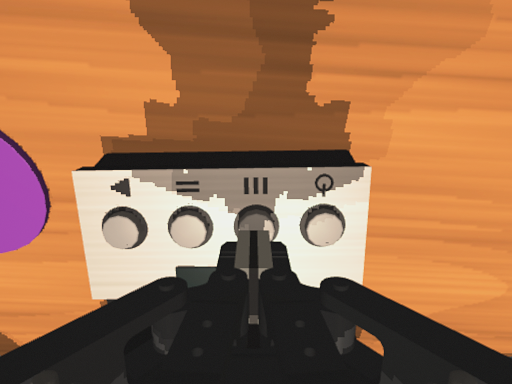

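```bash
python3 -m inch '[[0.08,0.45,-0.05,0,0,0],[0,0.35,0,0,0,0],[0,0,0,0,0,0]]'; python3 key.py .018 .0|tail -2;python3 -m inch '[[0,0.12,0.05,0.05,0,0],[0,0,0,0,0,0]]'; python3 key.py .018 .0|tail -2
```

```text
time: 80.2
tcp_pos: [0.4941, -0.0066, 0.0626]
orientation: [[-0.062, 0.257, -0.964], [0.998, 0.017, -0.06], [0.001, -0.966, -0.257]]
force: [0.5, 0.5, 0.3]
opening: -0.001
  shift rows [-0.04  0.21 -0.07]
  rel to key: mx -0.0017 my 0.0010 n 0.0052
time: 80.4
tcp_pos: [0.4934, -0.0055, 0.0592]
orientation: [[-0.065, 0.252, -0.966], [0.998, 0.017, -0.062], [0.001, -0.968, -0.253]]
force: [1.3, 0.2, -0.5]
opening: -0.001
  shift rows [-0.08  0.08 -0.13]
  rel to key: mx -0.0032 my 0.0021 n 0.0021
```

```bash
python3 -m inch '[[-0.08,0.12,-0.1,-0.03,0,0],[0,0,0,0,0,0]]'; python3 key.py .018 .0|tail -2;python3 -m inch '[[0,0.12,0.02,0,0,0],[0,0,0,0,0,0]]'; python3 key.py .018 .0|tail -2
```

```text
time: 80.6
tcp_pos: [0.497, -0.0072, 0.0573]
orientation: [[-0.065, 0.255, -0.965], [0.998, 0.017, -0.063], [0.001, -0.967, -0.256]]
force: [-1.3, -1.7, 2.6]
opening: 0.001
  shift rows [-0.01 -0.03 -0.01]
  rel to key: mx -0.0003 my 0.0002 n -0.0007
time: 80.8
tcp_pos: [0.4977, -0.0072, 0.0546]
orientation: [[-0.065, 0.256, -0.964], [0.998, 0.017, -0.063], [0.001, -0.966, -0.257]]
force: [-2.3, 0.5, 2.1]
opening: -0.005
  shift rows [-0.   -0.14 -0.01]
  rel to key: mx -0.0003 my 0.0001 n -0.0035
```

```bash
python3 -m inch '[[0,0.08,0.02,0,0,0],[0,0,0,0,0,0]]'; python3 key.py .018 .0|tail -1
```

```text
time: 81.0
tcp_pos: [0.4979, -0.0072, 0.0543]
orientation: [[-0.066, 0.258, -0.964], [0.998, 0.014, -0.064], [-0.003, -0.966, -0.258]]
force: [-6.8, -0.8, 10.8]
opening: -0.001
  rel to key: mx -0.0002 my 0.0001 n -0.0038
```

```bash
python3 -m inch '[[0,0.02,0,0,0,0],[0,-0.6,0,0,0,0],[0,-1,0,0,0,0],[0,-0.3,0,0,0,0]]'; python3 -m inch '[[-0.7,0,0,0,0,0],[-0.75,0,0,0,0,0],[-0.75,0,0,0,0,0],[-0.7,0,0,0,0,0],[0,0,0,0,0,0]]'; python3 key.py -.054 .02
```

```text
time: 81.4
tcp_pos: [0.4845, -0.0074, 0.1006]
orientation: [[-0.067, 0.256, -0.964], [0.998, 0.014, -0.066], [-0.004, -0.966, -0.257]]
force: [0.4, -0.0, 0.1]
opening: 0.001
time: 81.9
tcp_pos: [0.4907, -0.0828, 0.1028]
orientation: [[-0.068, 0.26, -0.963], [0.998, 0.012, -0.067], [-0.006, -0.965, -0.261]]
force: [-0.7, -0.5, -0.3]
opening: 0.001
key [ 0.5019 -0.0792  0.058 ]
t 81.9 tcp [ 0.4907 -0.0828  0.1028] turn rows [ 0.05  0.04 -0.07] n 0.1 F [-0.7 -0.5 -0.3] op 0.001 q [ 58.  26. -57. 128.  43.  28.  64.]
  shift rows [0.12 1.05 0.02]
  rel to key: mx 0.0005 my -0.0029 n 0.0462
```

```bash
python3 -m inch '[[0.12,0.6,0,0,0,-0.07],[0,0.5,0,0,0,0],[0,0,0,0,0,0]]'; python3 key.py -.054 .005; python3 -c "
from h import *
snap('wrist','wrist68')"
```

```text
time: 82.2
tcp_pos: [0.498, -0.079, 0.0757]
orientation: [[-0.067, 0.261, -0.963], [0.998, 0.017, -0.064], [-0.0, -0.965, -0.262]]
force: [0.3, 0.3, 0.6]
opening: 0.004
key [ 0.5019 -0.0792  0.058 ]
t 82.2 tcp [ 0.498  -0.079   0.0757] turn rows [ 0.06  0.01 -0.  ] n 0.1 F [0.3 0.3 0.6] op 0.004 q [ 52.  28. -51. 128.  48.  25.  58.]
  shift rows [-0.02  0.52  0.04]
  rel to key: mx 0.0008 my 0.0005 n 0.0181
```

View pics/wrist68.png

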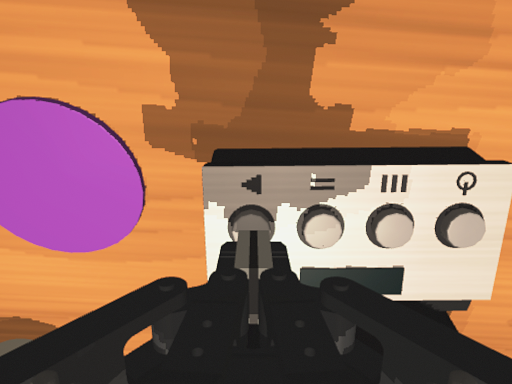

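Over the start key (251,222, triangle). Pressing.

```bash
python3 -m inch '[[0,0.45,0.03,0.05,0,0],[0,0.12,0,0,0,0],[0,0,0,0,0,0]]'; python3 key.py -.054 .0|tail -2;python3 -m inch '[[0,0.12,0.03,0,0,0],[0,0,0,0,0,0]]'; python3 key.py -.054 .0|tail -2
```

```text
time: 82.55
tcp_pos: [0.5016, -0.0766, 0.0633]
orientation: [[-0.07, 0.259, -0.963], [0.998, 0.018, -0.068], [-0.0, -0.966, -0.26]]
force: [-0.2, 0.8, -0.2]
opening: -0.002
  shift rows [-0.11  0.21  0.05]
  rel to key: mx 0.0012 my 0.0027 n 0.0052
time: 82.75
tcp_pos: [0.5019, -0.0762, 0.061]
orientation: [[-0.071, 0.26, -0.963], [0.997, 0.018, -0.068], [-0.001, -0.965, -0.261]]
force: [-0.0, -0.7, -0.1]
opening: -0.002
  shift rows [-0.12  0.11  0.04]
  rel to key: mx 0.0010 my 0.0030 n 0.0028
```

```bash
python3 -m inch '[[-0.12,0.12,0.03,0,0.03,0],[0,0.1,0.02,0,0,0],[0,0,0,0,0,0]]'; python3 key.py -.054 .0|tail -1;python3 -m inch '[[0,0.12,0.02,0,0,0],[0,0,0,0,0,0]]'; python3 key.py -.054 .0|tail -1
```

```text
time: 83.05
tcp_pos: [0.503, -0.0797, 0.0558]
orientation: [[-0.068, 0.262, -0.963], [0.998, 0.017, -0.066], [-0.001, -0.965, -0.262]]
force: [-0.4, 0.7, 2.4]
opening: 0.0
  rel to key: mx 0.0005 my -0.0005 n -0.0024
time: 83.25
tcp_pos: [0.5035, -0.0797, 0.0542]
orientation: [[-0.068, 0.263, -0.962], [0.998, 0.014, -0.067], [-0.004, -0.965, -0.263]]
force: [-8.3, 0.3, 17.3]
opening: 0.003
  rel to key: mx 0.0005 my -0.0006 n -0.0041
```

```bash
python3 -m inch '[[0,-0.6,0,0,0,0],[0,-1,0,0,0,0],[0,-1,0,0,0,0],[0,-1,0,0,0,0],[0,-1,0,0,0,0],[0,-1,0,0,0,0],[0,0,0,0,0,0]]'
python3 - <<'E'
from h import *
st()
for c in ['side','scene']:
    p,d,m=snap(c,c+'70');W=world(d,m)
    k=(W[...,2]>.130)&(W[...,2]<.15)&(np.hypot(W[...,0]-.636,W[...,1]+.015)<.062);Q=W[k]
    A=np.c_[Q[:,:2]-[.636,-.015],np.ones(len(Q))];x=np.linalg.lstsq(A,Q[:,2],rcond=None)[0]
    r=abs(Q[:,2]-A@x)<.004;print(c,'lid plane',np.linalg.lstsq(A[r],Q[r,2],rcond=None)[0].round(4),r.sum())
    k=(W[...,0]>.42)&(W[...,0]<.56)&(W[...,1]>-.42)&(W[...,1]<-.27)&(W[...,2]>.104)&(W[...,2]<.12);P=W[k];print('cup rim',len(P),circ(P))
E
```

```text
time: 83.95
tcp_pos: [0.4639, -0.0816, 0.1919]
orientation: [[-0.069, 0.257, -0.964], [0.998, 0.014, -0.068], [-0.004, -0.966, -0.258]]
force: [0.7, -0.2, 0.7]
opening: 0.0
t 83.95 tcp [ 0.4639 -0.0816  0.1919] F [ 0.7 -0.2  0.7] op 0.0
[[-0.069  0.257 -0.964]
 [ 0.998  0.014 -0.068]
 [-0.004 -0.966 -0.258]]
q [ 81.3  16.4 -79.3 126.7  23.7  37.3  81.1]
side lid plane [ 0.005  -0.0199  0.1413] 723
cup rim 98 (array([ 0.49020118, -0.34991561]), np.float64(0.03297342119050177))
scene lid plane [ 0.0041 -0.0011  0.1418] 997
cup rim 133 (array([ 0.49316764, -0.34874925]), np.float64(0.0330540578765316))
```

View pics/scene70.png

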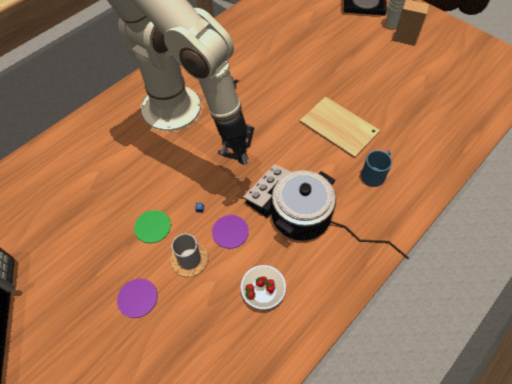

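View pics/side70.png

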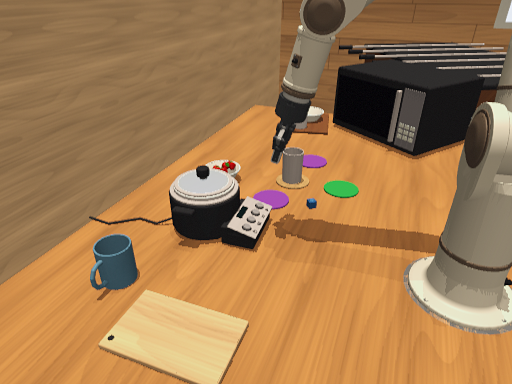

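Everything is in place: lid seated at its original height (0.1413/0.1418 m against 0.1414/0.1418 m at the start), tumbler upright on the cork coaster, board empty, and fruit bowl, mug and chalk unmoved. Handing in.

```bash
python3 -c "
from rig import job
print(job.sign_off())"
```

```text
the job is handed in; nothing more can be done
None
```

The job is done and handed in at about 84 s of the 210 s allowed.

- **Lid off:** I lifted the lid off and laid it on the worktop. It was later knocked about 3 cm, up against the console, so I found it again before picking it up.
- **Chocolate:** I put both loose chunks from the board into the pot and then tipped the tumbler's chunks in. The last look into the open pot counted about eight chunks; one was partly hidden under others, so eight is not certain. The tumbler was seen empty and the board clear.
- **Tumbler:** It stands upright on the cork coaster, centred within about 2 mm.
- **Lid back on:** The lid had tilted about 5° in the grip, and my first lowering touched the rim. I backed off, levelled it and lowered it again. It now sits at the same height as at the start (0.1413 and 0.1418 m by the two fixed cameras, against 0.1414 and 0.1418 m) and is level to within about 0.4° of how it first sat.
- **Keys:** I pressed power, melt and start in that order, one at a time. Each went down about 3.8 to 4.1 mm on my position estimate and met 13 to 19 N, well above the 4 N they need. I did not touch keep-warm.

In the final pictures the fruit bowl, mug and chalk look undisturbed, and the robot is clear of everything. No check failed, apart from the cameras differing by 2 to 4 mm in position throughout.

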